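# Clamp the washed boards in the drying press with a ratchet wrench

### The arm

A 7-joint arm with a two-finger parallel gripper is mounted at the origin on a cart in front of the work surface, level with it; the furniture and walls round the work are solid. World frame = base frame: x ahead of the robot, y to its left, z up, the work surface at z = 0. Lengths are in m, angles in rad, forces in N, time in s.
With the tool pointing down it reaches from about 0.4 to 0.85 m from the base axis. Payload 4.5 kg.
Tool frame: the origin (TCP) lies between the finger pads; the fingertips stand 19 mm ahead of it and the grasp point (between the pads) is the TCP; z points along the fingers, y is the direction in which the jaws open and shut (so a half turn about z gives the same grasp; the last joint's range is limited). The gripper opens to 88 mm and grips with 3 to 60 N. Pads are 18 mm wide; open, the fingers measure 123 mm over their backs; the gripper's body (75 mm by 187 mm) begins 45 mm behind the grasp point.
Start: joints at [1.374, 0.689, -0.195, 1.565, 0.157, 0.902, -0.215], TCP at [0.143, -0.608, 0.258] pointing down, gripper open.
Joint ranges: [-3.01, 3.01], [-0.46, 2.08], [-1.47, 1.51], [0.13, 2.56], [-1, 4.14], [0.04, 2.09], [-2.66, 2.66]. Speed limits (rad/s): [2.57, 2.57, 3.14, 3.14, 3.14, 3.14, 3.14].

### API

Orientations are given as a unit quaternion [x, y, z, w].
In Python, from plant import status, snapshot, finish_job, cut_out, tip_of gives the robot as it stands. The module is installed in compiled form; this text tells all that it offers.
- The arm moves only by the tool carry_out, never from a script. Its arguments are lists of equal length, an entry for each row: "linear": the shift along the world's x, y, z in m, a list of three; "roll": the turn about the world's z in rad. A call has 1 to 8 rows; each row is the pose to reach, as a shift and turn from the pose measured when the call began; what a row does not reach only later rows make up. A row lasts 1/12 s, in which the tool goes at most 41.7 mm and 7.16 degrees, less where a joint would pass 70% of its speed; a pose out of reach is approached as far as the arm can. A call with a gripper value outside its range is refused whole. "gripper" is the opening, from 0 (shut) to 1 (fully open), set as the call begins (left out, the last holds). The fingers move at their own pace and stop on an object; "grip_force" is the grip in N (left out, the last holds). Time passes only in rows, so rows that repeat a pose let the fingers close. It gives the time, the measured TCP pose, the force and the opening at its end, in the units of the state.
- status.get_state(): the state, without advancing time (a new reading comes with each control period).
- snapshot(name): name is "scene" or "side" or "wrist"; returns a dict with "img" (400x640x3 uint8, red, green, blue), "range_z" (400x640 float32, m along the optical axis (not along the pixel's ray), 0 where there is no reading), "fx", "fy", "cx", "cy" (pixels), "world_from_camera" (4x4, takes a point from camera to world coordinates). Camera axes: x right, y down, z forward; pixel columns grow to the right and rows downward; lengths in m; the calibration is good to about 2 mm. A picture is of the moment at which its call begins.
- finish_job(): hands the job in, once; it reports no verdict.
Trained networks look in a picture, given as the dict that the camera call returned (one of the last four; its "shot" number tells which), for a name from the list of things; names that differ only in an ending like _2 or _b are one class to them, and where a whole thing is asked for, a point or a joint stands for the part that bears it (a point fixed in the world has none). Each returns a list of dicts, best first, with "confidence" (0 to 1); they miss things now and then, are a little off and sometimes report something else, mostly with a low value. They report only what shows in the picture. A call takes as long as a camera call.
- cut_out(picture, query): "region" (400x640 bool, what is visible of it) and "pixel" ([column, row] in pixels, amid what is visible of it).
- tip_of(picture, query): "pixel" ([column, row] in pixels: a listed point, or the origin of a listed thing).
The state is a dict: "clock": time; "q": joint angles; "qd": joint speeds; "joint_torque": joint torques, N m; "tool_pos": TCP position; "eef_rot": TCP orientation; "contact_force": force on the tool from outside, world axes, zero at the start; "moment": the same for the moment, N m; "opening": opening from 0.0 (shut) to 1.0 (fully open).
Only numpy, scipy, OpenCV 4.12 (cv2) and the standard library are available. Lean on these libraries where they do the work, as an engineer would, in place of code of your own. Each camera call takes 0.05 s, during which the arm holds its last target.

### The job

The washed wooden boards have to dry flat: take every board out of the white sloping drainer and stand each one upright on its long edge, bottomed in a slot of its own in the wooden press. Once they are all in, fit the ratchet wrench from the cork mat over the brass nut and work its handle to and fro between the two steel pins (clockwise drives, the way back slips freely) until the nut is turned fully home and will go no further, then lay the wrench back flat on the cork mat. Leave the orange jar, the steel tumbler and the blue-lidded tub where they stand.

Things in the scene. Friction and masses are not known exactly. Their poses are not given: they have to be found in the camera images.
- board_0: Wooden board 12 x 140 x 100 mm (x thickness, y length, z height on its long edge), 130 g; two to four are present. Origin: middle of the lower long edge face; z points from that edge to the top edge. It starts leaning in the drainer, top 25 degrees from upright towards the drainer's -x; its upper 38 mm are free on both faces, to be pinched at mid-length of the top edge along the board's plane.
- board_1: Wooden board 12 x 140 x 100 mm (x thickness, y length, z height on its long edge), 130 g; two to four are present. Origin: middle of the lower long edge face; z points from that edge to the top edge. It starts leaning in the drainer, top 25 degrees from upright towards the drainer's -x; its upper 38 mm are free on both faces, to be pinched at mid-length of the top edge along the board's plane.
- board_2: Wooden board 12 x 140 x 100 mm (x thickness, y length, z height on its long edge), 130 g; two to four are present. Origin: middle of the lower long edge face; z points from that edge to the top edge. It starts leaning in the drainer, top 25 degrees from upright towards the drainer's -x; its upper 38 mm are free on both faces, to be pinched at mid-length of the top edge along the board's plane.
- board_3: Wooden board 12 x 140 x 100 mm (x thickness, y length, z height on its long edge), 130 g; two to four are present. Origin: middle of the lower long edge face; z points from that edge to the top edge. It starts leaning in the drainer, top 25 degrees from upright towards the drainer's -x; its upper 38 mm are free on both faces, to be pinched at mid-length of the top edge along the board's plane.
- drainer: White fixed drainer 235 x 130 x 12 mm with four ramps up to 68 mm high, one under each board's lower 60 mm. Origin: underside centre. The boards' feet stand at x = -78, -26, 26 and 78 mm in its frame, 15 mm above the worktop; take the board nearest -x (the robot) first, it leans clear of the others.
- press: Fixed wooden press. Origin: underside centre of the 215 x 215 mm base (top at z = 12 mm). Slots along y, 18 mm wide between blocks at y = +-45 mm, 48 mm high with narrower crowns to 58 mm that lead a board in. End wall at y = -78 mm, 78 mm high; moving jaw at y = +89 mm when open, 76 mm high. Round gear housing at y = +190 mm, radius 78 mm, top at z = 45 mm, the brass nut in its centre.
- slot_0 (a point): Slot 0 of the press (slot 0 nearest the robot, slot 3 farthest, 48 mm apart): middle of the slot's floor, 12 mm above the worktop; z up, y along the slot, as the press's. Any board may go in any slot, one in each, its origin here within 20 mm along the slot.
- slot_1 (a point): Slot 1 of the press (slot 0 nearest the robot, slot 3 farthest, 48 mm apart): middle of the slot's floor, 12 mm above the worktop; z up, y along the slot, as the press's. Any board may go in any slot, one in each, its origin here within 20 mm along the slot.
- slot_2 (a point): Slot 2 of the press (slot 0 nearest the robot, slot 3 farthest, 48 mm apart): middle of the slot's floor, 12 mm above the worktop; z up, y along the slot, as the press's. Any board may go in any slot, one in each, its origin here within 20 mm along the slot.
- slot_3 (a point): Slot 3 of the press (slot 0 nearest the robot, slot 3 farthest, 48 mm apart): middle of the slot's floor, 12 mm above the worktop; z up, y along the slot, as the press's. Any board may go in any slot, one in each, its origin here within 20 mm along the slot.
- nut_seat (a point): On the nut's vertical axis, at the housing top where the wrench head rests (45 mm above the worktop). The nut is round with 12 ribs, 49 mm across, 19 mm tall, on a conical collar 54 mm wide at its foot. Two steel pins (10 mm thick, 22 mm tall), 50 mm from the axis, let the wrench handle swing only 40 degrees either side of the press's +y direction: fit the wrench with its handle pointing along +y.
- press_nut (a joint): Angle of the brass nut, rad, growing clockwise seen from above; starts at 0 to 0.8, stops hard at 5.24 (fully home is over 5.0). It stays where it is left; friction 0.45 N m, some 5 N at the wrench grip.
- jaw_pad (a point): Middle of the felt pad on the moving jaw, 41 mm above the worktop; it moves 2.9 mm towards the press's -y per rad of the nut, 15 mm in all, and may push boards along their slots.
- wrench: Ratchet ring wrench, about 280 g, 203 mm long. Origin: centre of the ring's underside; ring 76 mm outside, 58 mm inside, 22 mm thick. The handle runs along its own -x, with a rubber grip 24 mm wide (y), z 0 to 26 mm, from x = -70 to -165 mm. Balance point near x = -45 mm. Turned clockwise (from above) it drives the nut; the other way its two pawls fold back and slip.
- wrench_grip (a point): On the wrench's rubber grip, 110 mm from the ring centre, 13 mm above the underside: a good place to hold it. The pawls catch every 30 degrees, so up to 30 degrees of a driving stroke may be lost before they catch; they also ride up on a rib they land on, and drop in as the wrench turns. Slipping takes about 0.1 N m. Set over the nut and let go, the wrench stays level on the housing.
- tool_mat: Fixed cork mat 260 x 110 x 4 mm (long side along its x). Origin: underside centre. The wrench starts lying on it, handle towards the mat's -x, and must finish flat on it, ring centre and grip point above the mat.
- orange_jar: Orange jar with a pink lid, 77 x 78 x 65 mm, bystander; origin underside centre.
- tumbler: Steel tumbler 71 x 71 x 104 mm, bystander; origin underside centre.
- blue_tub: Round tub with a blue lid 112 x 112 x 55 mm, bystander; origin underside centre.

How it is judged:
On the way, in this order (a step that is already met when the one before it is completed fails the run):
1. every board present stands bottomed in the press before the nut is turned home (z of board_0 in the frame of press between 0.008 and 0.018 m and x of board_0 in the frame of press between -0.085 and 0.085 m and y of board_0 in the frame of press between -0.02 and 0.02 m and angle between each of board_0, board_1, board_2, board_3's own z axis and vertical below 0.15 rad and z of board_1 in the frame of press between 0.008 and 0.018 m and x of board_1 in the frame of press between -0.085 and 0.085 m and y of board_1 in the frame of press between -0.02 and 0.02 m and z of board_2 in the frame of press between 0.008 and 0.018 m and x of board_2 in the frame of press between -0.085 and 0.085 m and y of board_2 in the frame of press between -0.02 and 0.02 m and z of board_3 in the frame of press between 0.008 and 0.018 m and x of board_3 in the frame of press between -0.085 and 0.085 m and y of board_3 in the frame of press between -0.02 and 0.02 m and not (value of joint press_nut above 5 rad)), for 0.2 s.
2. the wrench sits over the nut while it is still slack (z of board_0 in the frame of press between 0.008 and 0.018 m and x of board_0 in the frame of press between -0.085 and 0.085 m and y of board_0 in the frame of press between -0.02 and 0.02 m and angle between each of board_0, board_1, board_2, board_3's own z axis and vertical below 0.15 rad and z of board_1 in the frame of press between 0.008 and 0.018 m and x of board_1 in the frame of press between -0.085 and 0.085 m and y of board_1 in the frame of press between -0.02 and 0.02 m and z of board_2 in the frame of press between 0.008 and 0.018 m and x of board_2 in the frame of press between -0.085 and 0.085 m and y of board_2 in the frame of press between -0.02 and 0.02 m and z of board_3 in the frame of press between 0.008 and 0.018 m and x of board_3 in the frame of press between -0.085 and 0.085 m and y of board_3 in the frame of press between -0.02 and 0.02 m and value of joint press_nut below 2.2 rad and distance between wrench and nut_seat below 0.012 m), for 0.2 s.
3. the nut is turned fully home by the wrench (z of board_0 in the frame of press between 0.008 and 0.018 m and x of board_0 in the frame of press between -0.085 and 0.085 m and y of board_0 in the frame of press between -0.02 and 0.02 m and angle between each of board_0, board_1, board_2, board_3's own z axis and vertical below 0.15 rad and z of board_1 in the frame of press between 0.008 and 0.018 m and x of board_1 in the frame of press between -0.085 and 0.085 m and y of board_1 in the frame of press between -0.02 and 0.02 m and z of board_2 in the frame of press between 0.008 and 0.018 m and x of board_2 in the frame of press between -0.085 and 0.085 m and y of board_2 in the frame of press between -0.02 and 0.02 m and z of board_3 in the frame of press between 0.008 and 0.018 m and x of board_3 in the frame of press between -0.085 and 0.085 m and y of board_3 in the frame of press between -0.02 and 0.02 m and value of joint press_nut above 5 rad and horizontal distance between wrench and nut_seat below 0.008 m), for 0.2 s.
At the end, for the whole second after the job is handed in: Every board present stands within 0.15 rad of upright on its long edge on the floor of a slot (within 20 mm of mid-length), the nut is past 5.0 rad, and the wrench lies flat and still on the cork mat with ring centre and grip point above it (z of board_0 in the frame of press between 0.008 and 0.018 m and x of board_0 in the frame of press between -0.085 and 0.085 m and y of board_0 in the frame of press between -0.02 and 0.02 m and angle between each of board_0, board_1, board_2, board_3's own z axis and vertical below 0.15 rad and z of board_1 in the frame of press between 0.008 and 0.018 m and x of board_1 in the frame of press between -0.085 and 0.085 m and y of board_1 in the frame of press between -0.02 and 0.02 m and z of board_2 in the frame of press between 0.008 and 0.018 m and x of board_2 in the frame of press between -0.085 and 0.085 m and y of board_2 in the frame of press between -0.02 and 0.02 m and z of board_3 in the frame of press between 0.008 and 0.018 m and x of board_3 in the frame of press between -0.085 and 0.085 m and y of board_3 in the frame of press between -0.02 and 0.02 m and value of joint press_nut above 5 rad and x of wrench in the frame of tool_mat between -0.13 and 0.13 m and y of wrench in the frame of tool_mat between -0.055 and 0.055 m and z of each of wrench, wrench_grip in the frame of tool_mat below 0.024 m and x of wrench_grip in the frame of tool_mat between -0.13 and 0.13 m and y of wrench_grip in the frame of tool_mat between -0.055 and 0.055 m and angle between wrench's own z axis and vertical below 0.1 rad and linear speed of each of board_0, board_1, board_2, board_3, wrench below 0.03 m/s); the robot touches nothing.
It fails at once if a bystander is shifted more than 30 mm or tipped (distance of any of orange_jar, tumbler, blue_tub from where it was at the start of the episode above 0.03 m or angle between any of orange_jar, tumbler, blue_tub's own z axis and vertical above 0.4 rad).
Of board_0, board_1, board_2, board_3 only 2 to 4 are there at a start; the rules pass over those that are not, and their reading is None.
At some moment in a run one of wrench may be knocked a few centimetres aside while the robot is not near it.
It also fails if it takes over 210 s, if anything falls off the work surface, if the arm or the gripper's body presses on something with over 40 N, if the wrist force passes 120 N, or if a joint passes its speed limit or range.

## Working session

There is one attempt and no reset: what is moved stays moved. The work goes in short steps, Python scripts to look and compute and a tool call to move; the robot and the scene stay as the last step left them, time stands still between calls to the robot, and variables do not carry over. Pictures are saved under pics/ and viewed, and the job is handed in when it is done.

Besides the shell and the picture viewer there is one more tool, called as name(argument=value, ...) on one line, values as JSON. carry_out: Moves the arm, as the interface text tells. Its arguments: {"type":"object","properties":{"linear":{"type":"array"},"roll":{"type":"array"},"gripper":{"type":"number"},"grip_force":{"type":"number"}},"required":["linear","roll"]}

```bash
mkdir -p pics; cat > h.py <<'E'
import numpy as np, cv2
from plant import status, snapshot, finish_job, cut_out, tip_of
def save(p,n): cv2.imwrite('pics/'+n+'.png',cv2.cvtColor(p['img'],cv2.COLOR_RGB2BGR))
def cloud(p):
    z=p['range_z']; v,u=np.mgrid[0:400,0:640]
    c=np.stack([(u-p['cx'])/p['fx']*z,(v-p['cy'])/p['fy']*z,z],-1)
    T=np.array(p['world_from_camera']); w=c@T[:3,:3].T+T[:3,3]; w[z<=0]=np.nan
    return w
def ray(p,px,zz):
    T=np.array(p['world_from_camera']); d=T[:3,:3]@np.array([(px[0]-p['cx'])/p['fx'],(px[1]-p['cy'])/p['fy'],1]); o=T[:3,3]
    return o+d*(zz-o[2])/d[2]
def st():
    s=status.get_state(); print('t',round(s['clock'],2),'pos',np.round(s['tool_pos'],4),'rot',np.round(s['eef_rot'],3),'F',np.round(s['contact_force'],1),'M',np.round(s['moment'],2),'op',round(s['opening'],3)); return s
E
python3 - <<'E'
from h import *
s=st(); print(np.round(s['q'],3))
for n in ['scene','side','wrist']:
    p=snapshot(n); save(p,n+'0'); print(n,p['fx'],np.round(p['world_from_camera'],3).tolist())
E
```

```text
t 0.0 pos [ 0.1428 -0.6079  0.2569] rot [ 0.993  0.115 -0.    -0.001] F [ 0.  -0.7  0. ] M [0.   0.02 0.04] op 0.998
[ 1.374  0.69  -0.194  1.566  0.157  0.902 -0.215]
scene 384.35199374082254 [[-0.584, -0.428, 0.689, -0.472], [-0.811, 0.298, -0.503, 0.876], [0.01, -0.853, -0.521, 0.871], [0.0, 0.0, 0.0, 1.0]]
side 448.769797429122 [[-0.994, 0.098, -0.05, 0.64], [0.11, 0.837, -0.535, 1.036], [-0.011, -0.538, -0.843, 1.504], [0.0, 0.0, 0.0, 1.0]]
wrist 296.01773757599904 [[0.23, -0.938, -0.26, 0.209], [-0.973, -0.223, -0.059, -0.591], [-0.002, 0.266, -0.964, 0.385], [0.0, 0.0, 0.0, 1.0]]
```

View pics/scene0.png

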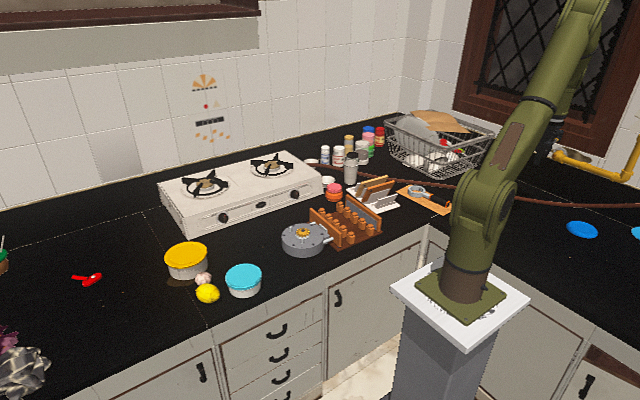

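View pics/side0.png

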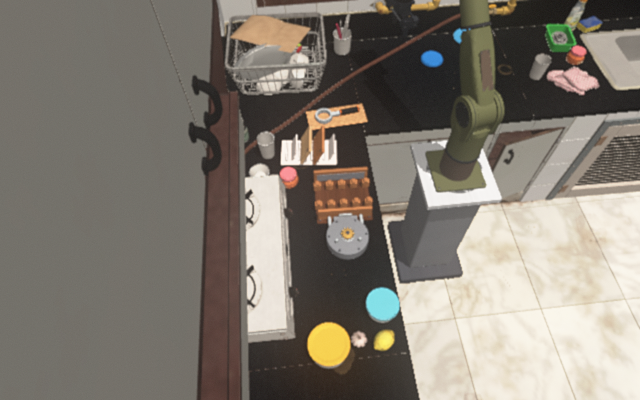

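View pics/wrist0.png

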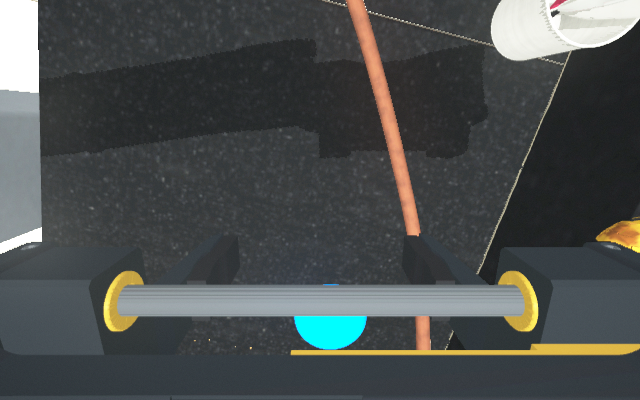

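```bash
python3 - <<'E'
from h import *
A=snapshot('side'); B=snapshot('scene')
cv2.imwrite('pics/sz.png',cv2.resize(cv2.cvtColor(A['img'][90:260,240:400],cv2.COLOR_RGB2BGR),None,fx=3.5,fy=3.5,interpolation=cv2.INTER_CUBIC))
cv2.imwrite('pics/cz.png',cv2.resize(cv2.cvtColor(B['img'][150:270,270:470],cv2.COLOR_RGB2BGR),None,fx=4,fy=4,interpolation=cv2.INTER_CUBIC))
for n,p in (('side',A),('scene',B)):
  c=cloud(p)
  for q in ['board_0','drainer','press','wrench','tool_mat','orange_jar','tumbler','blue_tub']:
    r=cut_out(p,q)
    for d in r[:5]:
        m=d['region']; w=c[m]; w=w[~np.isnan(w[:,0])]
        print(n,q,round(d['confidence'],2),np.round(d['pixel']),m.sum(),np.round(np.median(w,0),3),'min',np.round(np.percentile(w,2,axis=0),3),'max',np.round(np.percentile(w,98,axis=0),3))
  for q,z in [('press',0),('drainer',0),('nut_seat',.045),('wrench',.004),('wrench_grip',.017),('slot_0',.012),('slot_1',.012),('slot_2',.012),('slot_3',.012),('tool_mat',0),('board_0',.015)]:
    for d in tip_of(p,q)[:5]: print(n,q,'tip',round(d['confidence'],2),np.round(d['pixel'],1),np.round(ray(p,d['pixel'],z),4))
E
```

```text
side board_0 0.9 [306. 145.] 282 [ 0.6   -0.145  0.075] min [ 0.574 -0.215  0.022] max [ 0.625 -0.087  0.11 ]
side board_0 0.68 [321. 148.] 331 [ 0.548 -0.135  0.075] min [ 0.524 -0.212  0.021] max [ 0.573 -0.077  0.11 ]
side drainer 0.59 [300. 152.] 942 [ 0.629 -0.132  0.015] min [ 0.478 -0.219  0.004] max [ 0.704 -0.086  0.068]
side press 0.7 [340. 207.] 4298 [0.485 0.143 0.043] min [0.379 0.    0.007] max [0.581 0.346 0.079]
side wrench 0.61 [330. 113.] 333 [ 0.472 -0.354  0.022] min [ 0.35  -0.383  0.004] max [ 0.541 -0.309  0.035]
side tool_mat 0.79 [338. 119.] 690 [ 0.439 -0.337  0.004] min [ 0.323 -0.405 -0.003] max [ 0.575 -0.294  0.012]
side orange_jar 0.61 [288. 178.] 318 [ 0.679 -0.002  0.061] min [ 0.649 -0.096 -0.001] max [0.709 0.024 0.071]
side tumbler 0.6 [266. 145.] 350 [ 0.761 -0.159  0.07 ] min [ 0.732 -0.207  0.013] max [ 0.791 -0.138  0.104]
side blue_tub 0.67 [379. 305.] 902 [0.408 0.552 0.054] min [0.357 0.5   0.017] max [0.456 0.599 0.061]
side press tip 0.98 [339.7 197.6] [0.4866 0.0804 0.    ]
side drainer tip 0.98 [305.7 153.8] [ 0.6016 -0.156   0.    ]
sid
[... 4085 characters left out ...]
6.1 226.6] [0.4677 0.083  0.012 ]
scene slot_2 tip 0.83 [345.6 222.4] [0.4914 0.0666 0.012 ]
scene slot_2 tip 0.79 [354.5 233.5] [0.4138 0.0853 0.012 ]
scene slot_2 tip 0.74 [373.3 198.3] [ 0.5678 -0.1488  0.012 ]
scene slot_3 tip 0.98 [334.  216.7] [0.5502 0.0797 0.012 ]
scene slot_3 tip 0.9 [346.1 226.6] [0.4677 0.083  0.012 ]
scene slot_3 tip 0.83 [345.6 222.4] [0.4914 0.0666 0.012 ]
scene slot_3 tip 0.79 [354.5 233.5] [0.4138 0.0853 0.012 ]
scene slot_3 tip 0.74 [373.3 198.3] [ 0.5678 -0.1488  0.012 ]
scene tool_mat tip 0.62 [424.  201.2] [ 0.4363 -0.3294  0.    ]
scene board_0 tip 0.67 [371.4 195.4] [ 0.5877 -0.1552  0.015 ]
scene board_0 tip 0.53 [368.9 189.4] [ 0.6345 -0.1819  0.015 ]
```

View pics/sz.png

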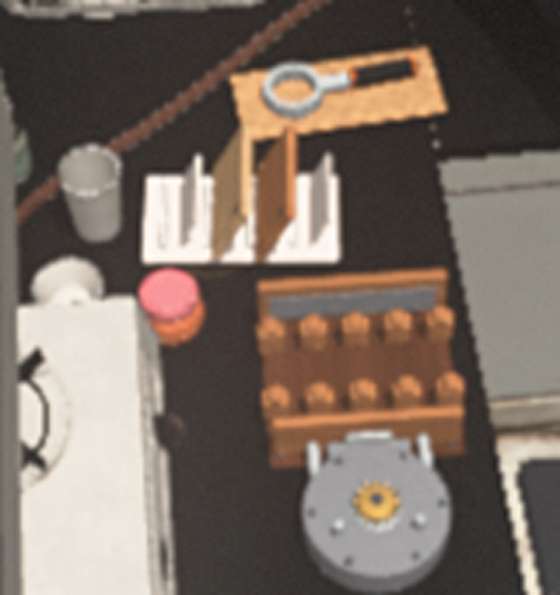

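View pics/cz.png

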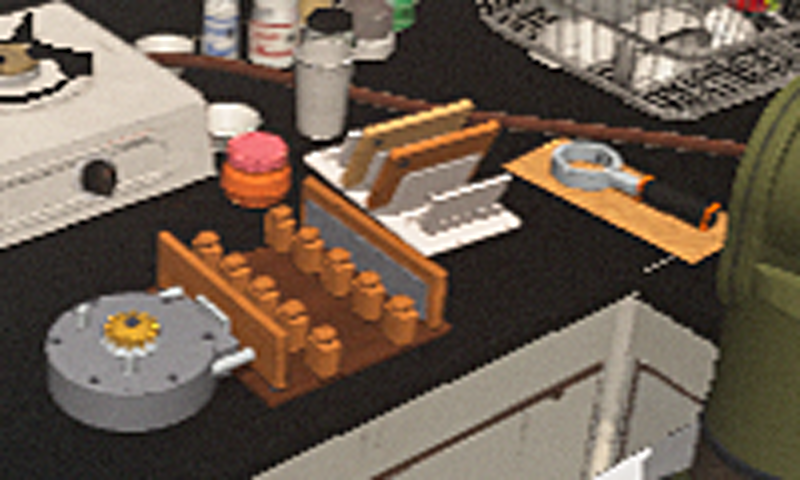

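carry_out(linear=[[0.417,0.418,0.06],[0.417,0.418,0.06],[0.417,0.418,0.06],[0.417,0.418,0.06],[0.417,0.418,0.06],[0.417,0.418,0.06],[0.417,0.418,0.06],[0.417,0.418,0.06]], roll=[1.34,1.34,1.34,1.34,1.34,1.34,1.34,1.34])

```text
clock: 2.82
tool_pos: [0.3783, -0.3722, 0.2919]
eef_rot: [0.815, 0.58, -0.0, 0.0]
contact_force: [0.8, 0.2, -0.3]
opening: 1.002
```

```bash
python3 - <<'E'
from h import *
s=st(); print(np.round(s['q'],3))
E
```

```text
t 2.82 pos [ 0.3783 -0.3722  0.2919] rot [ 0.815  0.58  -0.     0.   ] F [ 0.8  0.2 -0.3] M [-0.05 -0.16 -0.01] op 1.002
[ 0.993  0.55  -0.485  1.798  0.325  0.872  0.024]
```

carry_out(linear=[[0.182,0.182,0.03],[0.182,0.182,0.03],[0.182,0.182,0.03],[0.182,0.182,0.03],[0.182,0.182,0.03],[0.182,0.182,0.03],[0.182,0.182,0.03]], roll=[0.335,0.335,0.335,0.335,0.335,0.335,0.335])

```text
clock: 3.4
tool_pos: [0.5652, -0.1826, 0.3234]
eef_rot: [0.704, 0.711, 0.004, 0.001]
contact_force: [0.4, 0.6, 0.4]
opening: 0.998
```

```bash
python3 - <<'E'
from h import *
s=st(); print(np.round(s['q'],3))
p=snapshot('wrist'); save(p,'w1'); c=cloud(p); np.save('c1.npy',c)
for q in ['board_0','drainer']:
    for d in cut_out(p,q)[:5]:
        m=d['region']; w=c[m]; w=w[~np.isnan(w[:,0])]
        print(q,round(d['confidence'],2),np.round(d['pixel']),m.sum(),np.round(np.median(w,0),3),'min',np.round(np.percentile(w,2,axis=0),3),'max',np.round(np.percentile(w,98,axis=0),3))
        if q=='board_0':
            t=w[w[:,2]>np.percentile(w[:,2],98)-0.006]
            a=np.polyfit(t[:,1],t[:,0],1); print('  top edge fit x=',a,t.mean(0),t.min(0),t.max(0))
for d in tip_of(p,'drainer')[:2]: print(d['confidence'],np.round(ray(p,d['pixel'],0),4))
E
```

```text
t 3.4 pos [ 0.5652 -0.1826  0.3234] rot [0.704 0.711 0.004 0.001] F [0.4 0.6 0.4] M [ 0.04 -0.14 -0.04] op 0.998
[ 0.564  0.617 -0.574  1.571  0.364  1.056 -0.095]
board_0 0.95 [347. 151.] 3538 [ 0.595 -0.15   0.086] min [ 0.573 -0.22   0.024] max [ 0.626 -0.089  0.107]
  top edge fit x= [0.10419093 0.5972841 ] [ 0.58163563 -0.15019028  0.10492103] [ 0.56901391 -0.22213373  0.10104453] [ 0.59430657 -0.08545261  0.10858555]
board_0 0.65 [266. 270.] 1299 [ 0.492 -0.345  0.024] min [ 0.434 -0.374  0.004] max [ 0.543 -0.308  0.029]
  top edge fit x= [0.49612738 0.65926902] [ 0.49178768 -0.33757731  0.02890453] [ 0.42662859 -0.36946288  0.02336948] [ 0.54308292 -0.18960553  0.32072175]
board_0 0.61 [304. 142.] 4597 [ 0.546 -0.141  0.081] min [ 0.522 -0.21   0.023] max [ 0.576 -0.08   0.107]
  top edge fit x= [0.10408242 0.54537356] [ 0.53072881 -0.14070343  0.10477535] [ 0.51770236 -0.21265341  0.10081866] [ 0.54294439 -0.07665509  0.10835759]
drainer 0.83 [373. 148.] 7126 [ 0.641 -0.151  0.014] min [ 0.484 -0.221  0.011] max [ 0.704 -0.09   0.067]
drainer 0.24 [265. 272.] 1285 [ 0.492 -0.345  0.024] min [ 0.435 -0.374  0.004] max [ 0.543 -0.308  0.028]
0.65 [ 0.5956 -0.156   0.    ]
0.56 [ 0.4489 -0.3456  0.    ]
```

View pics/w1.png

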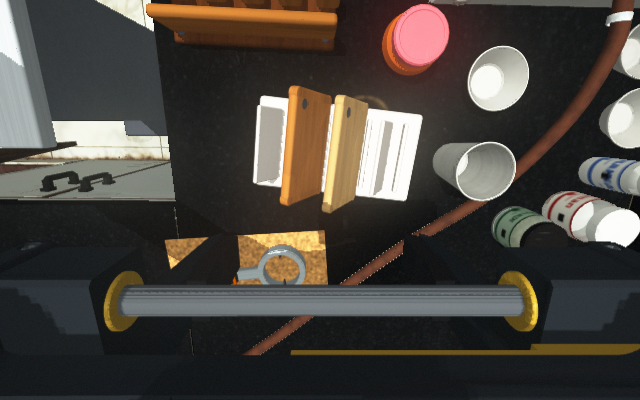

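carry_out(linear=[[-0.031,0.038,-0.04],[-0.031,0.038,-0.08],[-0.031,0.038,-0.12],[-0.031,0.038,-0.16],[-0.031,0.038,-0.173],[-0.031,0.038,-0.173],[-0.031,0.038,-0.173]], roll=[-0.114,-0.114,-0.114,-0.114,-0.114,-0.114,-0.114], gripper=0.455, grip_force=15)

```text
clock: 4.18
tool_pos: [0.5268, -0.1553, 0.148]
eef_rot: [0.747, 0.665, -0.002, -0.001]
contact_force: [0.1, 0.1, 0.0]
opening: 0.495
```

```bash
python3 - <<'E'
from h import *
s=st(); print(np.round(s['q'],3), 'yaw',2*np.arctan2(s['eef_rot'][1],s['eef_rot'][0]))
p=snapshot('wrist'); save(p,'w2'); 
E
```

```text
t 4.18 pos [ 0.5268 -0.1553  0.148 ] rot [ 0.747  0.665 -0.002 -0.001] F [0.1 0.1 0. ] M [ 0.01 -0.07  0.03] op 0.495
[ 0.441  0.776 -0.406  1.882  0.523  0.595 -0.419] yaw 1.4541456563750574
```

View pics/w2.png

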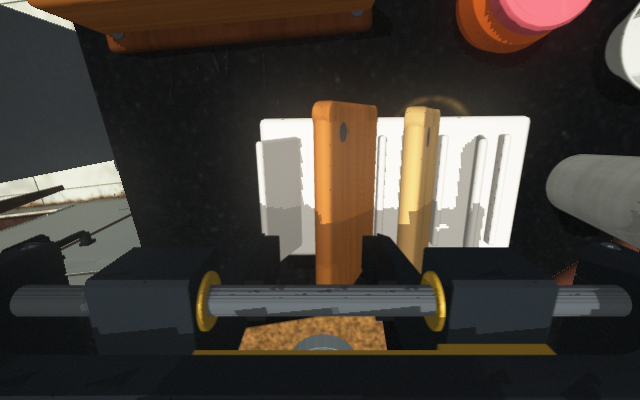

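carry_out(linear=[[0.0076,0.011,0.0],[0.0076,0.011,0.0],[0.0076,0.011,0.0],[0.0076,0.011,0.0]], roll=[0.013,0.013,0.013,0.013])

```text
clock: 4.57
tool_pos: [0.5367, -0.1439, 0.1505]
eef_rot: [0.743, 0.67, -0.0, 0.002]
contact_force: [-0.3, 0.1, 0.7]
opening: 0.459
```

```bash
python3 - <<'E'
from h import *
s=st(); print(np.round(s['q'],3), 'yaw',2*np.arctan2(s['eef_rot'][1],s['eef_rot'][0]))
E
```

```text
t 4.57 pos [ 0.5367 -0.1439  0.1505] rot [ 0.743  0.67  -0.     0.002] F [-0.3  0.1  0.7] M [-0.07 -0.07 -0.07] op 0.459
[ 0.42   0.777 -0.411  1.867  0.521  0.605 -0.425] yaw 1.467900034424793
```

carry_out(linear=[[-0.0025,0,-0.02],[-0.0025,0,-0.038],[-0.0025,0,-0.05],[-0.0025,0,-0.056],[-0.0025,0,-0.056]], roll=[0,0,0,0,0])

```text
clock: 4.98
tool_pos: [0.5336, -0.144, 0.0937]
eef_rot: [0.743, 0.67, -0.001, 0.001]
contact_force: [-0.4, 0.3, -0.4]
opening: 0.459
```

```bash
python3 - <<'E'
from h import *
s=st()
p=snapshot('side'); save(p,'s3')
cv2.imwrite('pics/s3z.png',cv2.resize(cv2.cvtColor(p['img'][90:260,240:400],cv2.COLOR_RGB2BGR),None,fx=3.5,fy=3.5,interpolation=cv2.INTER_CUBIC))
E
```

```text
t 4.98 pos [ 0.5336 -0.144   0.0937] rot [ 0.743  0.67  -0.001  0.001] F [-0.4  0.3 -0.4] M [-0.06 -0.06 -0.01] op 0.459
```

View pics/s3z.png

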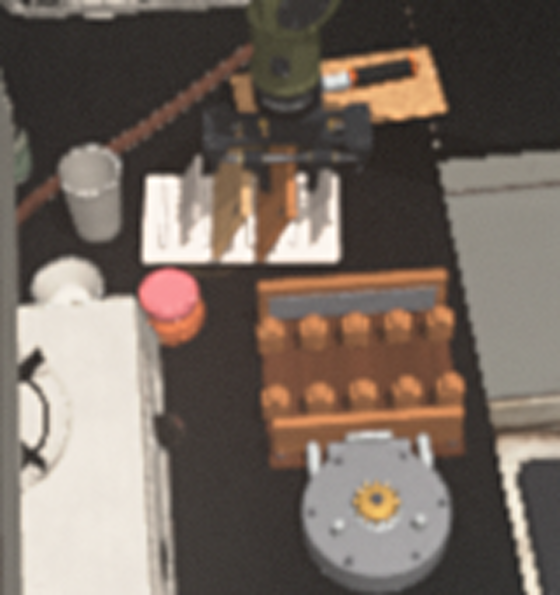

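carry_out(linear=[[0.003,0,0],[0.003,0,0],[0.003,0,0],[0.003,0,0]], roll=[0,0,0,0], gripper=0, grip_force=15)

```text
clock: 5.37
tool_pos: [0.5389, -0.1441, 0.0957]
eef_rot: [0.743, 0.67, 0.001, 0.003]
contact_force: [0.5, -0.4, 4.7]
opening: 0.244
```

```bash
python3 - <<'E'
from h import *
s=st()
E
```

```text
t 5.37 pos [ 0.5389 -0.1441  0.0957] rot [0.743 0.67  0.001 0.003] F [ 0.5 -0.4  4.7] M [-0.14 -0.58 -0.02] op 0.244
```

carry_out(linear=[[0.003,0,0.01],[0.006,0,0.025],[0.006,0,0.04],[0.006,0,0.055],[0.006,0,0.07],[0.006,0,0.07]], roll=[0,0,0,0,0,0], grip_force=20)

```text
clock: 5.87
tool_pos: [0.5462, -0.1443, 0.1682]
eef_rot: [0.743, 0.67, 0.002, 0.005]
contact_force: [-0.3, 0.1, -2.4]
opening: 0.135
```

```bash
python3 - <<'E'
from h import *
s=st()
p=snapshot('side'); save(p,'s4')
cv2.imwrite('pics/s4z.png',cv2.resize(cv2.cvtColor(p['img'][90:260,240:400],cv2.COLOR_RGB2BGR),None,fx=3.5,fy=3.5,interpolation=cv2.INTER_CUBIC))
p=snapshot('wrist'); save(p,'w4')
E
```

```text
t 5.87 pos [ 0.5462 -0.1443  0.1682] rot [0.743 0.67  0.002 0.005] F [-0.3  0.1 -2.4] M [ 0.01 -0.11 -0.06] op 0.135
```

View pics/s4z.png

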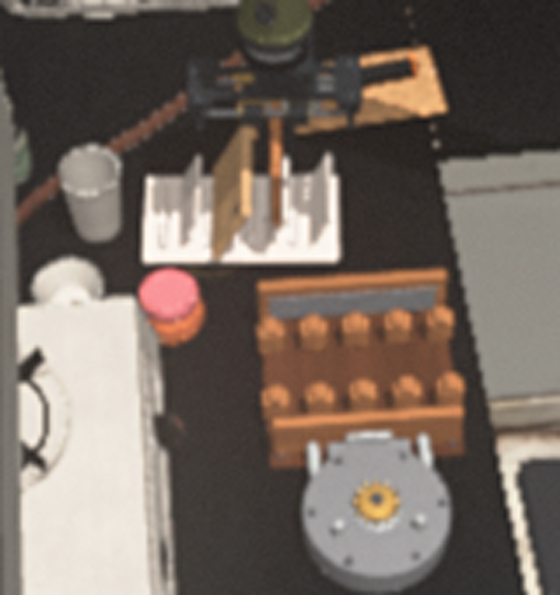

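View pics/w4.png

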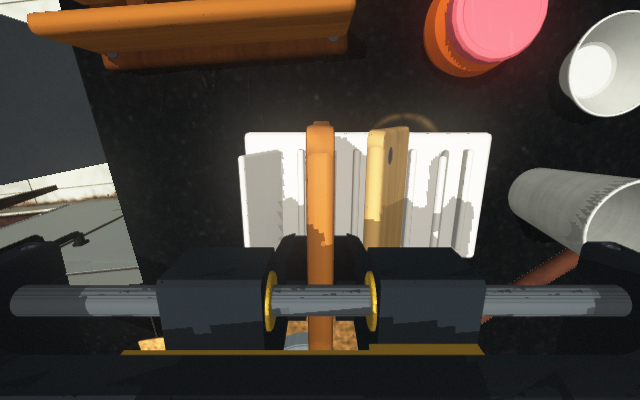

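```bash
python3 - <<'E'
from h import *
s=st(); tp=np.array(s['tool_pos'])
P={n:snapshot(n) for n in ['wrist','side','scene']}
c=cloud(P['wrist']); m=(abs(c[...,2]-tp[2])<.04)&(abs(c[...,0]-.55)<.05)&(c[...,1]>-.125)&(c[...,1]<-.06)
w=c[m]; print(len(w),'board top z hist',np.histogram(w[:,2],20)); t=w[w[:,2]>np.percentile(w[:,2],50)]; print('top',np.median(t,0),t.min(0),t.max(0))
# press points
for n in ['side','scene']:
    c=cloud(P[n]).reshape(-1,3); 
    reg=(c[:,0]>.3)&(c[:,0]<.65)&(c[:,1]>-.06)&(c[:,1]<.4)
    for nm,lo,hi,y0,y1 in [('endwall',.073,.083,-.03,.04),('jaw',.071,.08,.12,.22),('peg',.052,.062,.0,.15),('housing',.041,.049,.19,.36)]:
        w=c[reg&(c[:,2]>lo)&(c[:,2]<hi)&(c[:,1]>y0)&(c[:,1]<y1)]
        if len(w)<5: print(n,nm,len(w)); continue
        a=np.polyfit(w[:,0],w[:,1],1)
        print(n,nm,len(w),'mean',np.round(w.mean(0),4),'min',np.round(w.min(0),3),'max',np.round(w.max(0),3),'slope',np.round(a,4), 'mid',np.round((np.percentile(w,1,axis=0)+np.percentile(w,99,axis=0))/2,4))
    p=P[n]
    g=p['img'].astype(int)
    for q,z in [('nut_seat',.045)]:
        for d in tip_of(p,q)[:1]: print(n,q,d['confidence'],ray(p,d['pixel'],z))
E
```

```text
t 5.97 pos [ 0.5447 -0.1443  0.1657] rot [0.743 0.67  0.001 0.003] F [ 0.2 -0.7 -1.9] M [-0.09 -0.06 -0.01] op 0.136
3375 board top z hist (array([   8,    0,    2,    1,    1,    0,    1,    4,    6,    1,    1,
          0,    0,    2,    9,    0,   42,  207, 1223, 1867]), array([0.12761057, 0.13015521, 0.13269986, 0.1352445 , 0.13778914,
       0.14033378, 0.14287843, 0.14542307, 0.14796771, 0.15051236,
       0.153057  , 0.15560164, 0.15814628, 0.16069093, 0.16323557,
       0.16578021, 0.16832486, 0.1708695 , 0.17341414, 0.17595878,
       0.17850343]))
top [ 0.54825923 -0.10047894  0.17668866] [ 0.54153746 -0.12495512  0.17608367] [ 0.55550482 -0.07998956  0.17850343]
side endwall 151 mean [0.4774 0.0021 0.0776] min [ 0.37  -0.01   0.073] max [0.583 0.014 0.083] slope [-0.0406  0.0214] mid [0.4765 0.0016 0.078 ]
side jaw 137 mean [0.4843 0.1803 0.0751] min [0.383 0.171 0.071] max [0.582 0.189 0.08 ] slope [-0.031   0.1953] mid [0.482  0.1797 0.0755]
side peg 263 mean [0.4775 0.0601 0.0569] min [0.374 0.    0.052] max [0.586 0.144 0.062] slope [0.0327 0.0445] mid [0.4802 0.072  0.0569]
side housing 838 mean [0.4874 0.2778 0.0452] min [0.409 0.19  0.041] max [0.563 0.352 0.049] slope [0.0189 0.2686] mid [0.4869 0.2746 0.045 ]
side nut_seat 0.83 [0.49349494 0.26375447 0.045     ]
scene endwall 97 mean [0.4653 0.0027 0.0761] min [ 0.368 -0.008  0.073] max [0.579 0.014 0.08 ] slope [-0.0325  0.0178] mid [0.4741 0.0034 0.0765]
scene jaw 99 mean [0.4746 0.181  0.0737] min [0.382 0.171 0.071] max [0.583 0.19  0.079] slope [-0.0353  0.1978] mid [0.4795 0.1806 0.0748]
scene peg 230 mean [0.4701 0.057  0.0561] min [0.366 0.    0.052] max [0.649 0.144 0.062] slope [-0.014   0.0636] mid [0.4752 0.0717 0.0569]
scene housing 707 mean [0.4773 0.2786 0.0441] min [0.408 0.19  0.041] max [0.563 0.353 0.049] slope [0.0026 0.2773] mid [0.4832 0.2756 0.0447]
scene nut_seat 0.63 [0.50137234 0.25785962 0.045     ]
```

carry_out(linear=[[0,0,0.04],[-0.01,0.03,0.075],[-0.03,0.065,0.08],[-0.045,0.1,0.08],[-0.06,0.135,0.08],[-0.075,0.17,0.08],[-0.09,0.205,0.08],[-0.09,0.225,0.08]], roll=[0,0.068,0.068,0.068,0.068,0.068,0.068,0.068])

```text
clock: 6.88
tool_pos: [0.4507, 0.0848, 0.2446]
eef_rot: [0.717, 0.697, -0.001, 0.001]
contact_force: [-0.0, -0.5, -1.3]
opening: 0.137
```

```bash
python3 - <<'E'
from h import *
s=st(); print(2*np.arctan2(s['eef_rot'][1],s['eef_rot'][0]),np.round(s['q'],2))
p=snapshot('wrist'); save(p,'w5'); np.save('c5.npy',cloud(p))
c=cloud(p).reshape(-1,3)
for nm,lo,hi,y0,y1 in [('endwall',.071,.085,-.03,.04),('jaw',.069,.083,.14,.21),('peg',.05,.064,.0,.15),('housing',.041,.049,.19,.36)]:
        w=c[(c[:,0]>.3)&(c[:,0]<.65)&(c[:,2]>lo)&(c[:,2]<hi)&(c[:,1]>y0)&(c[:,1]<y1)]
        if len(w)<5: print(nm,len(w)); continue
        a=np.polyfit(w[:,0],w[:,1],1)
        print(nm,len(w),'min',np.round(w.min(0),3),'max',np.round(w.max(0),3),'slope',np.round(a,4), 'mid',np.round((np.percentile(w,1,axis=0)+np.percentile(w,99,axis=0))/2,4))
E
```

```text
t 6.88 pos [0.4507 0.0848 0.2446] rot [ 0.717  0.697 -0.001  0.001] F [-0.  -0.5 -1.3] M [ 0.   -0.06 -0.  ] op 0.137
1.541868365631002 [ 0.04  0.53 -0.5   2.05  0.42  0.65 -0.77]
endwall 0
jaw 2888 min [0.38  0.171 0.069] max [0.584 0.189 0.078] slope [-0.0332  0.1958] mid [0.4823 0.1801 0.0744]
peg 2734 min [0.371 0.007 0.05 ] max [0.584 0.144 0.061] slope [-0.0208  0.0983] mid [0.4794 0.0752 0.0553]
housing 8340 min [0.409 0.19  0.041] max [0.561 0.266 0.049] slope [-0.0208  0.2459] mid [0.485  0.2321 0.0455]
```

View pics/w5.png

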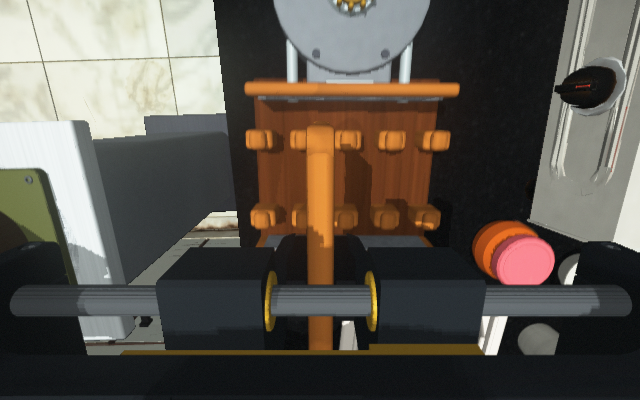

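```bash
python3 - <<'E'
from h import *
c=np.load('c5.npy')
m=(c[...,2]>.048)&(c[...,2]<.063)&(c[...,1]>0)&(c[...,1]<.15)&(c[...,0]>.3)&(c[...,0]<.62)
n,l=cv2.connectedComponents(m.astype(np.uint8))
for i in range(1,n):
    w=c[l==i]
    if len(w)>40:
        w=w[w[:,2]>np.percentile(w[:,2],90)-.005]
        print(len(w),np.round((np.percentile(w,3,axis=0)+np.percentile(w,97,axis=0))/2,4),np.round(np.ptp(w,axis=0),3))
E
```

```text
291 [0.3856 0.1345 0.0568] [0.018 0.02  0.007]
199 [0.4307 0.1326 0.0569] [0.012 0.019 0.006]
286 [0.4811 0.131  0.0569] [0.017 0.019 0.007]
286 [0.5285 0.1296 0.0571] [0.018 0.02  0.006]
290 [0.5762 0.1282 0.0571] [0.017 0.019 0.007]
239 [0.3827 0.0449 0.0565] [0.018 0.019 0.006]
168 [0.4277 0.0436 0.0571] [0.012 0.019 0.006]
236 [0.478  0.0419 0.0568] [0.017 0.018 0.006]
232 [0.5258 0.0406 0.0571] [0.017 0.018 0.006]
237 [0.5731 0.0385 0.0568] [0.017 0.019 0.006]
113 [0.5348 0.0083 0.0527] [0.072 0.003 0.012]
```

```bash
python3 - <<'E'
from h import *
c=np.load('c5.npy')
m=(c[...,2]>.245)&(c[...,2]<.262)&(c[...,1]>.1)&(c[...,1]<.2)&(abs(c[...,0]-.452)<.02)
w=c[m]; print(len(w),w.min(0),w.max(0)); a=np.polyfit(w[:,1],w[:,0],1); print(a,np.polyval(a,.087),np.median(w,0))
s=st()
E
```

```text
3568 [0.44485992 0.10000993 0.2475702 ] [0.45757996 0.15274967 0.25767907]
[0.02584812 0.44804244] 0.4502912220916159 [0.45136608 0.12857398 0.25506802]
t 6.93 pos [0.4526 0.0887 0.2451] rot [0.716 0.698 0.002 0.   ] F [ 0.2  4.4 -1.2] M [ 0.37 -0.2   0.07] op 0.135
```

carry_out(linear=[[0.0034,-0.001,-0.03],[0.0034,-0.001,-0.06],[0.0034,-0.001,-0.08],[0.0034,-0.001,-0.08],[0.0034,-0.001,-0.08]], roll=[-0.008,-0.008,-0.008,-0.008,-0.008])

```text
clock: 7.35
tool_pos: [0.4555, 0.0875, 0.1644]
eef_rot: [0.719, 0.696, 0.001, -0.0]
contact_force: [1.2, -0.5, -1.1]
opening: 0.133
```

```bash
python3 - <<'E'
from h import *
s=st(); print(2*np.arctan2(s['eef_rot'][1],s['eef_rot'][0]))
p=snapshot('wrist'); save(p,'w6'); c=cloud(p); s=st()
m=(c[...,2]>.165)&(c[...,2]<.185)&(c[...,1]>.1)&(c[...,1]<.2)&(abs(c[...,0]-.452)<.02)
w=c[m]; print(w.min(0),w.max(0)); a=np.polyfit(w[:,1],w[:,0],1); print(a,np.polyval(a,.087),np.median(w,0))
E
```

```text
t 7.35 pos [0.4555 0.0875 0.1644] rot [ 0.719  0.696  0.001 -0.   ] F [ 1.2 -0.5 -1.1] M [-0.01 -0.11  0.04] op 0.133
1.5382793604864784
t 7.4 pos [0.4563 0.0878 0.1653] rot [0.719 0.695 0.002 0.   ] F [-0.7 -0.5 -0.4] M [-0.01 -0.09 -0.01] op 0.132
[0.4348823  0.1000116  0.16500153] [0.46274954 0.15543012 0.1849957 ]
[0.12721447 0.43899804] 0.4500656983722316 [0.45591469 0.12841674 0.17498605]
```

View pics/w6.png

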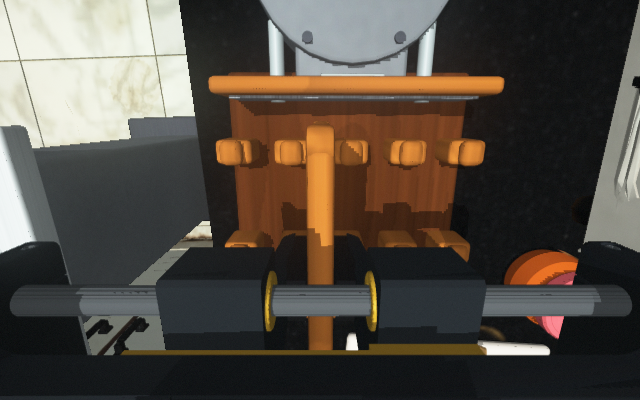

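carry_out(linear=[[0.0005,0,-0.015],[0.0005,0,-0.03],[0.0005,0,-0.045],[0.0005,0,-0.055],[0.0005,0,-0.061],[0.0005,0,-0.061]], roll=[0,0,0,0,0,0])

```text
clock: 7.9
tool_pos: [0.4594, 0.0888, 0.1068]
eef_rot: [0.718, 0.696, 0.005, 0.002]
contact_force: [-0.2, 0.0, 9.9]
opening: 0.135
```

```bash
python3 - <<'E'
from h import *
s=st()
p=snapshot('side');cv2.imwrite('pics/s7z.png',cv2.resize(cv2.cvtColor(p['img'][90:260,240:400],cv2.COLOR_RGB2BGR),None,fx=3.5,fy=3.5,interpolation=cv2.INTER_CUBIC))
E
```

```text
t 7.9 pos [0.4594 0.0888 0.1068] rot [0.718 0.696 0.005 0.002] F [-0.2  0.   9.9] M [ 0.09 -0.16  0.09] op 0.135
```

View pics/s7z.png

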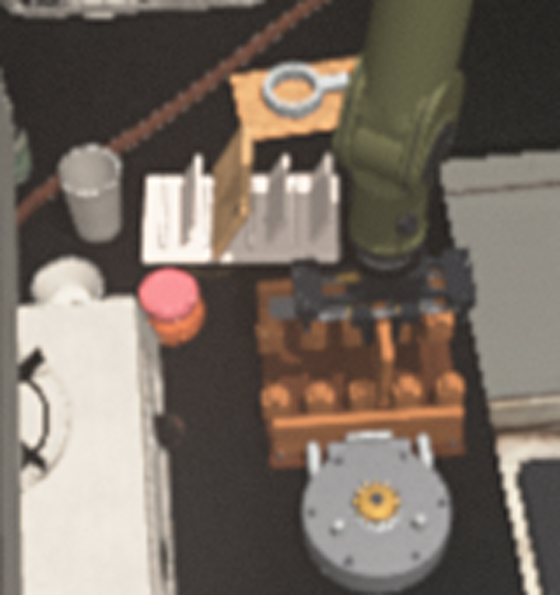

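carry_out(linear=[[-0.002,0,0],[-0.002,0,0],[-0.002,0,0]], roll=[0,0,0], gripper=0.4)

```text
clock: 8.2
tool_pos: [0.4582, 0.0889, 0.1079]
eef_rot: [0.719, 0.695, 0.006, 0.002]
contact_force: [-1.3, 0.4, 0.3]
opening: 0.337
```

carry_out(linear=[[0,0,0.02],[0,0,0.06],[0,0,0.1],[0,0,0.14],[0,0,0.15]], roll=[0,0,0,0,0])

```text
clock: 8.62
tool_pos: [0.4604, 0.09, 0.2632]
eef_rot: [0.719, 0.695, 0.01, 0.004]
contact_force: [-0.2, 0.1, 0.4]
opening: 0.397
```

```bash
python3 - <<'E'
from h import *
s=st(); tp=s['tool_pos']
p=snapshot('wrist'); save(p,'w8'); c=cloud(p)
m=(c[...,2]>.09)&(c[...,2]<.125)&(c[...,1]>.0)&(c[...,1]<.17)&(abs(c[...,0]-.456)<.03)
w=c[m]; print(len(w),w.min(0),w.max(0),np.median(w,0)); a=np.polyfit(w[:,1],w[:,0],1); print(a)
print(np.percentile(w[:,2],[5,25,50,75,95]))
E
```

```text
t 8.62 pos [0.4604 0.09   0.2632] rot [0.719 0.695 0.01  0.004] F [-0.2  0.1  0.4] M [-0.06 -0.11 -0.02] op 0.397Traceback (most recent call last):
  File "<stdin>", line 5, in <module>
    return umr_minimum(a, axis, None, out, keepdims, initial, where)
ValueError: zero-size array to reduction operation minimum which has no identity
```

View pics/w8.png

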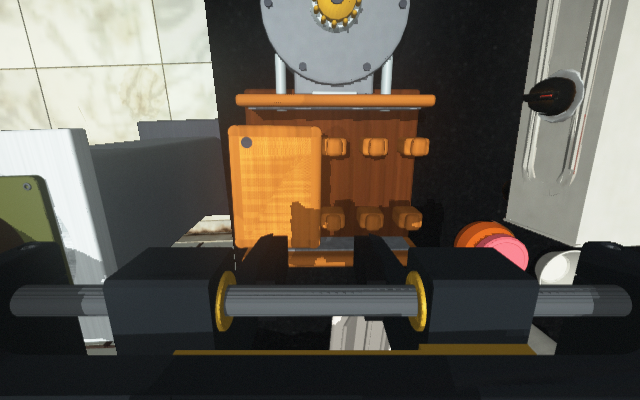

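```bash
python3 - <<'E'
from h import *
p=snapshot('wrist'); c=cloud(p)
for v in (150,190,220):
    for u in range(228,330,12): print(np.round(c[v,u],3),end=' ')
    print()
ps=snapshot('side');cv2.imwrite('pics/s9z.png',cv2.resize(cv2.cvtColor(ps['img'][90:260,240:400],cv2.COLOR_RGB2BGR),None,fx=3.5,fy=3.5,interpolation=cv2.INTER_CUBIC))
pc=snapshot('scene');cv2.imwrite('pics/c9z.png',cv2.resize(cv2.cvtColor(pc['img'][150:270,270:470],cv2.COLOR_RGB2BGR),None,fx=4,fy=4,interpolation=cv2.INTER_CUBIC))
c=cloud(pc)
E
```

```text
[0.347 0.127 0.   ] [0.38  0.132 0.069] [0.393 0.132 0.07 ] [0.406 0.131 0.071] [0.418 0.131 0.07 ] [0.431 0.13  0.07 ] [0.444 0.13  0.071] [0.457 0.13  0.07 ] [0.47  0.127 0.048] 
[ 0.341  0.074 -0.   ] [0.376 0.089 0.071] [0.389 0.088 0.071] [0.402 0.088 0.071] [0.415 0.087 0.071] [0.429 0.087 0.07 ] [0.442 0.086 0.07 ] [0.455 0.086 0.07 ] [0.47  0.072 0.012] 
[ 0.084 -0.23  -0.801] [0.372 0.054 0.071] [0.386 0.053 0.07 ] [0.399 0.053 0.07 ] [0.413 0.052 0.069] [0.427 0.052 0.071] [0.44  0.051 0.071] [0.454 0.051 0.071] [0.468 0.043 0.049]
```

View pics/s9z.png

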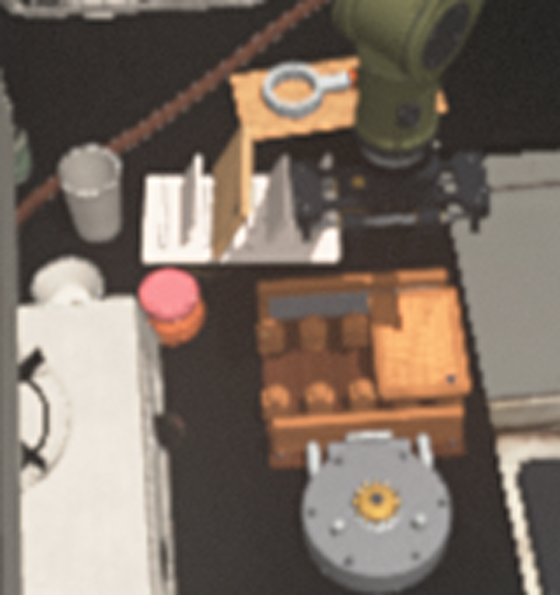

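View pics/c9z.png

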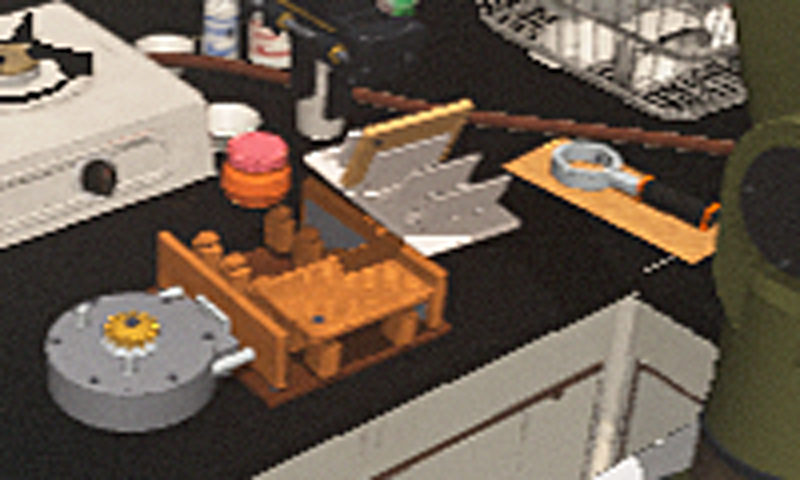

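```bash
python3 - <<'E'
from h import *
p=snapshot('wrist'); c=cloud(p)
m=(c[...,2]>.066)&(c[...,2]<.0745)&(c[...,1]>-.02)&(c[...,1]<.165)&(c[...,0]>.3)&(c[...,0]<.475)
n,l,st_,_=cv2.connectedComponentsWithStats(m.astype(np.uint8)); i=1+np.argmax(st_[1:,4]); w=c[l==i]
print(len(w),w.min(0),w.max(0),np.median(w,0))
r=cv2.minAreaRect((w[:,:2]*1000).astype(np.float32)); print(r, cv2.boxPoints(r))
for y in (.03,.06,.09,.12,.14):
    k=w[abs(w[:,1]-y)<.004]; print(y,k[:,0].min() if len(k) else None,k[:,0].max() if len(k) else None)
s=st()
# fridge: stove/jar clearance on far side
ps=snapshot('side'); cs=cloud(ps).reshape(-1,3)
k=cs[(cs[:,0]>.6)&(cs[:,0]<.75)&(cs[:,1]>.0)&(cs[:,1]<.2)&(cs[:,2]>.02)]; print(k[:,0].min(), [ (round(y,2),k[abs(k[:,1]-y)<.015][:,0].min()) for y in np.arange(0,.2,.03) if (abs(k[:,1]-y)<.015).any()])
E
```

```text
10873 [0.36203204 0.01627497 0.06603012] [0.46668091 0.15893153 0.07319874] [0.41650018 0.09616051 0.0703653 ]
((414.76898193359375, 87.82627868652344), (139.11367797851562, 100.01972961425781), 87.33417510986328) [[361.5781    20.6707  ]
 [461.4896    16.018723]
 [467.95987  154.98186 ]
 [368.04837  159.63383 ]]
0.03 0.362032042403728 0.4611321123753551
0.06 0.3639628618581311 0.4631564880375249
0.09 0.3647080312894776 0.4640248722671578
0.12 0.3665542675551822 0.4659546759955104
0.14 0.3675033051355248 0.4664946598907547
t 8.87 pos [0.4574 0.0882 0.2568] rot [0.719 0.695 0.005 0.002] F [-0.8 -0.2 -0.4] M [-0.05 -0.05  0.02] op 0.401
0.6491308908843988 [(np.float64(0.0), np.float64(0.6491308908843988)), (np.float64(0.03), np.float64(0.6621404984513144)), (np.float64(0.06), np.float64(0.7002544250986887)), (np.float64(0.09), np.float64(0.7010820297352892)), (np.float64(0.12), np.float64(0.7016622671915392)), (np.float64(0.15), np.float64(0.6914556849975771)), (np.float64(0.18), np.float64(0.6785272914204546))]
```

carry_out(linear=[[0.0085,-0.001,0],[0.0085,-0.001,0],[0.0085,-0.001,0],[0.0085,-0.001,0],[0.0085,-0.001,-0.03],[0.0085,-0.001,-0.06],[0.0085,-0.001,-0.09],[0.0085,-0.001,-0.09]], roll=[1.57,1.57,1.57,1.57,1.57,1.57,1.57,1.57], gripper=0)

```text
clock: 9.58
tool_pos: [0.4621, 0.0861, 0.1608]
eef_rot: [0.294, 0.956, 0.003, -0.005]
contact_force: [0.3, -0.2, 0.1]
opening: 0.007
```

```bash
python3 - <<'E'
from h import *
s=st(); print(np.round(s['q'],2),2*np.arctan2(s['eef_rot'][1],s['eef_rot'][0]))
E
```

```text
t 9.58 pos [0.4621 0.0861 0.1608] rot [ 0.294  0.956  0.003 -0.005] F [ 0.3 -0.2  0.1] M [-0.07 -0.11 -0.03] op 0.007
[ 0.14  0.74 -0.67  2.09  0.82  0.6  -0.14] 2.5452233100184687
```

carry_out(linear=[[0.004,0.001,0],[0.004,0.001,0],[0.004,0.001,-0.03],[0.004,0.001,-0.055],[0.004,0.001,-0.055],[0.004,0.001,-0.055],[0.004,0.001,-0.055]], roll=[0.562,0.562,0.562,0.562,0.562,0.562,0.562])

```text
clock: 10.17
tool_pos: [0.4652, 0.0873, 0.1047]
eef_rot: [0.018, 1.0, 0.001, -0.007]
contact_force: [0.7, -0.3, 0.3]
opening: 0.004
```

```bash
python3 - <<'E'
from h import *
s=st(); print(np.round(s['q'],2),2*np.arctan2(s['eef_rot'][1],s['eef_rot'][0]))
p=snapshot('wrist'); save(p,'w10')
E
```

```text
t 10.17 pos [0.4652 0.0873 0.1047] rot [ 0.018  1.     0.001 -0.007] F [ 0.7 -0.3  0.3] M [ 0.05 -0.16 -0.01] op 0.004
[ 0.14  0.87 -0.71  2.11  1.06  0.59  0.19] 3.1058518169017986
```

View pics/w10.png

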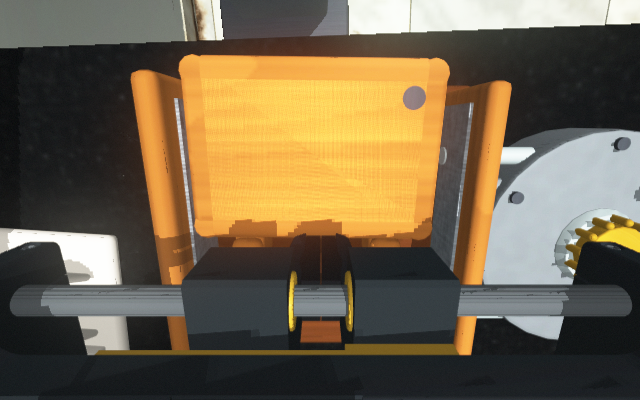

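carry_out(linear=[[0.001,0,-0.01],[0.001,0,-0.015],[0.001,0,-0.02],[0.001,0,-0.025],[0.001,0,-0.03],[0.001,0,-0.03]], roll=[0,0,0,0,0,0])

```text
clock: 10.72
tool_pos: [0.467, 0.0874, 0.0748]
eef_rot: [0.018, 1.0, 0.001, -0.006]
contact_force: [2.5, -0.4, -0.7]
opening: 0.006
```

```bash
python3 - <<'E'
from h import *
s=st()
p=snapshot('wrist'); save(p,'w11')
pc=snapshot('scene');cv2.imwrite('pics/c11z.png',cv2.resize(cv2.cvtColor(pc['img'][150:270,270:470],cv2.COLOR_RGB2BGR),None,fx=4,fy=4,interpolation=cv2.INTER_CUBIC))
c=cloud(p)
for v in (100,150,200,230): print([list(np.round(c[v,u],3)) for u in (230,320,410)])
E
```

```text
t 10.72 pos [0.467  0.0874 0.0748] rot [ 0.018  1.     0.001 -0.006] F [ 2.5 -0.4 -0.7] M [ 0.09 -0.78 -0.02] op 0.006
[[np.float64(0.388), np.float64(0.05), np.float64(0.057)], [np.float64(0.386), np.float64(0.092), np.float64(0.013)], [np.float64(0.391), np.float64(0.134), np.float64(0.057)]]
[[np.float64(0.406), np.float64(0.067), np.float64(0.124)], [np.float64(0.406), np.float64(0.091), np.float64(0.125)], [np.float64(0.407), np.float64(0.115), np.float64(0.124)]]
[[np.float64(0.427), np.float64(0.056), np.float64(0.095)], [np.float64(0.427), np.float64(0.09), np.float64(0.097)], [np.float64(0.429), np.float64(0.124), np.float64(0.095)]]
[[np.float64(0.451), np.float64(0.044), np.float64(0.062)], [np.float64(0.453), np.float64(0.09), np.float64(0.061)], [np.float64(0.454), np.float64(0.135), np.float64(0.063)]]
```

View pics/w11.png

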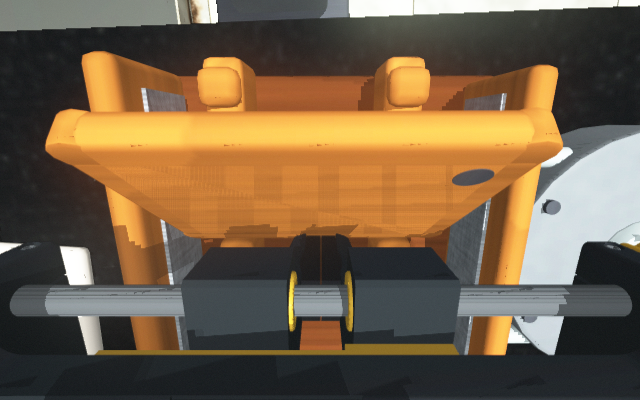

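View pics/c11z.png

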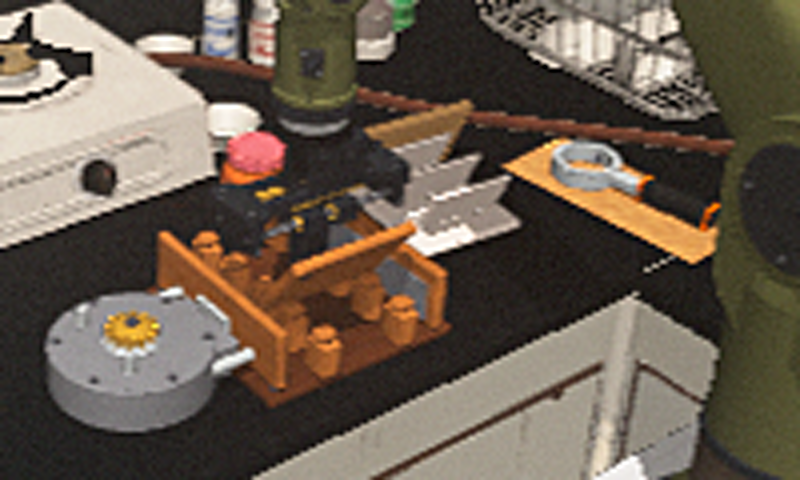

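carry_out(linear=[[0,0,-0.004],[0,0,-0.008],[0,0,-0.008]], roll=[0,0,0])

```text
clock: 11.07
tool_pos: [0.4689, 0.0877, 0.0673]
eef_rot: [0.018, 1.0, 0.002, -0.005]
contact_force: [6.1, 0.1, 1.8]
opening: 0.009
```

```bash
python3 - <<'E'
from h import *
s=st()
p=snapshot('wrist'); save(p,'w12')
c=cloud(p); k=c[:,320]; 
for v in range(60,240,12): print(v,np.round(c[v,290],3))
E
```

```text
t 11.07 pos [0.4689 0.0877 0.0673] rot [ 0.018  1.     0.002 -0.005] F [6.1 0.1 1.8] M [-0.11 -1.57  0.01] op 0.009
60 [ 0.365  0.075 -0.   ]
72 [0.373 0.076 0.011]
84 [0.38  0.075 0.013]
96 [0.386 0.075 0.012]
108 [nan nan nan]
120 [0.4   0.074 0.013]
132 [0.407 0.074 0.012]
144 [0.414 0.073 0.013]
156 [0.421 0.073 0.012]
168 [0.428 0.072 0.012]
180 [0.436 0.072 0.012]
192 [0.443 0.071 0.013]
204 [0.42  0.084 0.127]
216 [0.422 0.084 0.129]
228 [0.425 0.084 0.13 ]
```

View pics/w12.png

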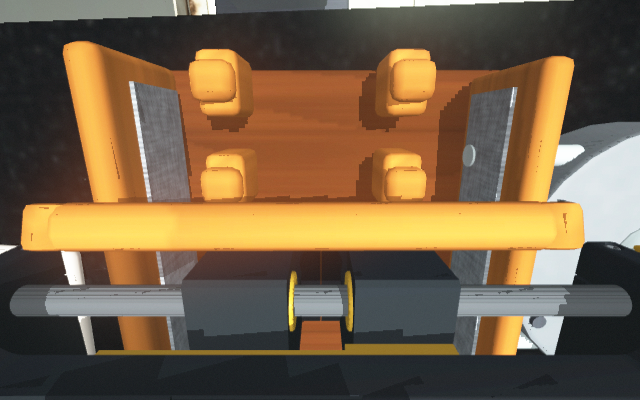

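carry_out(linear=[[0.003,0,0],[0.006,0,0],[0.006,0,0]], roll=[0,0,0])

```text
clock: 11.37
tool_pos: [0.4743, 0.0874, 0.067]
eef_rot: [0.018, 1.0, 0.001, -0.005]
contact_force: [-0.2, -0.5, -0.4]
opening: 0.006
```

```bash
python3 - <<'E'
from h import *
s=st()
p=snapshot('wrist'); save(p,'w13')
c=cloud(p); m=(c[...,2]>.075)&(c[...,2]<.15)&(c[...,1]>.1)&(c[...,1]<.15)&(c[...,0]<.46)&(c[...,0]>.36); w=c[m]; print(len(w),np.median(w,0),w.min(0),w.max(0))
E
```

```text
t 11.37 pos [0.4743 0.0874 0.067 ] rot [ 0.018  1.     0.001 -0.005] F [-0.2 -0.5 -0.4] M [ 0.01 -0.28  0.01] op 0.006
25203 [0.44471524 0.11774591 0.13089853] [0.4287311  0.10000005 0.07693855] [0.45916629 0.14999585 0.14999877]
```

View pics/w13.png

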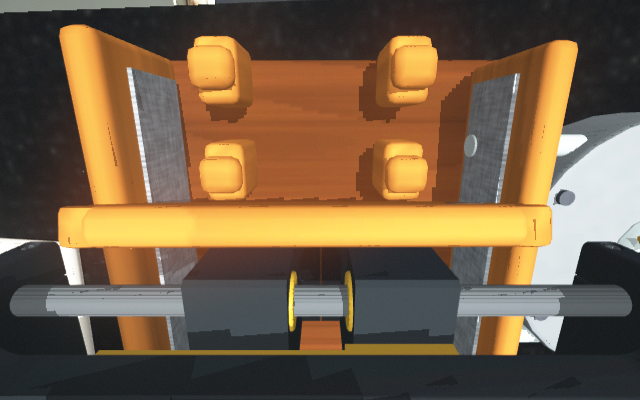

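```bash
python3 - <<'E'
from h import *
p=snapshot('wrist'); c=cloud(p)
for v in range(196,252,5): print(v,np.round(c[v,140],4),np.round(c[v,480],4))
s=st()
E
```

```text
196 [0.4361 0.009  0.0651] [0.4469 0.1736 0.0458]
201 [0.4382 0.009  0.0658] [0.4487 0.1722 0.0489]
206 [0.4269 0.0416 0.1176] [0.4301 0.1341 0.1181]
211 [0.4278 0.0425 0.1195] [0.4313 0.1337 0.119 ]
216 [0.4292 0.0422 0.1195] [0.432  0.1328 0.1209]
221 [0.43   0.0431 0.1212] [0.4337 0.1334 0.12  ]
226 [0.4314 0.0429 0.1213] [0.4347 0.1329 0.1212]
231 [0.4332 0.0418 0.1201] [0.4359 0.1328 0.1217]
236 [0.434  0.0426 0.1217] [0.4371 0.1326 0.1223]
241 [0.4351 0.043  0.1227] [0.4392 0.1336 0.1208]
246 [0.4376 0.0408 0.1199] [0.4414 0.1347 0.1192]
251 [0.4601 0.0081 0.0715] [0.4743 0.1724 0.0537]
t 11.47 pos [0.4742 0.0874 0.067 ] rot [ 0.018  1.     0.001 -0.005] F [ 0.7 -0.2  0.2] M [ 0.01 -0.3   0.06] op 0.002
```

carry_out(linear=[[0.005,0,0.0],[0.008,0,0.0],[0.008,0,0.03],[0.008,0,0.07],[0.008,0,0.11],[0.008,0,0.12]], roll=[0,0,0,0,0,0])

```text
clock: 11.97
tool_pos: [0.4839, 0.0892, 0.1917]
eef_rot: [0.018, 1.0, 0.003, -0.002]
contact_force: [-0.1, 0.8, 0.6]
opening: 0.003
```

```bash
python3 - <<'E'
from h import *
s=st()
p=snapshot('wrist'); save(p,'w14'); c=cloud(p)
m=(c[...,2]>.09)&(c[...,2]<.14)&(c[...,1]>.0)&(c[...,1]<.17)&(c[...,0]<.475)&(c[...,0]>.36); w=c[m]; print(len(w),np.median(w,0),w.min(0),w.max(0)); print(np.polyfit(w[:,1],w[:,0],1))
E
```

```text
t 11.97 pos [0.4839 0.0892 0.1917] rot [ 0.018  1.     0.003 -0.002] F [-0.1  0.8  0.6] M [ 0.08 -0.18  0.01] op 0.003
3184 [0.44615992 0.08657673 0.1120017 ] [0.43893507 0.01693384 0.09028675] [0.4543856  0.15532992 0.11452722]
[0.02933491 0.44376711]
```

View pics/w14.png

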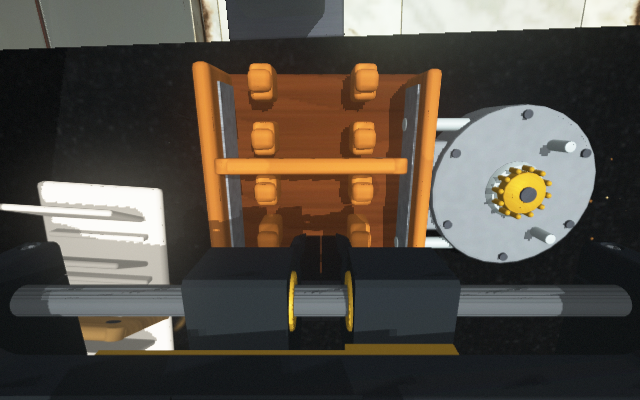

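carry_out(linear=[[0,0,0.03],[0.015,-0.03,0.03],[0.03,-0.07,0.03],[0.045,-0.11,0.03],[0.06,-0.145,0.03],[0.075,-0.18,0.03],[0.09,-0.215,0.02],[0.103,-0.243,0.0]], roll=[-1.639,-1.639,-1.639,-1.639,-1.639,-1.639,-1.639,-1.639], gripper=0.6, grip_force=15)

```text
clock: 12.68
tool_pos: [0.5886, -0.1583, 0.1911]
eef_rot: [0.499, 0.866, 0.002, -0.0]
contact_force: [1.4, 0.1, -0.7]
opening: 0.586
```

```bash
python3 - <<'E'
from h import *
s=st(); print(np.round(s['q'],2),2*np.arctan2(s['eef_rot'][1],s['eef_rot'][0]))
E
```

```text
t 12.68 pos [ 0.5886 -0.1583  0.1911] rot [ 0.499  0.866  0.002 -0.   ] F [ 1.4  0.1 -0.7] M [-0.04 -0.19 -0.09] op 0.586
[ 0.53  0.81 -0.63  1.67  0.59  0.86  0.18] 2.0956936234355106
```

carry_out(linear=[[-0.0015,0.004,-0.02],[-0.0015,0.004,-0.04],[-0.0015,0.004,-0.04],[-0.0015,0.004,-0.04],[-0.0015,0.004,-0.04],[-0.0015,0.004,-0.04],[-0.0015,0.004,-0.04]], roll=[-0.628,-0.628,-0.628,-0.628,-0.628,-0.628,-0.628])

```text
clock: 13.27
tool_pos: [0.5864, -0.1543, 0.1499]
eef_rot: [0.742, 0.671, 0.001, 0.0]
contact_force: [-0.4, 0.8, -0.3]
opening: 0.604
```

```bash
python3 - <<'E'
from h import *
s=st(); print(np.round(s['q'],2),2*np.arctan2(s['eef_rot'][1],s['eef_rot'][0]))
p=snapshot('wrist'); save(p,'w15')
E
```

```text
t 13.27 pos [ 0.5864 -0.1543  0.1499] rot [0.742 0.671 0.001 0.   ] F [-0.4  0.8 -0.3] M [-0.08 -0.12 -0.05] op 0.604
[ 0.42  0.83 -0.42  1.71  0.48  0.7  -0.36] 1.4707956058115101
```

View pics/w15.png

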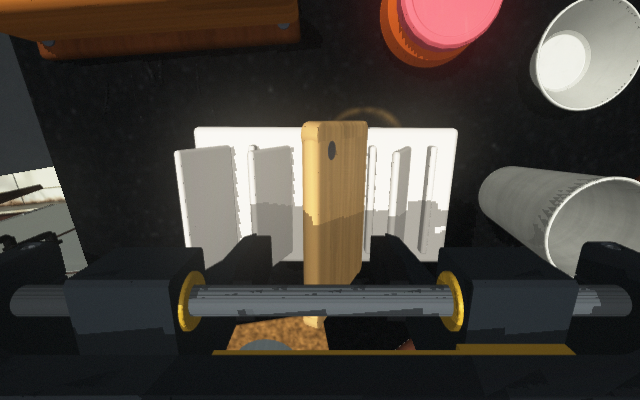

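carry_out(linear=[[0.001,0,-0.025],[0.001,0,-0.045],[0.001,0,-0.056],[0.001,0,-0.056]], roll=[0,0,0,0])

```text
clock: 13.65
tool_pos: [0.5856, -0.1543, 0.0916]
eef_rot: [0.741, 0.672, -0.0, -0.002]
contact_force: [0.2, 0.2, -0.2]
opening: 0.601
```

carry_out(linear=[[0.002,0,0],[0.002,0,0],[0.002,0,0],[0.003,0,0.003],[0.003,0,0.003]], roll=[0,0,0,0,0], gripper=0, grip_force=15)

```text
clock: 14.07
tool_pos: [0.5897, -0.1544, 0.0959]
eef_rot: [0.741, 0.672, 0.001, -0.001]
contact_force: [1.7, -0.4, 3.0]
opening: 0.247
```

carry_out(linear=[[0.003,0,0.01],[0.006,0,0.025],[0.006,0,0.04],[0.006,0,0.055],[0.006,0,0.07],[0.006,0,0.1],[0.006,0,0.13],[0.006,0,0.13]], roll=[0,0,0,0,0,0,0,0], grip_force=25)

```text
clock: 14.73
tool_pos: [0.5991, -0.1543, 0.2321]
eef_rot: [0.741, 0.672, 0.004, 0.003]
contact_force: [0.9, 0.8, 0.1]
opening: 0.132
```

```bash
python3 - <<'E'
from h import *
s=st(); tp=s['tool_pos']
p=snapshot('wrist'); save(p,'w16'); c=cloud(p)
m=(abs(c[...,2]-tp[2])<.03)&(abs(c[...,0]-tp[0])<.03)&(c[...,1]>tp[1]+.02)&(c[...,1]<tp[1]+.09)
w=c[m]; print(len(w),w.min(0)-tp,w.max(0)-tp,np.median(w,0)-tp)
ps=snapshot('side');cv2.imwrite('pics/s16z.png',cv2.resize(cv2.cvtColor(ps['img'][90:260,240:400],cv2.COLOR_RGB2BGR),None,fx=3.5,fy=3.5,interpolation=cv2.INTER_CUBIC))
E
```

```text
t 14.73 pos [ 0.5991 -0.1543  0.2321] rot [0.741 0.672 0.004 0.003] F [0.9 0.8 0.1] M [-0.   -0.24  0.03] op 0.132
3398 [-0.00441735  0.0200172  -0.02052949] [0.01142252 0.06921259 0.01320699] [0.00369574 0.04606637 0.01065816]
```

View pics/s16z.png

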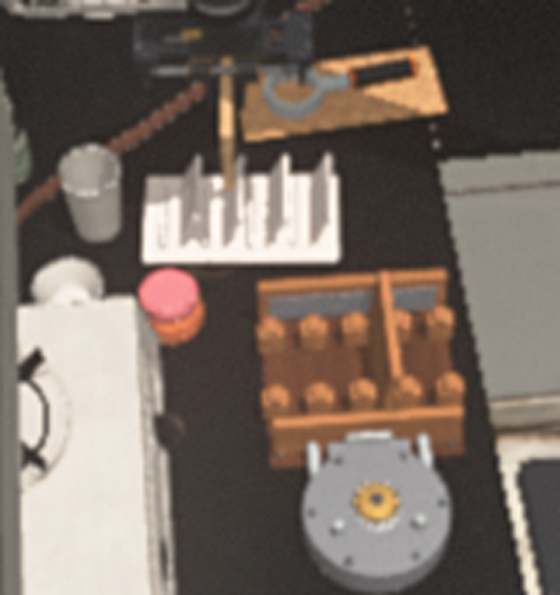

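carry_out(linear=[[-0.008,0.035,0],[-0.016,0.075,0],[-0.024,0.115,0],[-0.032,0.155,0],[-0.04,0.195,0],[-0.0475,0.2384,0],[-0.0475,0.2384,-0.02],[-0.0475,0.2384,-0.04]], roll=[0.067,0.067,0.067,0.067,0.067,0.067,0.067,0.067])

```text
clock: 15.5
tool_pos: [0.5478, 0.0886, 0.1869]
eef_rot: [0.715, 0.699, 0.003, -0.0]
contact_force: [0.6, -1.6, -1.7]
opening: 0.134
```

```bash
cat >> h.py <<'E'
def brd(c,tp,lo=.0,hi=.02):
    m=(c[...,2]>tp[2]+lo)&(c[...,2]<tp[2]+hi)&(abs(c[...,0]-tp[0])<.02)&(c[...,1]>tp[1]+.02)&(c[...,1]<tp[1]+.09)
    w=c[m]; a=np.polyfit(w[:,1],w[:,0],1); print('board slope',a[0],'x at y',np.round(np.median(w,0),4),'ymax',w[:,1].max(),'x@0.0841',np.polyval(a,.0841))
E
python3 - <<'E'
from h import *
s=st(); print(2*np.arctan2(s['eef_rot'][1],s['eef_rot'][0]))
p=snapshot('wrist'); save(p,'w17'); c=cloud(p); s=st(); brd(c,s['tool_pos'])
m=(c[...,2]>.048)&(c[...,2]<.063)&(c[...,1]>0)&(c[...,1]<.15)&(c[...,0]>.3)&(c[...,0]<.62)
n,l=cv2.connectedComponents(m.astype(np.uint8))
for i in range(1,n):
    w=c[l==i]
    if len(w)>40:
        w=w[w[:,2]>np.percentile(w[:,2],90)-.005]
        print(len(w),np.round((np.percentile(w,3,axis=0)+np.percentile(w,97,axis=0))/2,4),np.round(np.ptp(w,axis=0),3))
E
```

```text
t 15.5 pos [0.5478 0.0886 0.1869] rot [ 0.715  0.699  0.003 -0.   ] F [ 0.6 -1.6 -1.7] M [-0.17 -0.1   0.  ] op 0.134
1.5472662802362325
t 15.55 pos [0.5455 0.085  0.1825] rot [ 0.716  0.698 -0.002 -0.002] F [-0.4 -1.5 -3.5] M [-0.08 -0.    0.04] op 0.136
board slope 0.021283088417974484 x at y [0.5483 0.1334 0.1978] ymax 0.15797070126181936 x@0.0841 0.547255679494301
394 [0.4595 0.0991 0.0597] [0.004 0.104 0.006]
433 [0.3861 0.1343 0.0568] [0.018 0.019 0.007]
416 [0.4816 0.1313 0.0568] [0.017 0.019 0.006]
384 [0.5284 0.1295 0.0571] [0.015 0.019 0.006]
415 [0.5766 0.1278 0.057 ] [0.018 0.019 0.007]
340 [0.3831 0.045  0.0564] [0.018 0.018 0.006]
122 [0.4788 0.0482 0.056 ] [0.017 0.007 0.006]
66 [0.3803 0.0117 0.0595] [0.018 0.003 0.006]
```

View pics/w17.png

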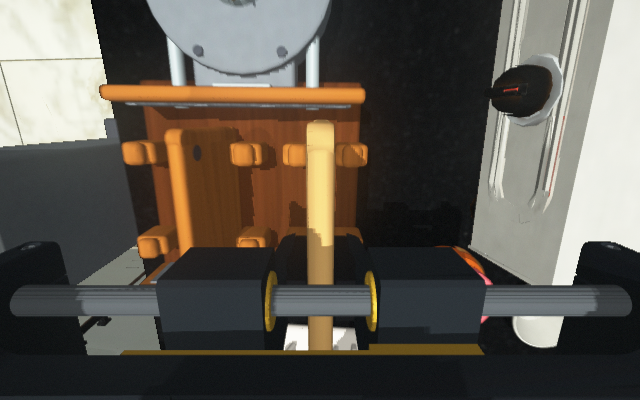

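carry_out(linear=[[0.0055,-0.001,-0.015],[0.0055,-0.001,-0.025],[0.0055,-0.001,-0.025],[0.0055,-0.001,-0.025],[0.0055,-0.001,-0.025]], roll=[-0.01,-0.01,-0.01,-0.01,-0.01])

```text
clock: 15.97
tool_pos: [0.5511, 0.0838, 0.158]
eef_rot: [0.72, 0.694, -0.001, -0.002]
contact_force: [0.3, -0.6, -1.0]
opening: 0.132
```

```bash
python3 - <<'E'
from h import *
s=st(); print(2*np.arctan2(s['eef_rot'][1],s['eef_rot'][0]))
p=snapshot('wrist'); save(p,'w18'); c=cloud(p); s=st(); brd(c,s['tool_pos'])
E
```

```text
t 15.97 pos [0.5511 0.0838 0.158 ] rot [ 0.72   0.694 -0.001 -0.002] F [ 0.3 -0.6 -1. ] M [-0.06 -0.09  0.02] op 0.132
1.5337724117177907
t 16.02 pos [0.5514 0.0839 0.1583] rot [ 0.72   0.694 -0.001 -0.001] F [ 0.3 -0.  -1.8] M [-0.05 -0.08 -0.05] op 0.134
board slope 0.03393988336484114 x at y [0.5523 0.1301 0.1687] ymax 0.15292595215706603 x@0.0841 0.5507691380394144
```

View pics/w18.png

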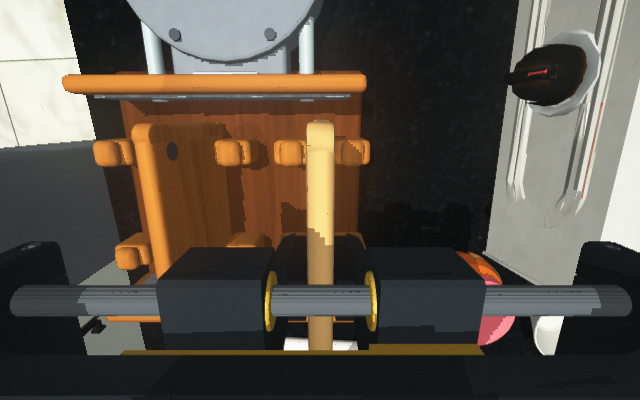

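carry_out(linear=[[0.0003,0,-0.008],[0.0003,0,-0.015],[0.0003,0,-0.022],[0.0003,0,-0.022]], roll=[0,0,0,0])

```text
clock: 16.35
tool_pos: [0.5507, 0.0835, 0.1348]
eef_rot: [0.72, 0.694, -0.002, -0.002]
contact_force: [-0.1, -0.7, -0.8]
opening: 0.136
```

```bash
python3 - <<'E'
from h import *
s=st(); p=snapshot('wrist');c=cloud(p); brd(c,s['tool_pos'])
E
```

```text
t 16.35 pos [0.5507 0.0835 0.1348] rot [ 0.72   0.694 -0.002 -0.002] F [-0.1 -0.7 -0.8] M [-0.02 -0.1  -0.04] op 0.136
board slope 0.03445566564060172 x at y [0.5519 0.1298 0.1455] ymax 0.15264776810405323 x@0.0841 0.5503065153387822
```

carry_out(linear=[[0.0005,0,-0.01],[0.0005,0,-0.018],[0.0005,0,-0.026],[0.0005,0,-0.032],[0.0005,0,-0.032]], roll=[0,0,0,0,0])

```text
clock: 16.82
tool_pos: [0.5511, 0.0837, 0.1022]
eef_rot: [0.72, 0.694, -0.003, -0.002]
contact_force: [-0.6, -0.3, -0.6]
opening: 0.137
```

```bash
python3 - <<'E'
from h import *
s=st(); p=snapshot('wrist');c=cloud(p); brd(c,s['tool_pos'])
E
```

```text
t 16.82 pos [0.5511 0.0837 0.1022] rot [ 0.72   0.694 -0.003 -0.002] F [-0.6 -0.3 -0.6] M [ 0.01 -0.07 -0.  ] op 0.137
board slope 0.031753445971024356 x at y [0.5523 0.1299 0.1127] ymax 0.1530436838563872 x@0.0841 0.550865033204002
```

Top at 0.1127, essentially bottomed. Release and rise.

carry_out(linear=[[0,0,0],[0,0,0],[0,0,0.0],[0,0,0.03],[0,0,0.07],[0,0,0.11],[0,0,0.15],[0,0,0.15]], roll=[0,0,0,0,0,0,0,0], gripper=0.35)

```text
clock: 17.53
tool_pos: [0.5551, 0.0855, 0.2603]
eef_rot: [0.72, 0.694, 0.004, 0.001]
contact_force: [1.0, 1.1, -1.0]
opening: 0.351
```

```bash
cat >> h.py <<'E'
def boards(c):
    for x0 in (.4556,.5516):
        m=(c[...,2]>.095)&(c[...,2]<.125)&(c[...,1]>.0)&(c[...,1]<.17)&(abs(c[...,0]-x0)<.03)
        w=c[m]; 
        if len(w)<20: print('none at',x0); continue
        t=w[w[:,2]>np.percentile(w[:,2],95)-.006]; a=np.polyfit(t[:,1],t[:,0],1); print('slot x',x0,'top x@.086',np.polyval(a,.086),'slope',a[0],'zmed',np.median(t[:,2]),'y',t[:,1].min(),t[:,1].max())
E
python3 - <<'E'
from h import *
s=st(); print(np.round(s['q'],2))
p=snapshot('wrist'); save(p,'w19'); boards(cloud(p))
p=snapshot('side'); boards(cloud(p))
c=cloud(p)
for q,z in [('wrench',.004),('wrench_grip',.017),('nut_seat',.045)]:
    for d in tip_of(p,q)[:1]: print(q,d['confidence'],ray(p,d['pixel'],z))
for q in ('wrench','tool_mat'):
    d=cut_out(p,q)[0]; w=c[d['region']]; w=w[~np.isnan(w[:,0])]
    w=w[(w[:,2]>.014)&(w[:,2]<.04)] if q=='wrench' else w[(abs(w[:,2]-.004)<.006)]
    r=cv2.minAreaRect((w[:,:2]*1000).astype(np.float32)); print(q,d['confidence'],r)
E
```

```text
t 17.53 pos [0.5551 0.0855 0.2603] rot [0.72  0.694 0.004 0.001] F [ 1.   1.1 -1. ] M [ 0.04 -0.11  0.04] op 0.351
[ 0.06  0.63 -0.5   1.75  0.38  0.85 -0.65]
slot x 0.4556 top x@.086 0.4487305354558666 slope 0.03009537155306237 zmed 0.11162419374911078 y 0.03471109902828033 0.15479429792105998
slot x 0.5516 top x@.086 0.5511007616405419 slope 0.03423285273604893 zmed 0.11184207246870626 y 0.01559481496810558 0.15288451524968377
slot x 0.4556 top x@.086 0.4476741973665846 slope 0.04494257735655674 zmed 0.11307065226230029 y 0.021009631884692404 0.15418422723731695
slot x 0.5516 top x@.086 0.5505567370299091 slope 0.030299117862270925 zmed 0.1135363966712224 y 0.019353165807609818 0.15606495112749175
wrench_grip 0.57 [ 0.39474131 -0.36382945  0.017     ]
nut_seat 0.59 [0.48119401 0.26602487 0.045     ]
wrench 0.6 ((403.7867126464844, -359.51043701171875), (110.05355072021484, 31.593101501464844), 8.08949089050293)
tool_mat 0.75 ((449.1893615722656, -347.0157165527344), (259.3909912109375, 115.17182159423828), 4.611566066741943)
```

View pics/w19.png

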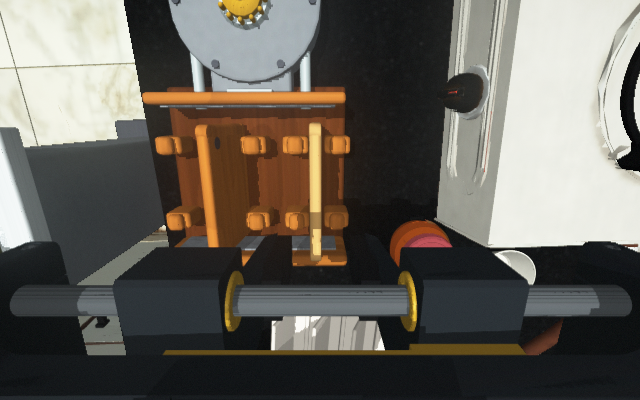

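carry_out(linear=[[-0.03,0.04,0.02],[-0.05,0.08,0.02],[-0.069,0.115,0.02],[-0.069,0.115,0.02],[-0.069,0.115,0.02]], roll=[0,0,0,0,0], gripper=0.6)

```text
clock: 18.3
tool_pos: [0.4786, 0.2029, 0.2709]
eef_rot: [0.717, 0.697, -0.004, -0.004]
contact_force: [1.2, -0.2, 0.6]
opening: 0.605
```

```bash
python3 - <<'E'
from h import *
s=st(); print(np.round(s['q'],2))
p=snapshot('wrist'); save(p,'w20'); c=cloud(p); np.save('c20.npy',c)
m=(c[...,2]>.041)&(c[...,2]<.049)&(c[...,1]>.19)&(c[...,1]<.37)&(c[...,0]<.58)&(c[...,0]>.38)
w=c[m]; h=cv2.convexHull((w[:,:2]*1000).astype(np.float32)); print('housing circ',cv2.minEnclosingCircle(h), w.min(0),w.max(0))
m=(c[...,2]>.052)&(c[...,2]<.075)&(c[...,1]>.24)&(c[...,1]<.36)&(c[...,0]<.55)&(c[...,0]>.43)
n,l,S,_=cv2.connectedComponentsWithStats(m.astype(np.uint8))
for i in range(1,n):
    if S[i,4]>15:
        w=c[l==i]; t=w[w[:,2]>w[:,2].max()-.006]; print(S[i,4],np.round(w.mean(0),4),'enc',cv2.minEnclosingCircle((t[:,:2]*1000).astype(np.float32)),'zmax',w[:,2].max())
for d in tip_of(p,'nut_seat')[:1]: print(d['confidence'],ray(p,d['pixel'],.045),d['pixel'])
E
```

```text
t 18.3 pos [0.4786 0.2029 0.2709] rot [ 0.717  0.697 -0.004 -0.004] F [ 1.2 -0.2  0.6] M [-0.13 -0.14  0.02] op 0.605
[-0.17  0.57 -0.5   1.85  0.35  0.82 -0.88]
housing circ ((484.013916015625, 270.278076171875), 83.51956176757812) [0.40866621 0.19000926 0.04102962] [0.56398943 0.35369761 0.04899446]
87 [0.4458 0.304  0.066 ] enc ((445.14239501953125, 304.4030456542969), 4.886021137237549) zmax 0.07022221120119859
91 [0.5281 0.3012 0.0656] enc ((528.8782958984375, 301.54150390625), 4.920323371887207) zmax 0.06929265578625082
1290 [0.4864 0.2763 0.0627] enc ((486.362548828125, 275.7997131347656), 23.920257568359375) zmax 0.0685330263298859
0.88 [0.48298376 0.27575188 0.045     ] [324.9, 116.5]
```

View pics/w20.png

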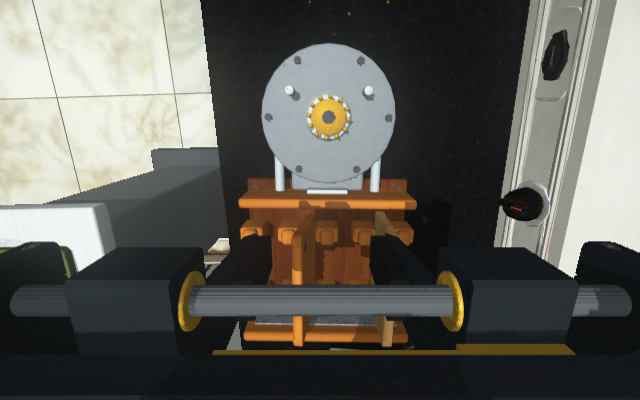

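carry_out(linear=[[-0.006,-0.041,0],[-0.012,-0.082,0],[-0.018,-0.123,0],[-0.024,-0.164,0],[-0.03,-0.205,0],[-0.035,-0.246,0],[-0.04,-0.287,0],[-0.045,-0.328,0]], roll=[1.69,1.69,1.69,1.69,1.69,1.69,1.69,1.69])

```text
clock: 19.07
tool_pos: [0.4351, -0.1331, 0.2697]
eef_rot: [0.301, 0.954, -0.006, -0.001]
contact_force: [0.7, 0.4, 0.3]
opening: 0.596
```

```bash
python3 - <<'E'
from h import *
s=st(); print(np.round(s['q'],2),2*np.arctan2(s['eef_rot'][1],s['eef_rot'][0]))
E
```

```text
t 19.07 pos [ 0.4351 -0.1331  0.2697] rot [ 0.301  0.954 -0.006 -0.001] F [0.7 0.4 0.3] M [ 0.01 -0.21  0.03] op 0.596
[ 0.72  0.55 -0.82  2.02  0.58  0.81  0.52] 2.5303260254756843
```

carry_out(linear=[[-0.002,-0.041,0],[-0.003,-0.082,0],[-0.004,-0.123,-0.01],[-0.005,-0.164,-0.02],[-0.005,-0.205,-0.02],[-0.005,-0.227,-0.02],[-0.005,-0.227,-0.02],[-0.005,-0.227,-0.02]], roll=[0.69,0.69,0.69,0.69,0.69,0.69,0.69,0.69])

```text
clock: 19.73
tool_pos: [0.4277, -0.3637, 0.2479]
eef_rot: [-0.035, 0.999, -0.005, 0.0]
contact_force: [0.8, 1.3, -0.1]
opening: 0.602
```

```bash
python3 - <<'E'
from h import *
s=st(); print(np.round(s['q'],2),2*np.arctan2(s['eef_rot'][1],s['eef_rot'][0]))
p=snapshot('wrist'); save(p,'w21'); c=cloud(p); np.save('c21.npy',c)
for q,z in [('wrench',.004),('wrench_grip',.017),('tool_mat',0)]:
    for d in tip_of(p,q)[:1]: print(q,d['confidence'],ray(p,d['pixel'],z))
m=(c[...,2]>.018)&(c[...,2]<.04)&(c[...,1]>-.45)&(c[...,1]<-.27)&(c[...,0]<.6)&(c[...,0]>.3)
n,l,S,_=cv2.connectedComponentsWithStats(m.astype(np.uint8))
for i in range(1,n):
    if S[i,4]>60:
        w=c[l==i]; print(S[i,4],w.min(0),w.max(0))
        r=cv2.minAreaRect((w[:,:2]*1000).astype(np.float32)); print(r)
d=cut_out(p,'tool_mat')
if d:
    w=c[d[0]['region']]; w=w[(abs(w[:,2]-.004)<.006)]; print('mat',cv2.minAreaRect((w[:,:2]*1000).astype(np.float32)))
E
```

```text
t 19.73 pos [ 0.4277 -0.3637  0.2479] rot [-0.035  0.999 -0.005  0.   ] F [ 0.8  1.3 -0.1] M [ 0.11 -0.2   0.02] op 0.602
[ 1.16  0.78 -0.98  1.76  0.76  1.03  1.53] 3.211364907903234
wrench_grip 0.85 [ 0.39799085 -0.36593443  0.017     ]
tool_mat 0.73 [ 0.44819301 -0.34889385  0.        ]
3306 [ 0.3420705  -0.38388391  0.01804605] [ 0.54342814 -0.30803172  0.03288329]
((443.11572265625, -344.432861328125), (75.90279388427734, 200.89816284179688), 88.50879669189453)
117 [ 0.55632754 -0.42222316  0.01802592] [ 0.57980996 -0.40143738  0.02066881]
((570.5823364257812, -413.8964538574219), (28.89344024658203, 11.547382354736328), 43.28457260131836)
mat ((448.294189453125, -347.58197021484375), (258.9200134277344, 110.2570571899414), 4.133285999298096)
```

View pics/w21.png

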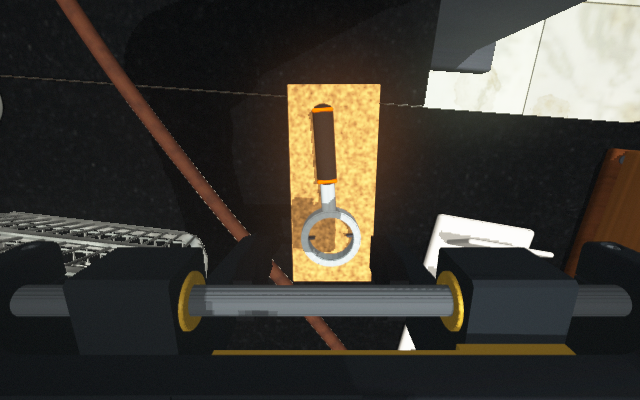

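```bash
python3 - <<'E'
from h import *
c=np.load('c21.npy')
m=(c[...,2]>.018)&(c[...,2]<.04)&(c[...,1]>-.45)&(c[...,1]<-.27)&(c[...,0]<.56)&(c[...,0]>.3)
n,l,S,_=cv2.connectedComponentsWithStats(m.astype(np.uint8)); w=c[l==1+np.argmax(S[1:,4])]
r=w[w[:,0]>.464]; ctr,rad=cv2.minEnclosingCircle((r[:,:2]*1000).astype(np.float32)); print('ring',ctr,rad,np.median(r[:,2]))
A=np.c_[2*r[:,:2],np.ones(len(r))]
from scipy.optimize import least_squares
f=least_squares(lambda q:np.hypot(r[:,0]-q[0],r[:,1]-q[1])-.0335,[.505,-.345]); print('ringfit',f.x)
g=w[(w[:,0]<.43)&(w[:,2]>.024)]; q=cv2.minAreaRect((g[:,:2]*1000).astype(np.float32)); print('grip',q,g.mean(0),np.median(g[:,2]))
b=cv2.fitLine((g[:,:2]*1000).astype(np.float32),cv2.DIST_L2,0,.01,.01).ravel(); print(b, np.arctan2(b[1],b[0]))
d=np.array(ctr)/1000-np.array(q[0])/1000; print('yaw ring-grip',np.arctan2(d[1],d[0]))
E
```

```text
ring (503.3565979003906, -346.95928955078125) 40.644290924072266 0.026222414261786314
ringfit [ 0.50381026 -0.34623334]
grip ((387.2294921875, -362.9306945800781), (88.4533462524414, 23.623872756958008), 8.039515495300293) [ 0.3858712  -0.36267263  0.02929274] 0.029653436061701344
[ 9.8916334e-01  1.4681923e-01  3.8587122e+02 -3.6267264e+02] 0.14735189
yaw ring-grip 0.13667635965478184
```

carry_out(linear=[[-0.0326,0.002,-0.04],[-0.0326,0.002,-0.08],[-0.0326,0.002,-0.12],[-0.0326,0.002,-0.16],[-0.0326,0.002,-0.168],[-0.0326,0.002,-0.168],[-0.0326,0.002,-0.168]], roll=[0.072,0.072,0.072,0.072,0.072,0.072,0.072], gripper=0.6)

```text
clock: 20.57
tool_pos: [0.3982, -0.3561, 0.0822]
eef_rot: [-0.077, 0.997, -0.006, 0.001]
contact_force: [-0.7, -0.2, 0.7]
opening: 0.6
```

```bash
python3 - <<'E'
from h import *
s=st(); print(np.round(s['q'],2),2*np.arctan2(s['eef_rot'][1],s['eef_rot'][0]))
p=snapshot('wrist'); save(p,'w22')
E
```

```text
t 20.57 pos [ 0.3982 -0.3561  0.0822] rot [-0.077  0.997 -0.006  0.001] F [-0.7 -0.2  0.7] M [ 0.11 -0.08  0.02] op 0.6
[ 1.09  0.97 -0.79  1.96  1.11  0.73  1.32] 3.29600579156778
```

View pics/w22.png

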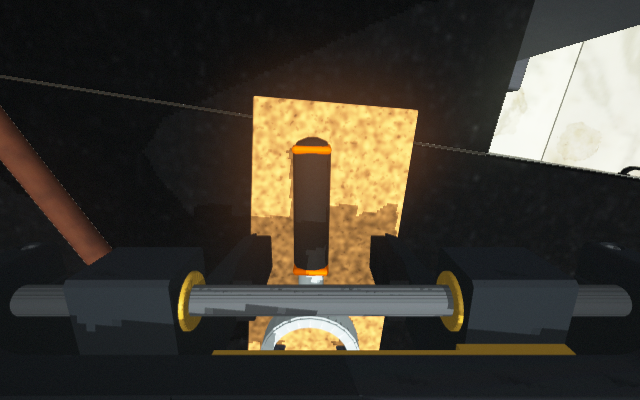

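```bash
python3 - <<'E'
from h import *
p=snapshot('wrist'); c=cloud(p); s=st()
m=(c[...,2]>.02)&(c[...,2]<.036)&(c[...,1]>-.45)&(c[...,1]<-.27)&(c[...,0]<.56)&(c[...,0]>.3)
n,l,S,_=cv2.connectedComponentsWithStats(m.astype(np.uint8))
for i in range(1,n):
    if S[i,4]>100:
        w=c[l==i]; print(S[i,4],w.min(0),w.max(0)); b=cv2.fitLine((w[:,:2]*1000).astype(np.float32),cv2.DIST_L2,0,.01,.01).ravel(); print(b,np.arctan2(b[1],b[0]),cv2.minAreaRect((w[:,:2]*1000).astype(np.float32)))
E
```

```text
t 20.67 pos [ 0.399  -0.357   0.0836] rot [-0.077  0.997 -0.007  0.003] F [0.2 0.4 0.8] M [ 0.07 -0.1  -0.02] op 0.598
5134 [ 0.34165443 -0.37991318  0.02047478] [ 0.44659055 -0.34465156  0.0326574 ]
[ 9.9019593e-01  1.3968530e-01  3.8807425e+02 -3.6233664e+02] 0.1401436 ((394.03643798828125, -361.7154846191406), (104.90940856933594, 24.21746826171875), 7.995490550994873)
1498 [ 0.46751714 -0.38411817  0.02005929] [ 0.50426459 -0.31041281  0.02857391]
[ 1.6035992e-01 -9.8705858e-01  4.8032812e+02 -3.4973016e+02] -1.409741 ((483.85797119140625, -349.6885681152344), (30.867048263549805, 74.26551818847656), 10.250226020812988)
```

carry_out(linear=[[-0.004,-0.0043,-0.01],[-0.004,-0.0043,-0.025],[-0.004,-0.0043,-0.04],[-0.004,-0.0043,-0.053],[-0.004,-0.0043,-0.057],[-0.004,-0.0043,-0.057]], roll=[-0.012,-0.012,-0.012,-0.012,-0.012,-0.012])

```text
clock: 21.17
tool_pos: [0.3947, -0.3615, 0.0264]
eef_rot: [-0.07, 0.997, -0.007, 0.002]
contact_force: [-0.8, -0.5, -0.0]
opening: 0.6
```

carry_out(linear=[[0,0,0],[0,0,0],[0,0,0],[0,0,0],[0,0,0]], roll=[0,0,0,0,0], gripper=0, grip_force=55)

```text
clock: 21.58
tool_pos: [0.395, -0.362, 0.027]
eef_rot: [-0.07, 0.998, -0.007, 0.003]
contact_force: [0.3, -0.7, 3.3]
opening: 0.263
```

```bash
python3 - <<'E'
from h import *
s=st(); print(np.round(s['q'],2),2*np.arctan2(s['eef_rot'][1],s['eef_rot'][0]))
E
```

```text
t 21.58 pos [ 0.395 -0.362  0.027] rot [-0.07   0.998 -0.007  0.003] F [ 0.3 -0.7  3.3] M [ 0.03 -0.18 -0.18] op 0.263
[ 1.06  1.06 -0.71  1.96  1.25  0.65  1.2 ] 3.2818421489968466
```

carry_out(linear=[[0,0,0.01],[0,0,0.02],[0,0,0.04],[0,0,0.065],[0,0,0.09],[0,0,0.12],[0,0,0.15],[0,0,0.15]], roll=[0,0,0,0,0,0,0,0])

```text
clock: 22.25
tool_pos: [0.3975, -0.3625, 0.1818]
eef_rot: [-0.07, 0.997, -0.009, 0.006]
contact_force: [2.1, -0.6, -0.4]
opening: 0.264
```

```bash
python3 - <<'E'
from h import *
s=st(); tp=np.array(s['tool_pos'])
for n in ('wrist','side'):
    p=snapshot(n); save(p,'x23'+n); c=cloud(p)
    m=(abs(c[...,2]-tp[2])<.06)&(c[...,2]>.05)&(np.hypot(c[...,0]-tp[0]-.11,c[...,1]-tp[1]-.015)<.045)
    w=c[m]; 
    if len(w)>10: print(n,len(w),w.min(0)-tp,w.max(0)-tp,np.median(w,0)-tp)
    if len(w)>10:
        A=np.c_[w[:,0]-tp[0],w[:,1]-tp[1],np.ones(len(w))]; print(np.linalg.lstsq(A,w[:,2]-tp[2],rcond=None)[0])
E
```

```text
t 22.25 pos [ 0.3975 -0.3625  0.1818] rot [-0.07   0.997 -0.009  0.006] F [ 2.1 -0.6 -0.4] M [ 0.11 -0.09  0.02] op 0.264
side 193 [ 0.0650662  -0.02666784 -0.02818607] [0.14590498 0.05854781 0.00443827] [ 0.10708165  0.0205064  -0.00822928]
[ 0.00379641 -0.01131286 -0.00941702]
```

View pics/x23side.png

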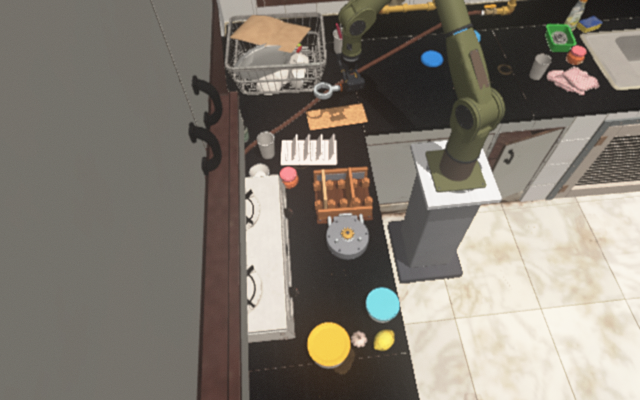

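View pics/x23wrist.png

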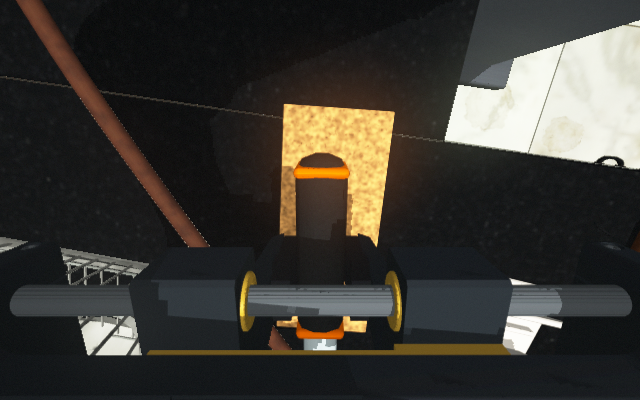

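carry_out(linear=[[0.01,0.02,0.03],[0.02,0.055,0.05],[0.025,0.09,0.06],[0.03,0.13,0.06],[0.035,0.17,0.06],[0.04,0.21,0.06],[0.045,0.25,0.06],[0.05,0.29,0.06]], roll=[-0.05,-0.12,-0.2,-0.3,-0.4,-0.5,-0.6,-0.7])

```text
clock: 23.02
tool_pos: [0.4434, -0.071, 0.236]
eef_rot: [0.279, 0.96, -0.009, -0.002]
contact_force: [0.9, -0.3, -2.8]
opening: 0.265
```

```bash
python3 - <<'E'
from h import *
s=st(); print(np.round(s['q'],2),2*np.arctan2(s['eef_rot'][1],s['eef_rot'][0]))
E
```

```text
t 23.02 pos [ 0.4434 -0.071   0.236 ] rot [ 0.279  0.96  -0.009 -0.002] F [ 0.9 -0.3 -2.8] M [ 0.13 -0.09  0.  ] op 0.265
[ 0.54  0.6  -0.78  2.08  0.65  0.74  0.35] 2.575841327854477
```

carry_out(linear=[[0.004,0.04,0],[0.008,0.08,0],[0.012,0.12,0],[0.016,0.16,0],[0.02,0.2,0],[0.024,0.24,0],[0.028,0.28,0],[0.032,0.32,0]], roll=[-0.1,-0.2,-0.3,-0.4,-0.5,-0.62,-0.74,-0.86])

```text
clock: 23.68
tool_pos: [0.4744, 0.2502, 0.234]
eef_rot: [0.656, 0.755, -0.009, -0.006]
contact_force: [1.4, 0.8, -2.4]
opening: 0.27
```

carry_out(linear=[[0.006,0.04,0],[0.01,0.08,0],[0.015,0.12,0],[0.015,0.137,0],[0.015,0.137,0],[0.015,0.137,0]], roll=[-0.1,-0.17,-0.17,-0.17,-0.17,-0.17])

```text
clock: 24.18
tool_pos: [0.4881, 0.3874, 0.2317]
eef_rot: [0.717, 0.697, -0.011, -0.006]
contact_force: [0.2, -0.5, -2.0]
opening: 0.264
```

```bash
python3 - <<'E'
from h import *
s=st(); print(np.round(s['q'],2),2*np.arctan2(s['eef_rot'][1],s['eef_rot'][0]))
for n in ('side','scene','wrist'):
    p=snapshot(n); save(p,'x24'+n); np.save('c24'+n,cloud(p))
    for d in tip_of(p,'wrench')[:2]: print(n,d['confidence'],ray(p,d['pixel'],s['tool_pos'][2]-.023))
p=cv2.imread('pics/x24side.png')[180:300,290:410]; cv2.imwrite('pics/x24sz.png',cv2.resize(p,None,fx=4.5,fy=4.5,interpolation=cv2.INTER_CUBIC))
E
```

```text
t 24.18 pos [0.4881 0.3874 0.2317] rot [ 0.717  0.697 -0.011 -0.006] F [ 0.2 -0.5 -2. ] M [ 0.03 -0.13 -0.04] op 0.264
[-0.51  0.75 -0.43  1.57  0.35  0.92 -1.08] 1.5426396168224639
side 0.66 [0.4799975  0.26272274 0.20866973]
scene 0.67 [0.47151217 0.27586065 0.20866973]
```

View pics/x24sz.png

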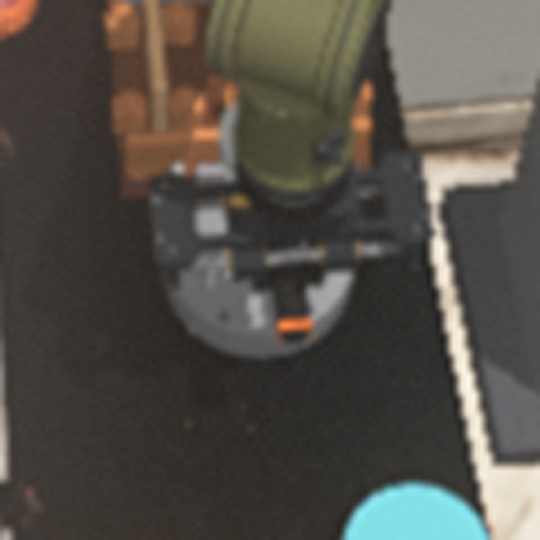

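View pics/x24scene.png

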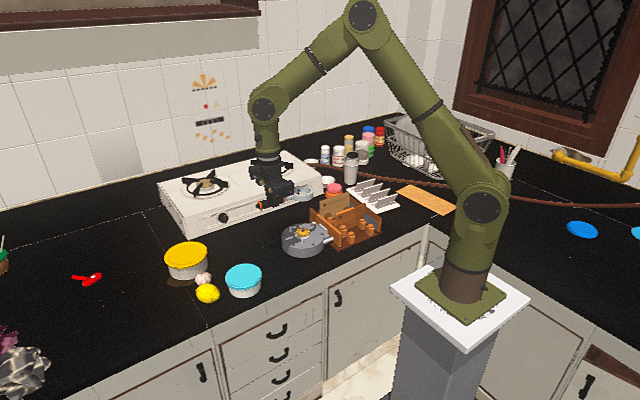

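View pics/x24wrist.png

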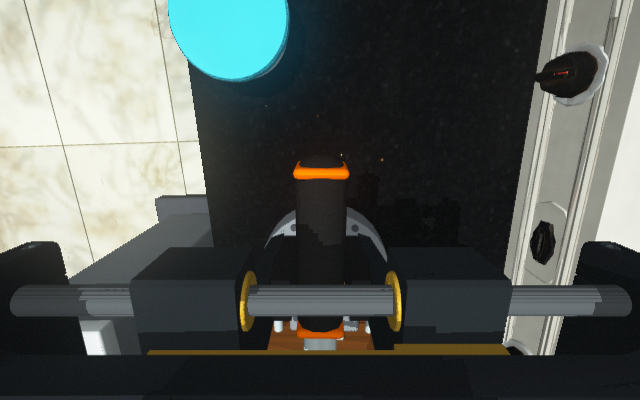

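```bash
cat > ring.py <<'E'
from h import *
from scipy.optimize import least_squares
def ring(c,ze,xy,tol=.05,ztol=.02):
    m=(np.hypot(c[...,0]-xy[0],c[...,1]-xy[1])<tol)&(abs(c[...,2]-ze)<ztol); w=c[m]; return w
E
python3 - <<'E'
from ring import *
c=np.load('c24scene.npy'); s=st()
w=ring(c,.205,(.4845,.277),.055,.035); print(len(w),w.min(0),w.max(0),np.median(w,0))
top=w[w[:,2]>.2265]; print(len(top), np.percentile(w[:,2],[5,25,50,75,95]))
A=np.c_[w[:,:2]-[.4845,.277],np.ones(len(w))]
for lo in (.215,.22,.225):
    t=w[w[:,2]>lo]; 
    if len(t)>10: print(lo,len(t),t.min(0),t.max(0),np.linalg.lstsq(np.c_[t[:,:2]-[.4845,.277],np.ones(len(t))],t[:,2],rcond=None)[0])
p=cv2.imread('pics/x24scene.png')[150:270,230:390]; cv2.imwrite('pics/x24cz.png',cv2.resize(p,None,fx=5,fy=5,interpolation=cv2.INTER_CUBIC))
E
```

```text
t 24.48 pos [0.4899 0.3855 0.2338] rot [ 0.718  0.695 -0.009 -0.006] F [-0.7 -0.2 -2.4] M [ 0.16 -0.11 -0.02] op 0.267
271 [0.44362531 0.23606399 0.20643707] [0.52001072 0.33130294 0.23320673] [0.47529805 0.275993   0.22182973]
78 [0.20923536 0.21472823 0.22182973 0.2271207  0.22979069]
0.215 201 [0.44362531 0.23606399 0.21528591] [0.52001072 0.33130294 0.23320673] [-0.01373257 -0.01909816  0.22411106]
0.22 159 [0.4438067  0.23606399 0.22002564] [0.52001072 0.33115808 0.23320673] [-0.0268086  -0.02700666  0.22576259]
0.225 101 [0.4438067  0.23606399 0.22505466] [0.52001072 0.33115808 0.23320673] [-0.01913686 -0.01275543  0.2278813 ]
```

View pics/x24cz.png

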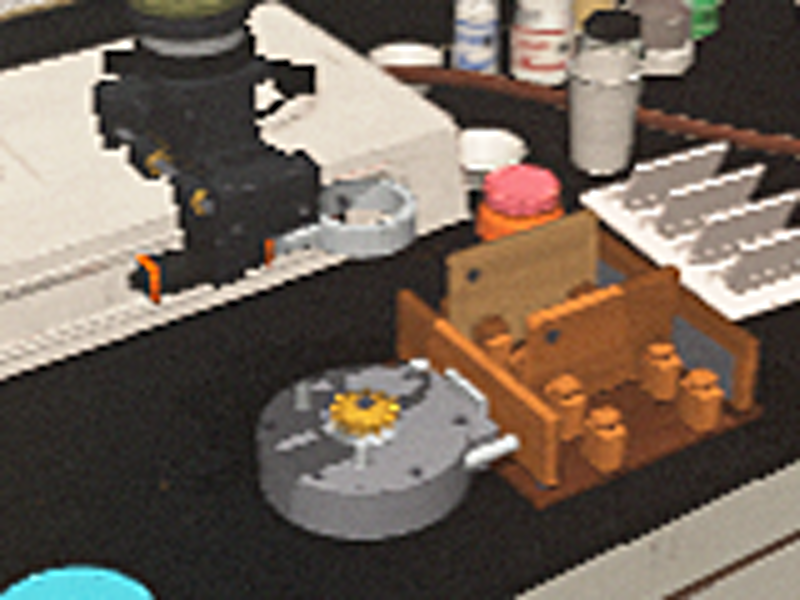

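carry_out(linear=[[0,0.001,-0.035],[0,0.001,-0.07],[0,0.001,-0.105],[0,0.001,-0.13],[0,0.001,-0.136],[0,0.001,-0.136]], roll=[0,0,0,0,0,0])

```text
clock: 24.98
tool_pos: [0.4893, 0.3851, 0.0963]
eef_rot: [0.719, 0.695, -0.011, -0.006]
contact_force: [1.0, -0.4, -2.6]
opening: 0.267
```

```bash
python3 - <<'E'
from ring import *
s=st(); print(2*np.arctan2(s['eef_rot'][1],s['eef_rot'][0]))
for n in ('scene','side'):
    p=snapshot(n); c=cloud(p); np.save('c25'+n,c)
    w=ring(c,.09,(.486,.276),.06,.012); print(n,len(w),np.percentile(w,2,axis=0),np.percentile(w,98,axis=0))
    im=cv2.cvtColor(p['img'],cv2.COLOR_RGB2BGR); a=(190,270,260,360) if n=='scene' else (190,270,300,400)
    cv2.imwrite('pics/x25%s.png'%n,cv2.resize(im[a[0]:a[1],a[2]:a[3]],None,fx=7,fy=7,interpolation=cv2.INTER_CUBIC))
    for d in tip_of(p,'wrench')[:2]: print(n,d['confidence'],ray(p,d['pixel'],s['tool_pos'][2]-.023))
E
```

```text
t 24.98 pos [0.4893 0.3851 0.0963] rot [ 0.719  0.695 -0.011 -0.006] F [ 1.  -0.4 -2.6] M [ 0.16 -0.07  0.04] op 0.267
1.5376055481558981
scene 181 [0.44373513 0.24056942 0.07855507] [0.51781363 0.31777796 0.09556111]
scene 0.73 [0.45532963 0.27766773 0.07325316]
scene 0.29 [0.3460509  0.14553889 0.07325316]
side 32 [0.51012337 0.24967188 0.08265021] [0.52370266 0.2955581  0.10161994]
side 0.46 [0.48748552 0.26735248 0.07325316]
```

View pics/x25scene.png

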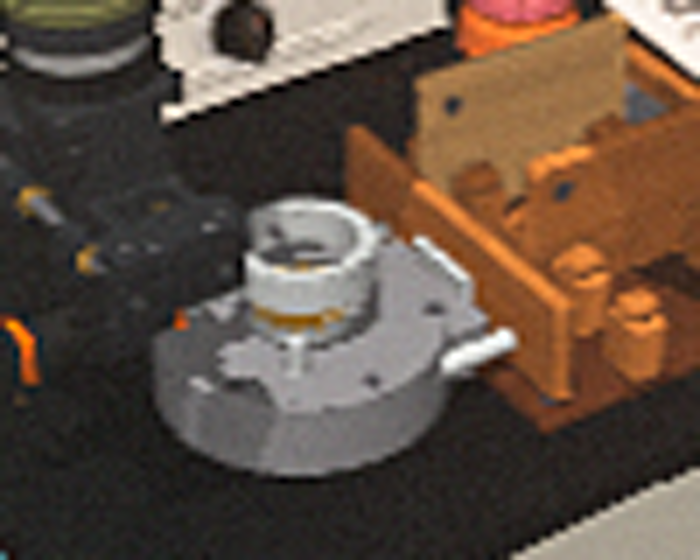

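View pics/x25side.png

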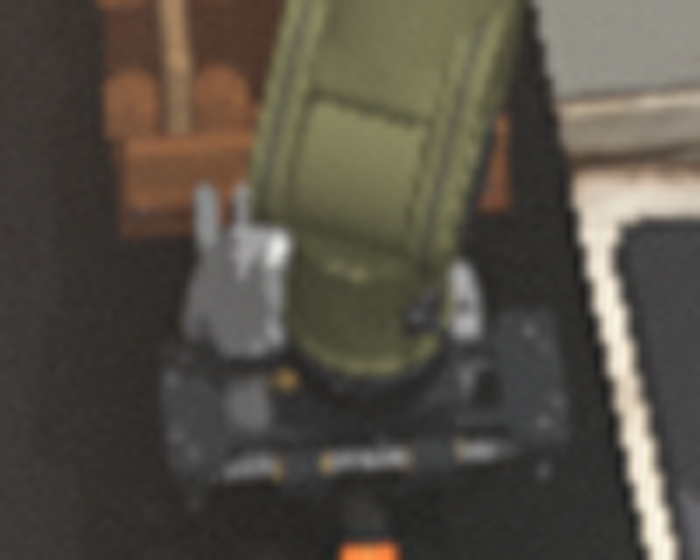

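```bash
python3 - <<'E'
from ring import *
p=snapshot('scene'); T=np.array(p['world_from_camera']); Ti=np.linalg.inv(T); s=st()
def proj(X):
    q=Ti@np.append(X,1); return np.array([q[0]/q[2]*p['fx']+p['cx'],q[1]/q[2]*p['fy']+p['cy']]),q[2]
def colext(cx,cy,z,R):
    a=np.linspace(0,2*np.pi,200); u=[proj([cx+R*np.cos(t),cy+R*np.sin(t),z])[0] for t in a]; u=np.array(u); return u.min(0),u.max(0)
print('nut',proj([.4864,.276,.06]),'ext',colext(.4864,.276,.055,.0245))
print('ring exp ext top',colext(.4855,.2746,.095,.038),'bot',colext(.4855,.2746,.073,.038))
print('housing ext',colext(.4864,.276,.045,.078))
im=p['img'].astype(int)
for r in (223,228,232,235,238): print(r,[tuple(im[r,u]) for u in range(290,322,1)] if r in (228,) else '')
for r in (226,230,235):
    print(r,im[r,288:322].sum(1).tolist(),'R-B',(im[r,288:322,0]-im[r,288:322,2]).tolist())
for r in (245,250): print(r,im[r,275:335].sum(1).tolist())
E
```

```text
t 25.23 pos [0.491  0.3875 0.0999] rot [ 0.719  0.695 -0.007 -0.006] F [ 0.2  0.  -1.8] M [ 0.16 -0.05 -0.01] op 0.265
nut (array([301.48195668, 230.88253688]), np.float64(1.3849208750620903)) ext (array([294.70768178, 228.08444346]), array([308.30194435, 236.05731365]))
ring exp ext top (array([291.02745943, 216.9363057 ]), array([312.43603217, 229.06003457])) bot (array([291.24260621, 221.93249294]), array([312.47259778, 234.1935449 ]))
housing ext (array([279.92911663, 222.08766638]), array([323.09060551, 247.64277732]))
223 
228 [(np.int64(58), np.int64(55), np.int64(57)), (np.int64(56), np.int64(55), np.int64(54)), (np.int64(41), np.int64(40), np.int64(37)), (np.int64(25), np.int64(21), np.int64(21)), (np.int64(143), np.int64(143), np.int64(140)), (np.int64(191), np.int64(188), np.int64(187)), (np.int64(179), np.int64(177), np.int64(174)), (np.int64(194), np.int64(194), np.int64(192)), (np.int64(217), np.int64(217), np.int64(211)), (np.int64(227), np.int64(229), np.int64(226)), (np.int64(230), np.int64(232), np.int64(232)), (np.int64(252), np.int64(255), np.int64(248)), (np.int6
[... 1707 characters left out ...]
, 2, 3, 8, 1, 33, 49, 69, 98, 111, 110, 114, 111, 93, 113, 66, 87, 59, 4, 6, 5, 3, 0, 4, 1, 3, 0, 5, 0, 1, 7]
245 [92, 95, 101, 103, 93, 102, 100, 212, 255, 241, 263, 302, 332, 444, 355, 260, 265, 204, 142, 188, 239, 223, 407, 486, 483, 473, 464, 468, 471, 476, 468, 463, 461, 473, 472, 470, 476, 442, 351, 428, 476, 384, 310, 287, 291, 273, 251, 248, 194, 103, 74, 83, 84, 100, 93, 132, 161, 192, 203, 213]
250 [84, 82, 74, 82, 93, 82, 93, 73, 114, 228, 296, 316, 331, 304, 269, 272, 281, 285, 274, 271, 288, 298, 280, 356, 370, 380, 374, 385, 359, 361, 369, 339, 361, 338, 370, 347, 343, 324, 329, 331, 328, 305, 315, 300, 292, 272, 213, 104, 96, 94, 89, 109, 108, 101, 115, 109, 92, 100, 104, 116]
```

carry_out(linear=[[-0.0008,-0.001,-0.006],[-0.0008,-0.001,-0.012],[-0.0008,-0.001,-0.018],[-0.0008,-0.001,-0.018]], roll=[0,0,0,0])

```text
clock: 25.57
tool_pos: [0.4895, 0.3858, 0.0806]
eef_rot: [0.719, 0.695, -0.008, -0.006]
contact_force: [-0.4, -0.2, -2.8]
opening: 0.27
```

```bash
python3 - <<'E'
from ring import *
s=st(); print(2*np.arctan2(s['eef_rot'][1],s['eef_rot'][0]))
E
```

```text
t 25.57 pos [0.4895 0.3858 0.0806] rot [ 0.719  0.695 -0.008 -0.006] F [-0.4 -0.2 -2.8] M [ 0.12 -0.06 -0.03] op 0.27
1.538043208603016
```

carry_out(linear=[[0.0005,0.0005,-0.004],[0.0005,0.0005,-0.008],[0.0005,0.0005,-0.013],[0.0005,0.0005,-0.013]], roll=[0,0,0,0])

```text
clock: 25.9
tool_pos: [0.4902, 0.3872, 0.0677]
eef_rot: [0.718, 0.696, -0.008, -0.006]
contact_force: [-0.9, 1.8, 1.9]
opening: 0.268
```

```bash
python3 - <<'E'
from ring import *
s=st(); print(2*np.arctan2(s['eef_rot'][1],s['eef_rot'][0]))
p=snapshot('scene')
im=cv2.cvtColor(p['img'],cv2.COLOR_RGB2BGR); a=(190,270,260,360)
cv2.imwrite('pics/x26.png',cv2.resize(im[a[0]:a[1],a[2]:a[3]],None,fx=7,fy=7,interpolation=cv2.INTER_CUBIC))
E
```

```text
t 25.9 pos [0.4902 0.3872 0.0677] rot [ 0.718  0.696 -0.008 -0.006] F [-0.9  1.8  1.9] M [0.14 0.01 0.01] op 0.268
1.5384100597363564
```

View pics/x26.png

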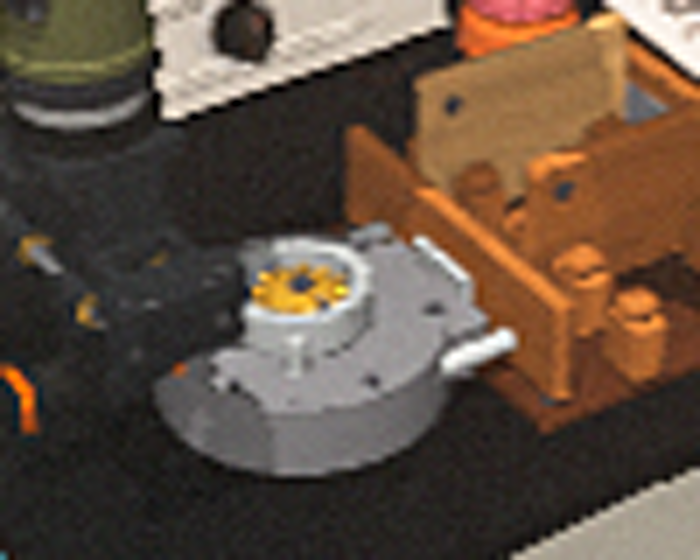

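```bash
cat > arc.py <<'E'
from h import *
N=np.array([.4864,.276]); R=.1113; Y0=1.537; Z=.0675
def arc(phis,z=Z):
    s=st(); tp=np.array(s['tool_pos']); yaw=2*np.arctan2(s['eef_rot'][1],s['eef_rot'][0])
    d=tp[:2]-N; ph=np.arctan2(d[0],d[1])-.034
    print('phi by pos',round(np.degrees(ph),1),'by yaw',round(np.degrees(Y0-yaw),1),'r',round(np.hypot(*d),4))
    L=[];A=[]
    for f in phis:
        a=np.radians(f)+.034; t=N+R*np.array([np.sin(a),np.cos(a)])
        L.append([round(float(t[0]-tp[0]),4),round(float(t[1]-tp[1]),4),round(float(z-tp[2]),4)]); A.append(round(float(Y0-np.radians(f)-yaw),3))
    print(L);print(A)
E
python3 -c "
from arc import *
arc([-5,-10,-15,-20,-25,-30,-35,-37])"
```

```text
t 25.95 pos [0.4902 0.3872 0.0678] rot [ 0.718  0.695 -0.008 -0.006] F [0.7 2.  0.3] M [ 0.22 -0.07  0.02] op 0.267
phi by pos 0.0 by yaw -0.1 r 0.1112
[[-0.0097, -0.0, -0.0003], [-0.0194, -0.0009, -0.0003], [-0.029, -0.0027, -0.0003], [-0.0383, -0.0053, -0.0003], [-0.0474, -0.0087, -0.0003], [-0.0562, -0.0129, -0.0003], [-0.0645, -0.0179, -0.0003], [-0.0677, -0.02, -0.0003]]
[0.086, 0.173, 0.26, 0.348, 0.435, 0.522, 0.61, 0.644]
```

carry_out(linear=[[-0.01,0,0],[-0.0195,-0.001,0],[-0.029,-0.0027,0],[-0.038,-0.0053,0],[-0.0475,-0.0087,0],[-0.056,-0.013,0],[-0.0645,-0.018,0],[-0.0677,-0.02,0]], roll=[0.086,0.173,0.26,0.348,0.435,0.522,0.61,0.644])

```text
clock: 26.62
tool_pos: [0.422, 0.3669, 0.0679]
eef_rot: [0.459, 0.888, -0.009, -0.003]
contact_force: [-0.2, 0.2, -0.6]
opening: 0.266
```

```bash
python3 -c "
from arc import *
arc([-30,-24,-18,-12,-6,0,6,6])
p=snapshot('scene')
im=cv2.cvtColor(p['img'],cv2.COLOR_RGB2BGR); a=(190,270,260,360)
cv2.imwrite('pics/x27.png',cv2.resize(im[a[0]:a[1],a[2]:a[3]],None,fx=7,fy=7,interpolation=cv2.INTER_CUBIC))
"
```

```text
t 26.62 pos [0.422  0.3669 0.0679] rot [ 0.459  0.888 -0.009 -0.003] F [-0.2  0.2 -0.6] M [ 0.2  -0.34  0.09] op 0.266
phi by pos -37.3 by yaw -37.2 r 0.1114
[[0.0121, 0.0073, -0.0004], [0.0226, 0.0122, -0.0004], [0.0336, 0.016, -0.0004], [0.045, 0.0187, -0.0004], [0.0565, 0.0201, -0.0004], [0.0682, 0.0203, -0.0004], [0.0798, 0.0193, -0.0004], [0.0798, 0.0193, -0.0004]]
[-0.126, -0.231, -0.336, -0.44, -0.545, -0.65, -0.755, -0.755]
```

View pics/x27.png

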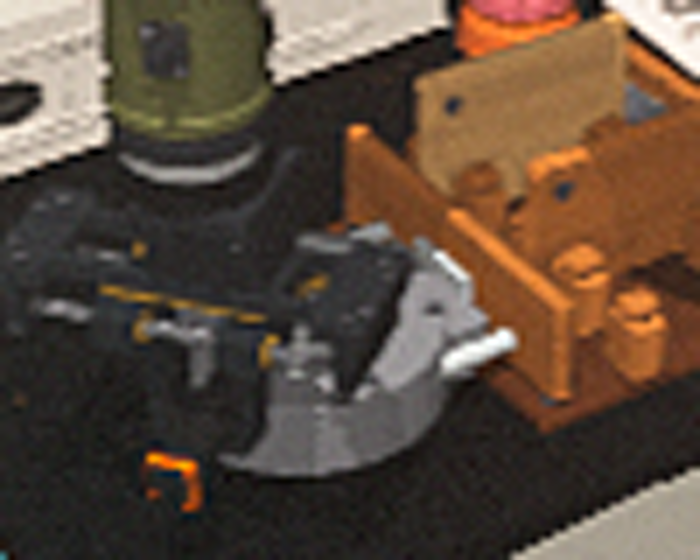

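carry_out(linear=[[0.012,0.0073,0],[0.0226,0.0122,0],[0.0336,0.016,0],[0.045,0.0187,0],[0.0565,0.02,0],[0.0682,0.0203,0],[0.08,0.0193,0],[0.08,0.0193,0]], roll=[-0.126,-0.231,-0.336,-0.44,-0.545,-0.65,-0.755,-0.755])

```text
clock: 27.33
tool_pos: [0.5035, 0.3844, 0.0677]
eef_rot: [0.757, 0.653, -0.008, -0.006]
contact_force: [-2.1, -2.3, 2.8]
opening: 0.267
```

```bash
python3 -c "
from arc import *
arc([12,18,24,30,35,37,37])
"
```

```text
t 27.33 pos [0.5035 0.3844 0.0677] rot [ 0.757  0.653 -0.008 -0.006] F [-2.1 -2.3  2.8] M [-0.54  0.09 -0.05] op 0.267
phi by pos 7.0 by yaw 6.5 r 0.1098
[[0.0097, -0.0004, -0.0002], [0.0208, -0.0038, -0.0002], [0.0316, -0.0084, -0.0002], [0.0417, -0.014, -0.0002], [0.0498, -0.0195, -0.0002], [0.0528, -0.0219, -0.0002], [0.0528, -0.0219, -0.0002]]
[-0.096, -0.201, -0.306, -0.41, -0.498, -0.532, -0.532]
```

carry_out(linear=[[0.0097,-0.0004,0],[0.0208,-0.0038,0],[0.0316,-0.0084,0],[0.0417,-0.014,0],[0.0498,-0.0195,0],[0.0528,-0.022,0],[0.0528,-0.022,0]], roll=[-0.096,-0.201,-0.306,-0.41,-0.498,-0.532,-0.532])

```text
clock: 27.92
tool_pos: [0.5563, 0.3614, 0.0676]
eef_rot: [0.902, 0.432, -0.007, -0.007]
contact_force: [-1.5, -2.2, 3.0]
opening: 0.266
```

```bash
python3 -c "
from arc import *
arc([31,25,18,11,4,-3,-10,-12])
for n in ('scene','side'):
  p=snapshot(n)
  im=cv2.cvtColor(p['img'],cv2.COLOR_RGB2BGR); a=(190,270,260,360) if n=='scene' else (190,270,300,400)
  cv2.imwrite('pics/x28%s.png'%n,cv2.resize(im[a[0]:a[1],a[2]:a[3]],None,fx=7,fy=7,interpolation=cv2.INTER_CUBIC))
  c=cloud(p).reshape(-1,3); w=c[(c[:,2]>.069)&(c[:,2]<.083)&(c[:,1]>.13)&(c[:,1]<.21)&(c[:,0]>.38)&(c[:,0]<.58)]; a=np.polyfit(w[:,0],w[:,1],1); print(n,len(w),'jaw y at .48',np.polyval(a,.48))
"
```

```text
t 27.92 pos [0.5563 0.3614 0.0676] rot [ 0.902  0.432 -0.007 -0.007] F [-1.5 -2.2  3. ] M [-0.63  0.12  0.3 ] op 0.266
phi by pos 37.3 by yaw 36.9 r 0.1103
[[-0.0093, 0.008, -0.0001], [-0.0194, 0.0138, -0.0001], [-0.0319, 0.0192, -0.0001], [-0.0449, 0.0231, -0.0001], [-0.0583, 0.0253, -0.0001], [-0.0719, 0.0259, -0.0001], [-0.0855, 0.0248, -0.0001], [-0.0893, 0.0242, -0.0001]]
[0.103, 0.208, 0.33, 0.453, 0.575, 0.697, 0.819, 0.854]
scene 153 jaw y at .48 0.17049363921268262
side 71 jaw y at .48 0.1787751150611115
```

View pics/x28scene.png

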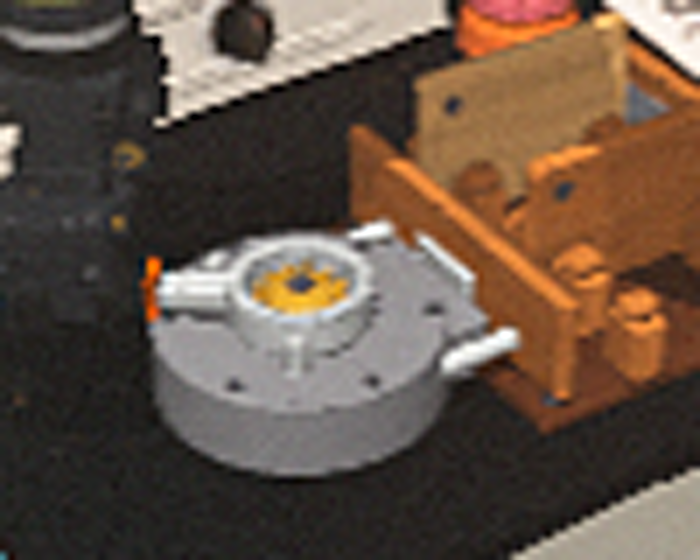

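carry_out(linear=[[-0.0093,0.008,0],[-0.0194,0.0138,0],[-0.032,0.0192,0],[-0.045,0.0231,0],[-0.0583,0.0253,0],[-0.072,0.0259,0],[-0.0855,0.0248,0],[-0.0893,0.0242,0]], roll=[0.103,0.208,0.33,0.453,0.575,0.697,0.819,0.854])

```text
clock: 28.68
tool_pos: [0.465, 0.3866, 0.0677]
eef_rot: [0.638, 0.77, -0.009, -0.004]
contact_force: [1.7, -1.0, -0.2]
opening: 0.267
```

carry_out(linear=[[-0.0114,-0.0026,0],[-0.0224,-0.0064,0],[-0.033,-0.0114,0],[-0.0413,-0.0163,0],[-0.0445,-0.0185,0],[-0.0445,-0.0185,0]], roll=[0.105,0.209,0.314,0.401,0.436,0.436])

```text
clock: 29.18
tool_pos: [0.4199, 0.3677, 0.0676]
eef_rot: [0.457, 0.889, -0.01, -0.002]
contact_force: [-1.6, -1.3, 2.5]
opening: 0.263
```

```bash
python3 -c "
from arc import *
arc([-31,-24,-17,-10,-3,3,8,8])
"
```

```text
t 29.18 pos [0.4199 0.3677 0.0676] rot [ 0.457  0.889 -0.01  -0.002] F [-1.6 -1.3  2.5] M [-0.42  0.09 -0.06] op 0.263
phi by pos -37.9 by yaw -37.5 r 0.1133
[[0.0124, 0.0056, -0.0001], [0.0247, 0.0115, -0.0001], [0.0376, 0.0158, -0.0001], [0.0509, 0.0185, -0.0001], [0.0644, 0.0196, -0.0001], [0.0761, 0.0192, -0.0001], [0.0857, 0.0179, -0.0001], [0.0857, 0.0179, -0.0001]]
[-0.114, -0.236, -0.358, -0.48, -0.602, -0.707, -0.794, -0.794]
```

carry_out(linear=[[0.0124,0.0056,0],[0.0247,0.0115,0],[0.0376,0.0158,0],[0.051,0.0185,0],[0.0644,0.0196,0],[0.0761,0.0192,0],[0.0857,0.0179,0],[0.0857,0.0179,0]], roll=[-0.114,-0.236,-0.358,-0.48,-0.602,-0.707,-0.794,-0.794])

```text
clock: 29.85
tool_pos: [0.5085, 0.3873, 0.0679]
eef_rot: [0.767, 0.641, -0.006, -0.006]
contact_force: [0.6, 2.3, -1.2]
opening: 0.266
```

carry_out(linear=[[0.0097,-0.0004,0],[0.0208,-0.0038,0],[0.0316,-0.0084,0],[0.0417,-0.014,0],[0.0488,-0.0195,0],[0.0508,-0.0205,0],[0.0508,-0.0205,0]], roll=[-0.096,-0.201,-0.306,-0.41,-0.49,-0.51,-0.51])

```text
clock: 30.43
tool_pos: [0.5571, 0.3612, 0.0672]
eef_rot: [0.904, 0.427, -0.009, -0.004]
contact_force: [-4.8, -9.0, 7.3]
opening: 0.266
```

```bash
python3 -c "
from arc import *
arc([31,25,18,11,4,-3,-10,-12])
"
```

```text
t 30.43 pos [0.5571 0.3612 0.0672] rot [ 0.904  0.427 -0.009 -0.004] F [-4.8 -9.   7.3] M [-2.27  0.96  0.73] op 0.266
phi by pos 37.7 by yaw 37.5 r 0.1107
[[-0.0101, 0.0082, 0.0003], [-0.0202, 0.014, 0.0003], [-0.0327, 0.0194, 0.0003], [-0.0457, 0.0233, 0.0003], [-0.0591, 0.0255, 0.0003], [-0.0727, 0.0261, 0.0003], [-0.0863, 0.025, 0.0003], [-0.0901, 0.0244, 0.0003]]
[0.113, 0.218, 0.34, 0.463, 0.585, 0.707, 0.829, 0.864]
```

carry_out(linear=[[-0.01,0.008,0],[-0.02,0.014,0],[-0.0327,0.0194,0],[-0.0457,0.0233,0],[-0.059,0.0255,0],[-0.0727,0.0261,0],[-0.0863,0.025,0],[-0.09,0.0244,0]], roll=[0.113,0.218,0.34,0.463,0.585,0.707,0.829,0.864])

```text
clock: 31.1
tool_pos: [0.4652, 0.3867, 0.0674]
eef_rot: [0.639, 0.769, -0.01, -0.0]
contact_force: [1.3, -0.5, 0.5]
opening: 0.267
```

carry_out(linear=[[-0.0114,-0.0026,0],[-0.0224,-0.0064,0],[-0.033,-0.0114,0],[-0.0408,-0.0163,0],[-0.0435,-0.0185,0],[-0.0435,-0.0185,0]], roll=[0.105,0.209,0.314,0.395,0.42,0.42])

```text
clock: 31.6
tool_pos: [0.4212, 0.3683, 0.0675]
eef_rot: [0.466, 0.885, -0.01, 0.001]
contact_force: [-1.6, -0.5, 0.4]
opening: 0.268
```

```bash
python3 -c "
from arc import *
arc([-31,-24,-17,-10,-3,3,8,8])
p=snapshot('side'); save(p,'x29')
c=cloud(p).reshape(-1,3); w=c[(c[:,2]>.071)&(c[:,2]<.08)&(c[:,1]>.14)&(c[:,1]<.21)&(c[:,0]>.4)&(c[:,0]<.56)]; a=np.polyfit(w[:,0],w[:,1],1); print(len(w),'jaw y at .48',np.polyval(a,.48),w[:,1].min(),w[:,1].max()); boards(cloud(p))
"
```

```text
t 31.6 pos [0.4212 0.3683 0.0675] rot [ 0.466  0.885 -0.01   0.001] F [-1.6 -0.5  0.4] M [-0.03  0.35 -0.06] op 0.268
phi by pos -37.2 by yaw -36.4 r 0.113
[[0.0111, 0.005, -0.0], [0.0234, 0.0109, -0.0], [0.0363, 0.0152, -0.0], [0.0496, 0.0179, -0.0], [0.0631, 0.019, -0.0], [0.0748, 0.0186, -0.0], [0.0844, 0.0173, -0.0], [0.0844, 0.0173, -0.0]]
[-0.095, -0.217, -0.339, -0.461, -0.583, -0.688, -0.775, -0.775]
106 jaw y at .48 0.17540352923061847 0.1514961245873323 0.18439839998822738
slot x 0.4556 top x@.086 0.4475186640295066 slope 0.03989950559537963 zmed 0.1133101395004612 y 0.024239019248310623 0.15874173835433036
slot x 0.5516 top x@.086 0.5512207379820315 slope 0.042013693997476884 zmed 0.11355733928125855 y 0.020104325387306998 0.15161714228756018
```

carry_out(linear=[[0.0111,0.005,0],[0.0234,0.0109,0],[0.0363,0.0152,0],[0.0496,0.0179,0],[0.0631,0.019,0],[0.0748,0.0186,0],[0.0844,0.0173,0],[0.0844,0.0173,0]], roll=[-0.095,-0.217,-0.339,-0.461,-0.583,-0.688,-0.775,-0.775])

```text
clock: 32.32
tool_pos: [0.5083, 0.3875, 0.0677]
eef_rot: [0.768, 0.64, -0.007, -0.003]
contact_force: [-0.2, 5.6, -0.6]
opening: 0.269
```

carry_out(linear=[[0.0097,-0.0004,0],[0.0208,-0.0038,0],[0.0316,-0.0084,0],[0.0417,-0.014,0],[0.0488,-0.0195,0],[0.0508,-0.0205,0],[0.0508,-0.0205,0]], roll=[-0.096,-0.201,-0.306,-0.41,-0.49,-0.51,-0.51])

```text
clock: 32.9
tool_pos: [0.5599, 0.3636, 0.0672]
eef_rot: [0.904, 0.426, -0.007, -0.002]
contact_force: [2.6, -6.0, 0.9]
opening: 0.271
```

```bash
python3 -c "
from arc import *
arc([31,25,18,11,4,-3,-10,-12])
"
```

```text
t 32.9 pos [0.5599 0.3636 0.0672] rot [ 0.904  0.426 -0.007 -0.002] F [ 2.6 -6.   0.9] M [-1.41 -0.3   0.8 ] op 0.271
phi by pos 38.0 by yaw 37.6 r 0.1144
[[-0.0129, 0.0058, 0.0003], [-0.023, 0.0116, 0.0003], [-0.0355, 0.017, 0.0003], [-0.0485, 0.0208, 0.0003], [-0.0619, 0.0231, 0.0003], [-0.0755, 0.0236, 0.0003], [-0.0891, 0.0226, 0.0003], [-0.0929, 0.022, 0.0003]]
[0.115, 0.219, 0.342, 0.464, 0.586, 0.708, 0.83, 0.865]
```

carry_out(linear=[[-0.012,0.0063,0],[-0.022,0.0121,0],[-0.0345,0.0175,0],[-0.0475,0.0213,0],[-0.061,0.0236,0],[-0.0745,0.0241,0],[-0.088,0.0231,0],[-0.092,0.0225,0]], roll=[0.115,0.219,0.342,0.464,0.586,0.708,0.83,0.865])

```text
clock: 33.57
tool_pos: [0.4654, 0.3872, 0.0675]
eef_rot: [0.639, 0.769, -0.008, -0.0]
contact_force: [2.0, -0.4, -0.4]
opening: 0.268
```

carry_out(linear=[[-0.0114,-0.0026,0],[-0.0224,-0.0064,0],[-0.033,-0.0114,0],[-0.0408,-0.0163,0],[-0.0435,-0.0185,0],[-0.0435,-0.0185,0]], roll=[0.105,0.209,0.314,0.395,0.42,0.42])

```text
clock: 34.07
tool_pos: [0.4216, 0.3691, 0.0676]
eef_rot: [0.465, 0.885, -0.007, 0.001]
contact_force: [0.8, 0.9, -1.4]
opening: 0.267
```

```bash
python3 -c "
from arc import *
arc([-31,-24,-17,-10,-3,3,8,8])
p=snapshot('side')
c=cloud(p).reshape(-1,3); w=c[(c[:,2]>.071)&(c[:,2]<.08)&(c[:,1]>.14)&(c[:,1]<.21)&(c[:,0]>.4)&(c[:,0]<.56)]; a=np.polyfit(w[:,0],w[:,1],1); print(len(w),'jaw y at .48',np.polyval(a,.48),w[:,1].min(),w[:,1].max())
"
```

```text
t 34.07 pos [0.4216 0.3691 0.0676] rot [ 0.465  0.885 -0.007  0.001] F [ 0.8  0.9 -1.4] M [-0.   -0.28  0.07] op 0.267
phi by pos -36.8 by yaw -36.5 r 0.1134
[[0.0107, 0.0042, -0.0001], [0.023, 0.0101, -0.0001], [0.0359, 0.0144, -0.0001], [0.0492, 0.0171, -0.0001], [0.0627, 0.0182, -0.0001], [0.0744, 0.0178, -0.0001], [0.084, 0.0165, -0.0001], [0.084, 0.0165, -0.0001]]
[-0.097, -0.219, -0.341, -0.463, -0.585, -0.69, -0.777, -0.777]
92 jaw y at .48 0.17265405558837885 0.14556164845854647 0.1830671165319252
```

carry_out(linear=[[0.0107,0.0042,0],[0.023,0.0101,0],[0.0359,0.0144,0],[0.0492,0.0171,0],[0.0627,0.0182,0],[0.0744,0.0178,0],[0.084,0.0165,0],[0.084,0.0165,0]], roll=[-0.097,-0.219,-0.341,-0.463,-0.585,-0.69,-0.777,-0.777])

```text
clock: 34.78
tool_pos: [0.5068, 0.3841, 0.0674]
eef_rot: [0.769, 0.64, -0.009, -0.001]
contact_force: [-1.9, -4.3, 4.5]
opening: 0.266
```

carry_out(linear=[[0.0097,-0.001,0],[0.0208,-0.0045,0],[0.0316,-0.0092,0],[0.0412,-0.015,0],[0.048,-0.02,0],[0.05,-0.0215,0],[0.05,-0.0215,0]], roll=[-0.096,-0.201,-0.306,-0.41,-0.49,-0.51,-0.51])

```text
clock: 35.37
tool_pos: [0.5567, 0.3613, 0.0674]
eef_rot: [0.905, 0.425, -0.009, -0.002]
contact_force: [-2.3, -4.1, 3.6]
opening: 0.267
```

```bash
python3 -c "
from arc import *
arc([31,25,18,11,4,-3,-10,-12])
p=snapshot('scene')
im=cv2.cvtColor(p['img'],cv2.COLOR_RGB2BGR); a=(190,270,260,360)
cv2.imwrite('pics/x30.png',cv2.resize(im[a[0]:a[1],a[2]:a[3]],None,fx=7,fy=7,interpolation=cv2.INTER_CUBIC))
"
```

```text
t 35.37 pos [0.5567 0.3613 0.0674] rot [ 0.905  0.425 -0.009 -0.002] F [-2.3 -4.1  3.6] M [-1.03  0.14  0.49] op 0.267
phi by pos 37.5 by yaw 37.8 r 0.1105
[[-0.0097, 0.0081, 0.0001], [-0.0198, 0.0139, 0.0001], [-0.0323, 0.0193, 0.0001], [-0.0453, 0.0232, 0.0001], [-0.0587, 0.0254, 0.0001], [-0.0723, 0.026, 0.0001], [-0.0858, 0.0249, 0.0001], [-0.0897, 0.0243, 0.0001]]
[0.118, 0.223, 0.345, 0.467, 0.589, 0.711, 0.833, 0.868]
```

View pics/x30.png

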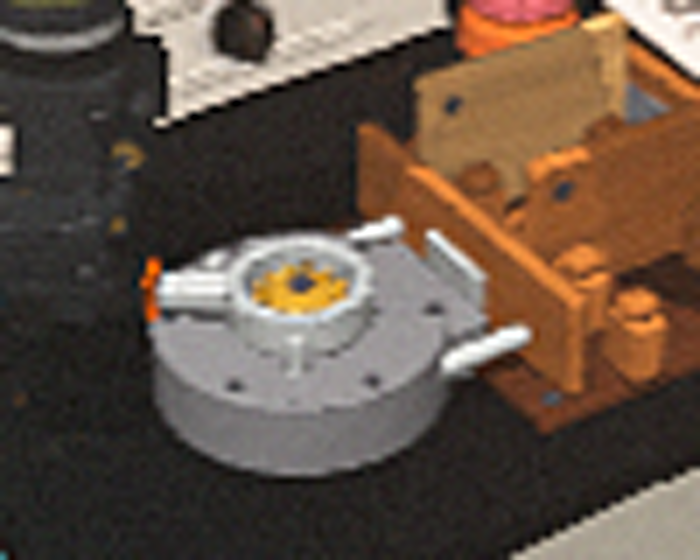

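carry_out(linear=[[-0.0097,0.008,0],[-0.0198,0.0139,0],[-0.0323,0.0193,0],[-0.0453,0.0232,0],[-0.0587,0.0254,0],[-0.0723,0.026,0],[-0.0858,0.025,0],[-0.0897,0.0243,0]], roll=[0.118,0.223,0.345,0.467,0.589,0.711,0.833,0.868])

```text
clock: 36.08
tool_pos: [0.4651, 0.3869, 0.0675]
eef_rot: [0.639, 0.769, -0.009, 0.001]
contact_force: [0.5, -1.1, -1.0]
opening: 0.271
```

carry_out(linear=[[-0.0114,-0.0026,0],[-0.0224,-0.0064,0],[-0.033,-0.0114,0],[-0.0408,-0.0163,0],[-0.0435,-0.0185,0],[-0.0435,-0.0185,0]], roll=[0.105,0.209,0.314,0.395,0.42,0.42])

```text
clock: 36.58
tool_pos: [0.4214, 0.3686, 0.0675]
eef_rot: [0.466, 0.885, -0.008, 0.003]
contact_force: [-0.7, -0.9, -1.1]
opening: 0.264
```

```bash
python3 -c "
from arc import *
arc([-32,-26,-20,-14,-9,-5])
"
```

```text
t 36.58 pos [0.4214 0.3686 0.0675] rot [ 0.466  0.885 -0.008  0.003] F [-0.7 -0.9 -1.1] M [-0.12  0.19 -0.12] op 0.264
phi by pos -37.0 by yaw -36.4 r 0.1132
[[0.0093, 0.0037, 0.0], [0.0196, 0.009, 0.0], [0.0305, 0.0132, 0.0], [0.0418, 0.0162, 0.0], [0.0513, 0.0178, 0.0], [0.0591, 0.0185, 0.0]]
[-0.077, -0.182, -0.286, -0.391, -0.478, -0.548]
```

carry_out(linear=[[0.0093,0.0037,0],[0.0196,0.009,0],[0.0305,0.0132,0],[0.0418,0.0162,0],[0.0513,0.0178,0],[0.059,0.0185,0]], roll=[-0.077,-0.182,-0.286,-0.391,-0.478,-0.548])

```text
clock: 37.08
tool_pos: [0.481, 0.3896, 0.0675]
eef_rot: [0.69, 0.724, -0.007, -0.001]
contact_force: [-1.0, 1.7, -1.2]
opening: 0.268
```

```bash
python3 -c "
from arc import *
arc([-1,3,7,11,14,17])
"
```

```text
t 37.08 pos [0.481  0.3896 0.0675] rot [ 0.69   0.724 -0.007 -0.001] F [-1.   1.7 -1.2] M [0.22 0.15 0.35] op 0.268
phi by pos -4.7 by yaw -4.7 r 0.1137
[[0.0073, -0.0023, -0.0], [0.015, -0.0027, -0.0], [0.0227, -0.0036, -0.0], [0.0304, -0.0051, -0.0], [0.036, -0.0065, -0.0], [0.0416, -0.0083, -0.0]]
[-0.064, -0.134, -0.204, -0.274, -0.326, -0.379]
```

carry_out(linear=[[0.0073,-0.001,0],[0.015,-0.002,0],[0.0227,-0.003,0],[0.0304,-0.0045,0],[0.036,-0.006,0],[0.0416,-0.008,0]], roll=[-0.064,-0.134,-0.204,-0.274,-0.326,-0.379])

```text
clock: 37.58
tool_pos: [0.5244, 0.3829, 0.0677]
eef_rot: [0.815, 0.58, -0.005, -0.002]
contact_force: [1.2, 0.5, -1.8]
opening: 0.264
```

```bash
python3 -c "
from arc import *
arc([20,24,28,31,34,37])
"
```

```text
t 37.58 pos [0.5244 0.3829 0.0677] rot [ 0.815  0.58  -0.005 -0.002] F [ 1.2  0.5 -1.8] M [-0.06 -0.29  0.62] op 0.264
phi by pos 17.6 by yaw 17.2 r 0.1135
[[0.0036, -0.0037, -0.0002], [0.0107, -0.0069, -0.0002], [0.0176, -0.0105, -0.0002], [0.0225, -0.0136, -0.0002], [0.0273, -0.0168, -0.0002], [0.032, -0.0204, -0.0002]]
[-0.049, -0.118, -0.188, -0.241, -0.293, -0.345]
```

carry_out(linear=[[0.0046,-0.0025,0],[0.0117,-0.0055,0],[0.0186,-0.009,0],[0.0235,-0.0122,0],[0.0283,-0.0155,0],[0.033,-0.019,0]], roll=[-0.049,-0.118,-0.188,-0.241,-0.293,-0.345])

```text
clock: 38.08
tool_pos: [0.5592, 0.3634, 0.0677]
eef_rot: [0.903, 0.43, -0.004, -0.003]
contact_force: [1.1, -2.0, -0.3]
opening: 0.267
```

```bash
python3 -c "
from arc import *
arc([31,25,18,11,4,-3,-10,-12])
p=snapshot('scene')
im=cv2.cvtColor(p['img'],cv2.COLOR_RGB2BGR); a=(190,270,260,360)
cv2.imwrite('pics/x31.png',cv2.resize(im[a[0]:a[1],a[2]:a[3]],None,fx=7,fy=7,interpolation=cv2.INTER_CUBIC))
"
```

```text
t 38.08 pos [0.5592 0.3634 0.0677] rot [ 0.903  0.43  -0.004 -0.003] F [ 1.1 -2.  -0.3] M [-0.59 -0.18  0.85] op 0.267
phi by pos 37.8 by yaw 37.2 r 0.1138
[[-0.0123, 0.006, -0.0002], [-0.0224, 0.0118, -0.0002], [-0.0349, 0.0172, -0.0002], [-0.0479, 0.021, -0.0002], [-0.0613, 0.0233, -0.0002], [-0.0749, 0.0238, -0.0002], [-0.0884, 0.0228, -0.0002], [-0.0923, 0.0221, -0.0002]]
[0.108, 0.212, 0.335, 0.457, 0.579, 0.701, 0.823, 0.858]
```

View pics/x31.png

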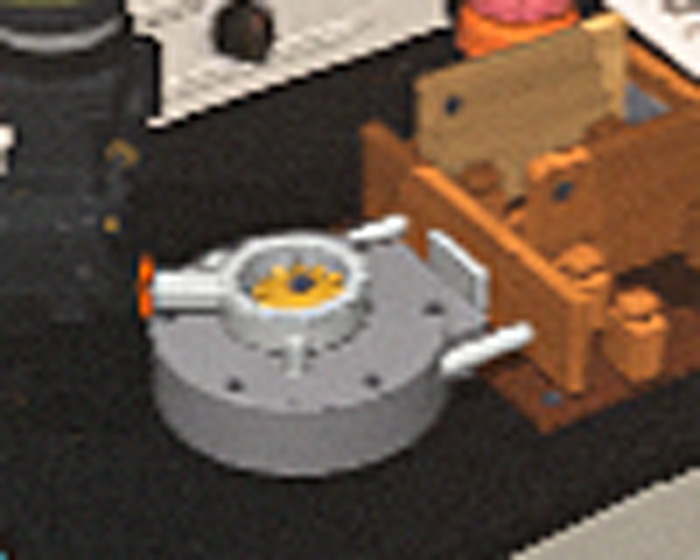

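carry_out(linear=[[-0.0123,0.006,0],[-0.0224,0.0118,0],[-0.0349,0.0172,0],[-0.0479,0.021,0],[-0.0613,0.0233,0],[-0.075,0.0238,0],[-0.0884,0.0228,0],[-0.0923,0.022,0]], roll=[0.108,0.212,0.335,0.457,0.579,0.701,0.823,0.858])

```text
clock: 38.8
tool_pos: [0.4667, 0.3864, 0.068]
eef_rot: [0.642, 0.767, -0.003, -0.002]
contact_force: [0.3, 2.6, -1.0]
opening: 0.27
```

carry_out(linear=[[-0.0114,-0.0036,0],[-0.0224,-0.0076,0],[-0.033,-0.0124,0],[-0.0408,-0.0173,0],[-0.0435,-0.0195,0],[-0.0435,-0.0195,0]], roll=[0.105,0.209,0.314,0.395,0.42,0.42])

```text
clock: 39.3
tool_pos: [0.4235, 0.3675, 0.0681]
eef_rot: [0.469, 0.883, -0.003, -0.001]
contact_force: [0.2, -0.0, -2.2]
opening: 0.264
```

```bash
python3 -c "
from arc import *
arc([-32,-26,-20,-14,-9,-5])
"
```

```text
t 39.3 pos [0.4235 0.3675 0.0681] rot [ 0.469  0.883 -0.003 -0.001] F [ 0.2 -0.  -2.2] M [ 0.26 -0.03 -0.03] op 0.264
phi by pos -36.4 by yaw -36.0 r 0.111
[[0.0072, 0.0048, -0.0006], [0.0175, 0.0101, -0.0006], [0.0284, 0.0143, -0.0006], [0.0396, 0.0173, -0.0006], [0.0492, 0.0189, -0.0006], [0.057, 0.0196, -0.0006]]
[-0.07, -0.174, -0.279, -0.384, -0.471, -0.541]
```

carry_out(linear=[[0.0072,0.0048,-0.0005],[0.0175,0.01,-0.0005],[0.0284,0.0143,-0.0005],[0.0396,0.0173,-0.0005],[0.0492,0.0189,-0.0005],[0.057,0.0196,-0.0005]], roll=[-0.07,-0.174,-0.279,-0.384,-0.471,-0.541])

```text
clock: 39.8
tool_pos: [0.4798, 0.3857, 0.0676]
eef_rot: [0.691, 0.723, -0.005, -0.002]
contact_force: [-5.6, -3.3, 7.0]
opening: 0.269
```

```bash
python3 -c "
from arc import *
arc([-1,3,7,11,14,17])
"
```

```text
t 39.8 pos [0.4798 0.3857 0.0676] rot [ 0.691  0.723 -0.005 -0.002] F [-5.6 -3.3  7. ] M [-0.89  1.03  0.32] op 0.269
phi by pos -5.4 by yaw -4.5 r 0.1099
[[0.0084, 0.0016, -0.0001], [0.0162, 0.0012, -0.0001], [0.0239, 0.0002, -0.0001], [0.0315, -0.0013, -0.0001], [0.0371, -0.0027, -0.0001], [0.0427, -0.0045, -0.0001]]
[-0.062, -0.131, -0.201, -0.271, -0.323, -0.376]
```

carry_out(linear=[[0.0084,0.0016,0],[0.0162,0.0012,0],[0.0239,0,0]], roll=[-0.062,-0.131,-0.201])

```text
clock: 40.05
tool_pos: [0.5027, 0.3848, 0.0676]
eef_rot: [0.762, 0.648, -0.007, -0.002]
contact_force: [-5.2, -3.2, 4.8]
opening: 0.266
```

```bash
python3 -c "
from arc import *
arc([10,14,18,22,26,30])
"
```

```text
t 40.05 pos [0.5027 0.3848 0.0676] rot [ 0.762  0.648 -0.007 -0.002] F [-5.2 -3.2  4.8] M [-0.55  0.78  0.43] op 0.266
phi by pos 6.6 by yaw 7.3 r 0.11
[[0.0068, 0.0001, -0.0001], [0.0143, -0.0017, -0.0001], [0.0217, -0.0041, -0.0001], [0.0289, -0.007, -0.0001], [0.0359, -0.0104, -0.0001], [0.0426, -0.0143, -0.0001]]
[-0.047, -0.117, -0.187, -0.256, -0.326, -0.396]
```

carry_out(linear=[[0.0068,0,0],[0.0143,-0.0017,0],[0.0217,-0.004,0],[0.0289,-0.007,0]], roll=[-0.047,-0.117,-0.187,-0.256])

```text
clock: 40.38
tool_pos: [0.5306, 0.3769, 0.0676]
eef_rot: [0.84, 0.543, -0.009, -0.003]
contact_force: [-5.2, -2.9, 4.0]
opening: 0.268
```

```bash
python3 -c "
from arc import *
arc([26,30,34,37])
p=snapshot('side')
c=cloud(p).reshape(-1,3); w=c[(c[:,2]>.071)&(c[:,2]<.08)&(c[:,1]>.14)&(c[:,1]<.21)&(c[:,0]>.4)&(c[:,0]<.56)]; a=np.polyfit(w[:,0],w[:,1],1); print(len(w),'jaw y at .48',np.polyval(a,.48),w[:,1].min(),w[:,1].max())
"
```

```text
t 40.38 pos [0.5306 0.3769 0.0676] rot [ 0.84   0.543 -0.009 -0.003] F [-5.2 -2.9  4. ] M [-0.49  0.81  0.46] op 0.268
phi by pos 21.7 by yaw 22.3 r 0.1102
[[0.008, -0.0026, -0.0001], [0.0147, -0.0065, -0.0001], [0.0212, -0.0108, -0.0001], [0.0258, -0.0144, -0.0001]]
[-0.065, -0.135, -0.205, -0.257]
16 jaw y at .48 0.17544704154742882 0.16549520658274397 0.18155705081157303
```

carry_out(linear=[[0.008,-0.0026,0],[0.0147,-0.0065,0],[0.0212,-0.0108,0],[0.0258,-0.0144,0],[0.0258,-0.0144,0]], roll=[-0.065,-0.135,-0.205,-0.257,-0.257])

```text
clock: 40.85
tool_pos: [0.5573, 0.3608, 0.0676]
eef_rot: [0.905, 0.426, -0.01, -0.003]
contact_force: [-4.4, -2.1, 3.9]
opening: 0.266
```

```bash
python3 -c "
from arc import *
arc([31,25,18,11,4,-3,-10,-12])
p=snapshot('scene')
im=cv2.cvtColor(p['img'],cv2.COLOR_RGB2BGR); a=(190,270,260,360)
cv2.imwrite('pics/x32.png',cv2.resize(im[a[0]:a[1],a[2]:a[3]],None,fx=7,fy=7,interpolation=cv2.INTER_CUBIC))
"
```

```text
t 40.85 pos [0.5573 0.3608 0.0676] rot [ 0.905  0.426 -0.01  -0.003] F [-4.4 -2.1  3.9] M [-0.51  0.62  0.03] op 0.266
phi by pos 38.0 by yaw 37.6 r 0.1105
[[-0.0104, 0.0086, -0.0001], [-0.0204, 0.0144, -0.0001], [-0.0329, 0.0199, -0.0001], [-0.0459, 0.0237, -0.0001], [-0.0594, 0.0259, -0.0001], [-0.0729, 0.0265, -0.0001], [-0.0865, 0.0254, -0.0001], [-0.0903, 0.0248, -0.0001]]
[0.115, 0.22, 0.342, 0.464, 0.586, 0.709, 0.831, 0.866]
```

View pics/x32.png

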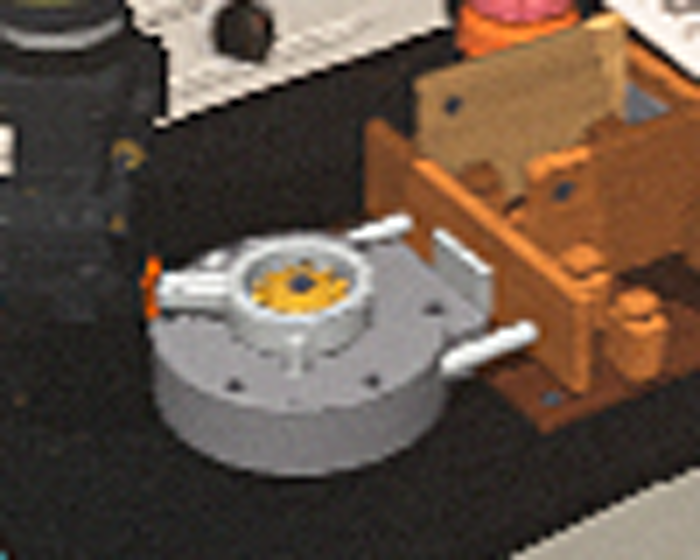

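carry_out(linear=[[-0.0104,0.0086,0],[-0.0204,0.0144,0],[-0.033,0.0199,0],[-0.046,0.0237,0],[-0.0594,0.0259,0],[-0.073,0.0265,0],[-0.0865,0.0254,0],[-0.09,0.0248,0]], roll=[0.115,0.22,0.342,0.464,0.586,0.709,0.831,0.866])

```text
clock: 41.57
tool_pos: [0.4656, 0.3863, 0.0675]
eef_rot: [0.64, 0.768, -0.01, 0.001]
contact_force: [0.3, -0.3, -0.8]
opening: 0.266
```

carry_out(linear=[[-0.0114,-0.0036,0],[-0.0224,-0.0076,0],[-0.033,-0.0124,0],[-0.0408,-0.0173,0],[-0.0435,-0.0195,0],[-0.0435,-0.0195,0]], roll=[0.105,0.209,0.314,0.395,0.42,0.42])

```text
clock: 42.07
tool_pos: [0.4225, 0.3663, 0.0675]
eef_rot: [0.467, 0.884, -0.01, 0.003]
contact_force: [-0.6, -2.2, -0.4]
opening: 0.265
```

```bash
python3 -c "
from arc import *
arc([-32,-26,-20,-14,-9,-5])
p=snapshot('side')
c=cloud(p).reshape(-1,3); w=c[(c[:,2]>.071)&(c[:,2]<.08)&(c[:,1]>.14)&(c[:,1]<.21)&(c[:,0]>.4)&(c[:,0]<.56)]; a=np.polyfit(w[:,0],w[:,1],1); print(len(w),'jaw y at .48',np.polyval(a,.48),w[:,1].min(),w[:,1].max())
"
```

```text
t 42.07 pos [0.4225 0.3663 0.0675] rot [ 0.467  0.884 -0.01   0.003] F [-0.6 -2.2 -0.4] M [ 0.04  0.08 -0.04] op 0.265
phi by pos -37.2 by yaw -36.2 r 0.1106
[[0.0081, 0.006, -0.0], [0.0185, 0.0113, -0.0], [0.0294, 0.0155, -0.0], [0.0406, 0.0185, -0.0], [0.0502, 0.0201, -0.0], [0.0579, 0.0208, -0.0]]
[-0.074, -0.179, -0.283, -0.388, -0.475, -0.545]
101 jaw y at .48 0.16695387929475614 0.1460376962454254 0.17791542285280637
```

carry_out(linear=[[0.008,0.006,0],[0.0185,0.0113,0],[0.0294,0.0155,0],[0.0406,0.0185,0]], roll=[-0.074,-0.179,-0.283,-0.388])

```text
clock: 42.45
tool_pos: [0.4632, 0.3837, 0.0673]
eef_rot: [0.632, 0.775, -0.013, 0.001]
contact_force: [-3.9, -3.6, 3.4]
opening: 0.269
```

```bash
python3 -c "
from arc import *
arc([-10,-6,-2,2])
"
```

```text
t 42.45 pos [0.4632 0.3837 0.0673] rot [ 0.632  0.775 -0.013  0.001] F [-3.9 -3.6  3.4] M [-0.71  0.68  0.27] op 0.269
phi by pos -14.1 by yaw -13.5 r 0.1101
[[0.0076, 0.0025, 0.0002], [0.0153, 0.0033, 0.0002], [0.0231, 0.0036, 0.0002], [0.0308, 0.0034, 0.0002]]
[-0.061, -0.131, -0.2, -0.27]
```

carry_out(linear=[[0.0076,0.0025,0],[0.0153,0.0033,0],[0.0231,0.0036,0],[0.0308,0.0034,0]], roll=[-0.061,-0.131,-0.2,-0.27])

```text
clock: 42.78
tool_pos: [0.4902, 0.3863, 0.0671]
eef_rot: [0.731, 0.682, -0.017, -0.001]
contact_force: [-13.3, -3.4, 9.8]
opening: 0.27
```

```bash
python3 -c "
from arc import *
arc([6,10,14,18])
"
```

```text
t 42.78 pos [0.4902 0.3863 0.0671] rot [ 0.731  0.682 -0.017 -0.001] F [-13.3  -3.4   9.8] M [-0.74  2.66  1.38] op 0.27
phi by pos 0.0 by yaw 2.0 r 0.1104
[[0.0116, -0.0001, 0.0004], [0.0193, -0.0014, 0.0004], [0.0268, -0.0033, 0.0004], [0.0342, -0.0057, 0.0004]]
[-0.069, -0.139, -0.209, -0.279]
```

carry_out(linear=[[0.006,0,0],[0.008,0,0],[0.008,0,0]], roll=[-0.03,-0.05,-0.05])

```text
clock: 43.03
tool_pos: [0.4941, 0.3858, 0.0672]
eef_rot: [0.747, 0.665, -0.021, -0.002]
contact_force: [-8.6, -3.1, 8.5]
opening: 0.267
```

```bash
python3 -c "
from arc import *
arc([6])
p=snapshot('scene')
im=cv2.cvtColor(p['img'],cv2.COLOR_RGB2BGR); a=(190,270,260,360)
cv2.imwrite('pics/x33.png',cv2.resize(im[a[0]:a[1],a[2]:a[3]],None,fx=7,fy=7,interpolation=cv2.INTER_CUBIC))
"
```

```text
t 43.03 pos [0.4941 0.3858 0.0672] rot [ 0.747  0.665 -0.021 -0.002] F [-8.6 -3.1  8.5] M [-0.63  1.87  1.44] op 0.267
phi by pos 2.1 by yaw 4.7 r 0.11
[[0.0077, 0.0005, 0.0003]]
[-0.023]
```

View pics/x33.png

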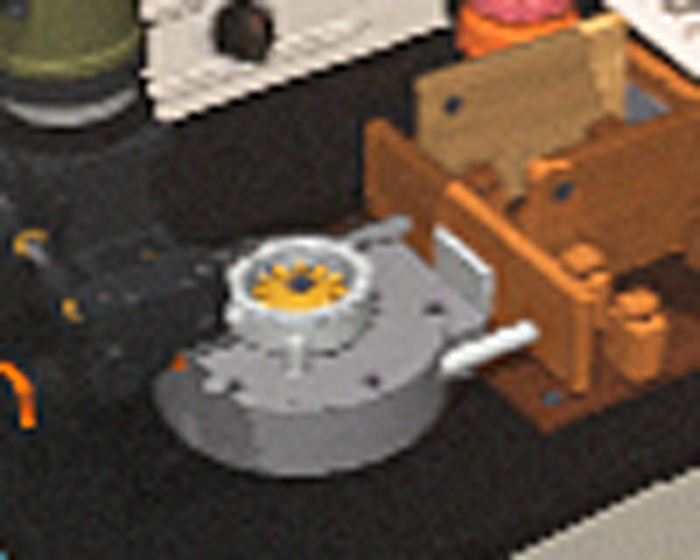

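carry_out(linear=[[0.006,0,0],[0.01,0,0],[0.01,0,0],[0.01,0,0]], roll=[-0.02,-0.02,-0.02,-0.02])

```text
clock: 43.42
tool_pos: [0.5055, 0.3858, 0.0672]
eef_rot: [0.754, 0.656, -0.02, -0.002]
contact_force: [-0.7, 2.0, -0.9]
opening: 0.268
```

```bash
python3 -c "
from arc import *
arc([6])
"
```

```text
t 43.42 pos [0.5055 0.3858 0.0672] rot [ 0.754  0.656 -0.02  -0.002] F [-0.7  2.  -0.9] M [ 0.36 -0.02 -0.07] op 0.268
phi by pos 7.9 by yaw 6.0 r 0.1114
[[-0.0037, 0.0004, 0.0003]]
[0.0]
```

```bash
python3 -c "
from arc import *
arc([12,16,20,24])
"
```

```text
t 43.42 pos [0.5055 0.3858 0.0672] rot [ 0.754  0.656 -0.02  -0.002] F [-0.7  2.  -0.9] M [ 0.36 -0.02 -0.07] op 0.268
phi by pos 7.9 by yaw 6.0 r 0.1114
[[0.0077, -0.0018, 0.0003], [0.0152, -0.0039, 0.0003], [0.0225, -0.0066, 0.0003], [0.0296, -0.0097, 0.0003]]
[-0.104, -0.174, -0.244, -0.314]
```

carry_out(linear=[[0.0077,-0.0015,0],[0.0152,-0.0035,0],[0.0225,-0.006,0],[0.0296,-0.0095,0]], roll=[-0.104,-0.174,-0.244,-0.314])

```text
clock: 43.75
tool_pos: [0.5357, 0.3743, 0.067]
eef_rot: [0.849, 0.528, -0.021, -0.004]
contact_force: [-4.3, -2.1, 3.2]
opening: 0.268
```

```bash
python3 -c "
from arc import *
arc([28,32,36,37])
"
```

```text
t 43.75 pos [0.5357 0.3743 0.067 ] rot [ 0.849  0.528 -0.021 -0.004] F [-4.3 -2.1  3.2] M [-0.25  0.79  0.45] op 0.268
phi by pos 24.7 by yaw 24.3 r 0.1099
[[0.0063, -0.0018, 0.0005], [0.0129, -0.0059, 0.0005], [0.0192, -0.0105, 0.0005], [0.0207, -0.0117, 0.0005]]
[-0.064, -0.134, -0.204, -0.221]
```

carry_out(linear=[[0.0063,-0.0018,0],[0.0129,-0.0059,0],[0.0192,-0.0105,0],[0.0207,-0.0117,0]], roll=[-0.064,-0.134,-0.204,-0.221])

```text
clock: 44.08
tool_pos: [0.5538, 0.3593, 0.0668]
eef_rot: [0.903, 0.429, -0.025, -0.005]
contact_force: [-9.8, -4.0, 9.1]
opening: 0.268
```

```bash
python3 -c "
from arc import *
arc([31,25,18,11,4,-3,-10,-12])
p=snapshot('scene')
im=cv2.cvtColor(p['img'],cv2.COLOR_RGB2BGR); a=(190,270,260,360)
cv2.imwrite('pics/x34.png',cv2.resize(im[a[0]:a[1],a[2]:a[3]],None,fx=7,fy=7,interpolation=cv2.INTER_CUBIC))
"
```

```text
t 44.08 pos [0.5538 0.3593 0.0668] rot [ 0.903  0.429 -0.025 -0.005] F [-9.8 -4.   9.1] M [-0.61  1.94  0.33] op 0.268
phi by pos 37.0 by yaw 37.3 r 0.1072
[[-0.0069, 0.0101, 0.0007], [-0.017, 0.0159, 0.0007], [-0.0294, 0.0213, 0.0007], [-0.0425, 0.0252, 0.0007], [-0.0559, 0.0274, 0.0007], [-0.0695, 0.028, 0.0007], [-0.083, 0.0269, 0.0007], [-0.0868, 0.0263, 0.0007]]
[0.11, 0.214, 0.336, 0.459, 0.581, 0.703, 0.825, 0.86]
```

View pics/x34.png

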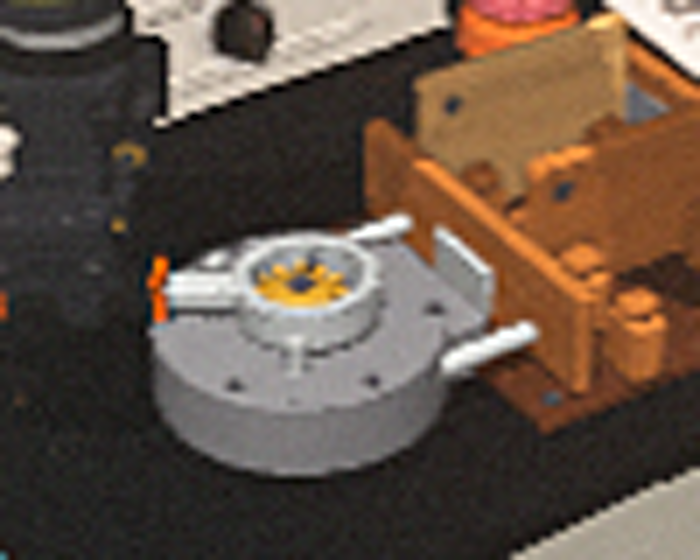

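carry_out(linear=[[-0.0069,0.0101,0],[-0.017,0.0159,0],[-0.0294,0.0213,0],[-0.0425,0.0252,0],[-0.056,0.0274,0],[-0.0695,0.028,0],[-0.083,0.027,0],[-0.0868,0.0263,0]], roll=[0.11,0.214,0.336,0.459,0.581,0.703,0.825,0.86])

```text
clock: 44.8
tool_pos: [0.4648, 0.3868, 0.0668]
eef_rot: [0.64, 0.768, -0.025, 0.005]
contact_force: [-3.0, 1.4, -2.0]
opening: 0.267
```

carry_out(linear=[[-0.0114,-0.0036,0],[-0.0224,-0.0076,0],[-0.033,-0.0124,0],[-0.0408,-0.0173,0],[-0.0435,-0.0195,0],[-0.0435,-0.0195,0]], roll=[0.105,0.209,0.314,0.395,0.42,0.42])

```text
clock: 45.3
tool_pos: [0.422, 0.3678, 0.0669]
eef_rot: [0.467, 0.884, -0.023, 0.01]
contact_force: [-0.2, 3.2, -2.3]
opening: 0.263
```

```bash
python3 -c "
from arc import *
arc([-32,-26,-20,-14])
p=snapshot('side')
c=cloud(p).reshape(-1,3); w=c[(c[:,2]>.071)&(c[:,2]<.08)&(c[:,1]>.14)&(c[:,1]<.21)&(c[:,0]>.4)&(c[:,0]<.56)]; a=np.polyfit(w[:,0],w[:,1],1); print(len(w),'jaw y at .48',np.polyval(a,.48),w[:,1].min(),w[:,1].max())
boards(cloud(p))
"
```

```text
t 45.3 pos [0.422  0.3678 0.0669] rot [ 0.467  0.884 -0.023  0.01 ] F [-0.2  3.2 -2.3] M [0.71 0.01 0.18] op 0.263
phi by pos -37.0 by yaw -36.3 r 0.1122
[[0.0087, 0.0045, 0.0006], [0.0191, 0.0098, 0.0006], [0.0299, 0.014, 0.0006], [0.0412, 0.017, 0.0006]]
[-0.075, -0.179, -0.284, -0.389]
109 jaw y at .48 0.1661130143140423 0.14756164209589107 0.1762821903658004
slot x 0.4556 top x@.086 0.4472289475468175 slope 0.02710526096060316 zmed 0.11464931824001168 y 0.021485509004830927 0.15064480885882925
slot x 0.5516 top x@.086 0.550652784411098 slope 0.04158600881301093 zmed 0.11438729716097906 y 0.019583396742839154 0.15061959563380167
```

carry_out(linear=[[0.0087,0.0045,0],[0.019,0.0098,0],[0.03,0.014,0],[0.0412,0.017,0]], roll=[-0.075,-0.179,-0.284,-0.389])

```text
clock: 45.68
tool_pos: [0.4651, 0.3845, 0.0667]
eef_rot: [0.633, 0.774, -0.025, 0.006]
contact_force: [0.4, 0.5, -1.1]
opening: 0.269
```

```bash
python3 -c "
from arc import *
arc([-10,-6,-2,2])
"
```

```text
t 45.68 pos [0.4651 0.3845 0.0667] rot [ 0.633  0.774 -0.025  0.006] F [ 0.4  0.5 -1.1] M [ 0.15  0.17 -0.01] op 0.269
phi by pos -13.1 by yaw -13.3 r 0.1106
[[0.0057, 0.0017, 0.0008], [0.0135, 0.0025, 0.0008], [0.0212, 0.0028, 0.0008], [0.029, 0.0025, 0.0008]]
[-0.058, -0.128, -0.198, -0.268]
```

carry_out(linear=[[0.0057,0.0017,0.0005],[0.0135,0.0025,0.0005],[0.0212,0.0028,0.0005],[0.029,0.0025,0.0005]], roll=[-0.058,-0.128,-0.198,-0.268])

```text
clock: 46.02
tool_pos: [0.4953, 0.3831, 0.0666]
eef_rot: [0.734, 0.679, -0.028, 0.005]
contact_force: [-3.5, -4.5, 1.9]
opening: 0.265
```

```bash
python3 -c "
from arc import *
arc([4,7,10,13])
"
```

```text
t 46.02 pos [0.4953 0.3831 0.0666] rot [ 0.734  0.679 -0.028  0.005] F [-3.5 -4.5  1.9] M [-0.94  0.57  0.24] op 0.265
phi by pos 2.8 by yaw 2.5 r 0.1075
[[0.0026, 0.0036, 0.0009], [0.0084, 0.0028, 0.0009], [0.0141, 0.0018, 0.0009], [0.0198, 0.0004, 0.0009]]
[-0.026, -0.079, -0.131, -0.184]
```

carry_out(linear=[[0.0026,0.002,0],[0.0084,0.002,0],[0.0141,0.001,0],[0.0198,0,0]], roll=[-0.026,-0.079,-0.131,-0.184])

```text
clock: 46.35
tool_pos: [0.511, 0.3793, 0.0662]
eef_rot: [0.793, 0.608, -0.035, 0.003]
contact_force: [-12.9, -6.2, 9.4]
opening: 0.269
```

```bash
python3 -c "
from arc import *
arc([16,19,22,25])
"
```

```text
t 46.35 pos [0.511  0.3793 0.0662] rot [ 0.793  0.608 -0.035  0.003] F [-12.9  -6.2   9.4] M [-1.3   2.63  0.97] op 0.269
phi by pos 11.5 by yaw 13.1 r 0.1062
[[0.0097, 0.0026, 0.0013], [0.0152, 0.0006, 0.0013], [0.0205, -0.0016, 0.0013], [0.0258, -0.0041, 0.0013]]
[-0.05, -0.103, -0.155, -0.207]
```

```bash
python3 -c "
from arc import *
arc([6,0,-4,-4,-4])
"
```

```text
t 46.35 pos [0.511  0.3793 0.0662] rot [ 0.793  0.608 -0.035  0.003] F [-12.9  -6.2   9.4] M [-1.3   2.63  0.97] op 0.269
phi by pos 11.5 by yaw 13.1 r 0.1062
[[-0.0092, 0.0069, 0.0013], [-0.0209, 0.0079, 0.0013], [-0.0286, 0.0079, 0.0013], [-0.0286, 0.0079, 0.0013], [-0.0286, 0.0079, 0.0013]]
[0.124, 0.229, 0.299, 0.299, 0.299]
```

carry_out(linear=[[-0.0092,0.0065,0.001],[-0.0209,0.0075,0.001],[-0.0286,0.0075,0.001],[-0.0286,0.0075,0.001],[-0.0286,0.0075,0.001]], roll=[0.124,0.229,0.299,0.299,0.299])

```text
clock: 46.77
tool_pos: [0.4829, 0.385, 0.0667]
eef_rot: [0.695, 0.718, -0.036, 0.009]
contact_force: [-0.4, -3.5, -2.7]
opening: 0.265
```

```bash
python3 -c "
from arc import *
arc([-4])
for n in ('side','scene'):
  p=snapshot(n); save(p,'x35'+n)
  c=cloud(p).reshape(-1,3); w=c[(c[:,2]>.071)&(c[:,2]<.08)&(c[:,1]>.14)&(c[:,1]<.21)&(c[:,0]>.4)&(c[:,0]<.56)]; a=np.polyfit(w[:,0],w[:,1],1); print(len(w),'jaw y at .48',np.polyval(a,.48))
  boards(cloud(p))
im=cv2.imread('pics/x35scene.png')[190:270,260:360]; cv2.imwrite('pics/x35z.png',cv2.resize(im,None,fx=7,fy=7,interpolation=cv2.INTER_CUBIC))
"
```

```text
t 46.77 pos [0.4829 0.385  0.0667] rot [ 0.695  0.718 -0.036  0.009] F [-0.4 -3.5 -2.7] M [-0.43  0.09 -0.1 ] op 0.265
phi by pos -3.8 by yaw -3.8 r 0.109
[[-0.0005, 0.0023, 0.0008]]
[0.004]
46 jaw y at .48 0.16763639211492753
slot x 0.4556 top x@.086 0.4563893224818671 slope 0.1570759433197254 zmed 0.11075918892860681 y 0.02030014011572967 0.04624667485824352
slot x 0.5516 top x@.086 0.5510684321399657 slope 0.031932247230713015 zmed 0.11356037453982859 y 0.021418736315427456 0.153174609298512
96 jaw y at .48 0.16438185296362706
slot x 0.4556 top x@.086 0.4438431987231649 slope 0.042121877089971 zmed 0.10988203805333346 y 0.018254188544936878 0.15402001296833012
slot x 0.5516 top x@.086 0.5462878821721131 slope 0.06815967232829695 zmed 0.1094283364459982 y 0.016371980609025782 0.1461329786394835
```

View pics/x35z.png

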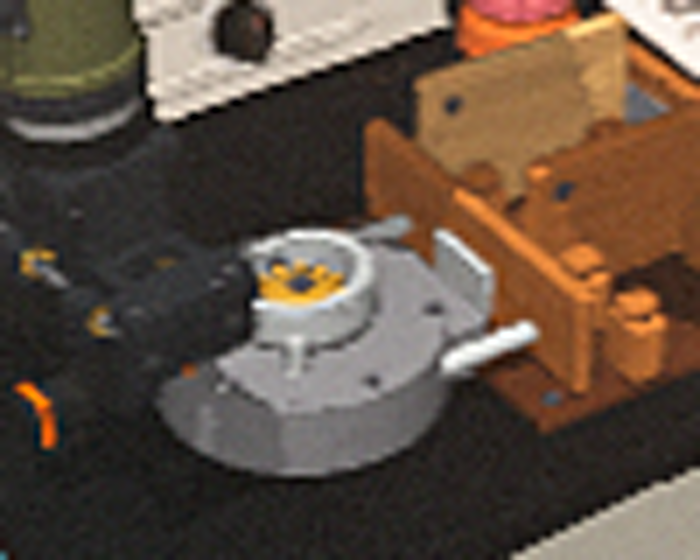

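carry_out(linear=[[0,0,0],[0,0,0],[0,0,0],[0,0,0]], roll=[0,0,0,0], gripper=0.45)

```text
clock: 47.2
tool_pos: [0.4837, 0.3861, 0.0672]
eef_rot: [0.696, 0.718, -0.034, 0.009]
contact_force: [-0.5, -0.4, -1.1]
opening: 0.45
```

carry_out(linear=[[0,0,0.04],[0,0,0.08],[0,0,0.12],[0,0,0.15],[0,0,0.15]], roll=[0,0,0,0,0])

```text
clock: 47.62
tool_pos: [0.4862, 0.3898, 0.2244]
eef_rot: [0.696, 0.718, -0.028, 0.009]
contact_force: [0.8, 1.4, -0.6]
opening: 0.448
```

```bash
python3 -c "
from arc import *
s=st()
p=snapshot('wrist'); save(p,'w36'); np.save('c36.npy',cloud(p))
p=snapshot('scene'); save(p,'c36')
im=cv2.imread('pics/c36.png')[190:270,260:360]; cv2.imwrite('pics/c36z.png',cv2.resize(im,None,fx=7,fy=7,interpolation=cv2.INTER_CUBIC))
"
```

```text
t 47.62 pos [0.4862 0.3898 0.2244] rot [ 0.696  0.718 -0.028  0.009] F [ 0.8  1.4 -0.6] M [ 0.06 -0.17 -0.05] op 0.448
```

View pics/c36z.png

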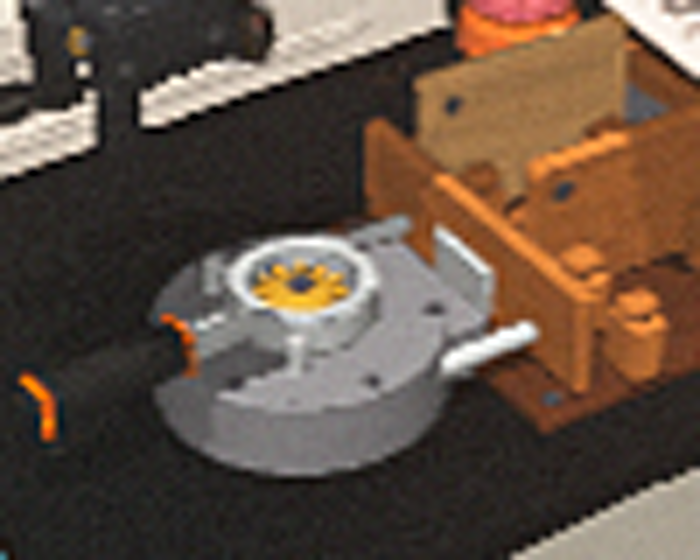

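View pics/w36.png

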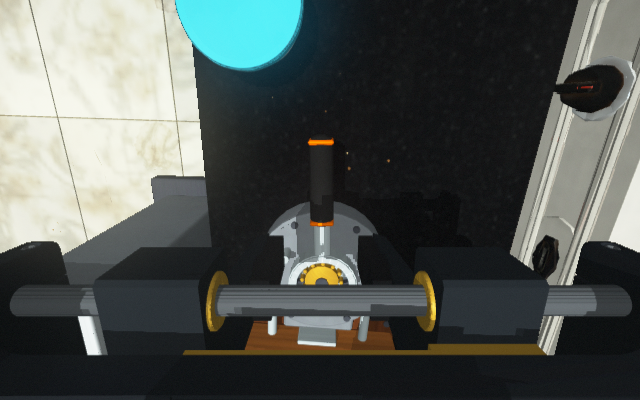

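carry_out(linear=[[0,-0.03,0.03],[-0.002,-0.07,0.047],[-0.004,-0.11,0.047],[-0.006,-0.15,0.047],[-0.007,-0.187,0.047],[-0.007,-0.187,0.047],[-0.007,-0.187,0.047]], roll=[-0.07,-0.07,-0.07,-0.07,-0.07,-0.07,-0.07])

```text
clock: 48.3
tool_pos: [0.477, 0.197, 0.2646]
eef_rot: [0.722, 0.691, -0.035, 0.008]
contact_force: [-0.1, 1.0, 1.2]
opening: 0.45
```

```bash
python3 -c "
from arc import *
s=st()
p=snapshot('wrist'); save(p,'w37'); c1=cloud(p); c0=np.load('c20.npy')
for nm,c in (('before',c0),('after',c1)):
    w=c.reshape(-1,3); w=w[(w[:,2]>.072)&(w[:,2]<.082)&(w[:,1]>.14)&(w[:,1]<.2)&(w[:,0]>.39)&(w[:,0]<.575)]
    r=w[:,1]+.034*(w[:,0]-.48); print(nm,len(w),np.percentile(r,[2,10,50,90,98]),np.median(w[:,2]))
boards(c1)
m=(c1[...,2]>.06)&(c1[...,2]<.075)&(np.hypot(c1[...,0]-.4864,c1[...,1]-.276)<.042); w=c1[m]; print('ring',cv2.minEnclosingCircle((w[:,:2]*1000).astype(np.float32)),w[:,2].max())
"
```

```text
t 48.3 pos [0.477  0.197  0.2646] rot [ 0.722  0.691 -0.035  0.008] F [-0.1  1.   1.2] M [ 0.11 -0.13  0.01] op 0.45
before 1709 [0.15376864 0.1757515  0.18102711 0.18547409 0.18618217] 0.07541402861810792
after 1760 [0.15266413 0.16223901 0.16756691 0.17202025 0.1726442 ] 0.07541084692784136
slot x 0.4556 top x@.086 0.44788120304712115 slope 0.03382682041014576 zmed 0.11160307874324338 y 0.019041060854705638 0.15622093721339841
slot x 0.5516 top x@.086 0.5496073961280781 slope 0.05198752839546534 zmed 0.11165404885977748 y 0.014813908615895433 0.15381818801424182
ring ((486.299072265625, 276.6231689453125), 41.22152328491211) 0.06979835371873977
```

View pics/w37.png

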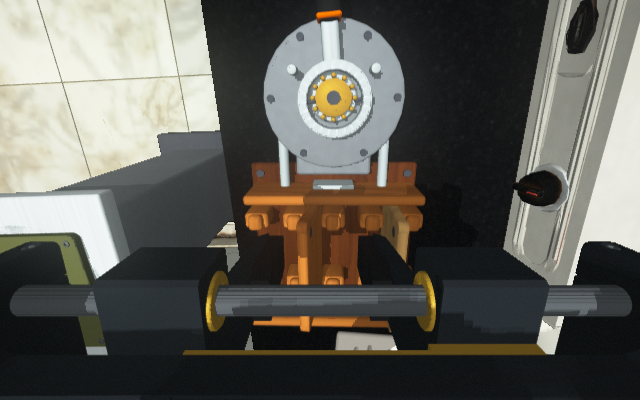

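```bash
python3 -c "
from arc import *
c=np.load('c36.npy')
# handle pose from w36
m=(c[...,2]>.062)&(c[...,2]<.08)&(c[...,1]>.335)&(c[...,1]<.46)&(abs(c[...,0]-.487)<.04); w=c[m]
b=cv2.fitLine((w[:,:2]*1000).astype(np.float32),cv2.DIST_L2,0,.01,.01).ravel(); print(len(w),b,'phi',np.degrees(np.arctan2(b[0]/b[1],1))-1.95,w.min(0),w.max(0),cv2.minAreaRect((w[:,:2]*1000).astype(np.float32)))
arc([-4])
"
```

```text
2331 [ 4.3308135e-02 -9.9906176e-01  4.8280374e+02  3.9101019e+02] phi -4.43215 [0.46910005 0.33526935 0.0620581 ] [0.49607123 0.43803676 0.07425619] ((482.662109375, 386.58624267578125), (23.792512893676758, 102.96315002441406), 2.416839599609375)
t 48.35 pos [0.477  0.1996 0.2649] rot [ 0.721  0.692 -0.033  0.007] F [ 0.2 -0.5  0.4] M [ 0.08 -0.12  0.03] op 0.447
phi by pos -174.9 by yaw 0.4 r 0.077
[[0.0054, 0.1876, -0.1974]]
[0.076]
```

carry_out(linear=[[0.001,0.04,0],[0.002,0.08,0],[0.003,0.12,0],[0.005,0.16,-0.02],[0.006,0.188,-0.06],[0.006,0.188,-0.1],[0.006,0.188,-0.13],[0.006,0.188,-0.13]], roll=[0.076,0.076,0.076,0.076,0.076,0.076,0.076,0.076])

```text
clock: 49.02
tool_pos: [0.4776, 0.3871, 0.1268]
eef_rot: [0.692, 0.721, -0.04, 0.007]
contact_force: [-0.6, -0.9, -0.2]
opening: 0.447
```

```bash
python3 -c "
from arc import *
arc([-4.2])
"
```

```text
t 49.02 pos [0.4776 0.3871 0.1268] rot [ 0.692  0.721 -0.04   0.007] F [-0.6 -0.9 -0.2] M [-0.06 -0.08  0.07] op 0.447
phi by pos -6.5 by yaw -4.3 r 0.1114
[[0.0044, 0.0001, -0.0593]]
[-0.002]
```

carry_out(linear=[[0.0045,0,0],[0.0045,0,-0.02],[0.0045,0,-0.04],[0.0045,0,-0.059],[0.0045,0,-0.059],[0.0045,0,-0.059]], roll=[0,0,0,0,0,0])

```text
clock: 49.52
tool_pos: [0.4826, 0.388, 0.0691]
eef_rot: [0.692, 0.721, -0.039, 0.007]
contact_force: [0.3, -0.8, 0.1]
opening: 0.451
```

carry_out(linear=[[0,0,0],[0,0,0],[0,0,0],[0,0,0]], roll=[0,0,0,0], gripper=0, grip_force=55)

```text
clock: 49.85
tool_pos: [0.4835, 0.3892, 0.071]
eef_rot: [0.692, 0.721, -0.038, 0.007]
contact_force: [-0.4, -0.1, 6.8]
opening: 0.269
```

```bash
python3 -c "
from arc import *
arc([-10,-16,-22,-28,-33,-36,-36])
"
```

```text
t 49.85 pos [0.4835 0.3892 0.071 ] rot [ 0.692  0.721 -0.038  0.007] F [-0.4 -0.1  6.8] M [-0.07 -0.12  0.03] op 0.269
phi by pos -3.4 by yaw -4.3 r 0.1132
[[-0.0127, -0.003, -0.0035], [-0.0241, -0.0052, -0.0035], [-0.0353, -0.0086, -0.0035], [-0.046, -0.0132, -0.0035], [-0.0545, -0.0178, -0.0035], [-0.0594, -0.021, -0.0035], [-0.0594, -0.021, -0.0035]]
[0.1, 0.204, 0.309, 0.414, 0.501, 0.553, 0.553]
```

carry_out(linear=[[-0.0127,-0.001,-0.002],[-0.0244,-0.0035,-0.002],[-0.036,-0.007,-0.002],[-0.0468,-0.0116,-0.002],[-0.0555,-0.0163,-0.002],[-0.0605,-0.0195,-0.002],[-0.0605,-0.0195,-0.002]], roll=[0.1,0.204,0.309,0.414,0.501,0.553,0.553])

```text
clock: 50.43
tool_pos: [0.4224, 0.3725, 0.0709]
eef_rot: [0.467, 0.884, -0.031, 0.017]
contact_force: [-3.1, 2.9, 7.4]
opening: 0.268
```

```bash
sed -i 's/R=.1113/R=.1130/; s/Z=.0675/Z=.069/' arc.py; python3 -c "
from arc import *
arc([-32,-27,-22,-17,-12,-8])
"
```

```text
t 50.43 pos [0.4224 0.3725 0.0709] rot [ 0.467  0.884 -0.031  0.017] F [-3.1  2.9  7.4] M [0.39 0.28 0.05] op 0.268
phi by pos -35.5 by yaw -36.3 r 0.1158
[[0.0074, 0.0013, -0.0019], [0.0162, 0.0058, -0.0019], [0.0253, 0.0096, -0.0019], [0.0347, 0.0126, -0.0019], [0.0443, 0.0147, -0.0019], [0.0521, 0.0158, -0.0019]]
[-0.074, -0.162, -0.249, -0.336, -0.423, -0.493]
```

carry_out(linear=[[0.0074,0.0013,0],[0.0162,0.0058,0],[0.0253,0.0096,0],[0.0347,0.0126,0],[0.0443,0.0147,0]], roll=[-0.074,-0.162,-0.249,-0.336,-0.423])

```text
clock: 50.85
tool_pos: [0.467, 0.3888, 0.0715]
eef_rot: [0.643, 0.765, -0.033, 0.009]
contact_force: [-0.0, 2.9, 0.1]
opening: 0.264
```

```bash
python3 -c "
from arc import *
arc([-8,-4,0,4])
"
```

```text
t 50.85 pos [0.467  0.3888 0.0715] rot [ 0.643  0.765 -0.033  0.009] F [-0.   2.9  0.1] M [ 0.61 -0.13  0.  ] op 0.264
phi by pos -11.7 by yaw -11.8 r 0.1144
[[0.0075, -0.0004, -0.0025], [0.0153, 0.0002, -0.0025], [0.0232, 0.0002, -0.0025], [0.0311, -0.0004, -0.0025]]
[-0.067, -0.137, -0.207, -0.276]
```

carry_out(linear=[[0.0075,-0.0004,0],[0.0153,0.0002,0],[0.0232,0.0002,0]], roll=[-0.067,-0.137,-0.207])

```text
clock: 51.1
tool_pos: [0.4872, 0.3911, 0.0716]
eef_rot: [0.718, 0.695, -0.035, 0.003]
contact_force: [-10.3, 1.7, -0.4]
opening: 0.269
```

```bash
python3 -c "
from arc import *
arc([4,8,12,16])
"
```

```text
t 51.1 pos [0.4872 0.3911 0.0716] rot [ 0.718  0.695 -0.035  0.003] F [-10.3   1.7  -0.4] M [0.5  1.62 0.81] op 0.269
phi by pos -1.5 by yaw -0.1 r 0.1151
[[0.0109, -0.0027, -0.0026], [0.0187, -0.0038, -0.0026], [0.0264, -0.0054, -0.0026], [0.034, -0.0076, -0.0026]]
[-0.071, -0.141, -0.211, -0.281]
```

carry_out(linear=[[0.006,-0.001,0],[0.008,-0.001,0],[0.008,-0.001,0],[0.008,-0.001,0]], roll=[-0.04,-0.04,-0.04,-0.04])

```text
clock: 51.43
tool_pos: [0.491, 0.391, 0.0714]
eef_rot: [0.73, 0.683, -0.037, 0.001]
contact_force: [-7.4, 1.3, 1.5]
opening: 0.267
```

```bash
python3 -c "
from arc import *
arc([4,8,12,16])
p=snapshot('scene');save(p,'c38')
im=cv2.imread('pics/c38.png')[190:270,260:360]; cv2.imwrite('pics/c38z.png',cv2.resize(im,None,fx=7,fy=7,interpolation=cv2.INTER_CUBIC))
"
```

```text
t 51.43 pos [0.491  0.391  0.0714] rot [ 0.73   0.683 -0.037  0.001] F [-7.4  1.3  1.5] M [-0.02  1.01  0.73] op 0.267
phi by pos 0.4 by yaw 1.9 r 0.1151
[[0.0071, -0.0026, -0.0024], [0.0149, -0.0037, -0.0024], [0.0226, -0.0054, -0.0024], [0.0302, -0.0075, -0.0024]]
[-0.037, -0.107, -0.176, -0.246]
```

View pics/c38z.png

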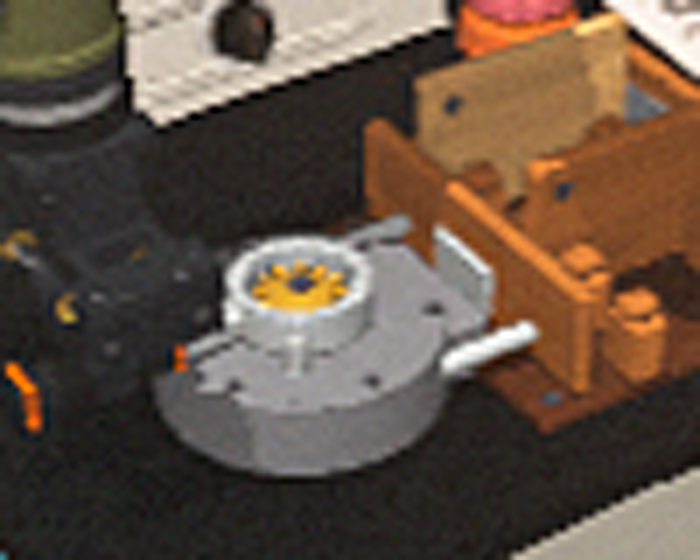

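carry_out(linear=[[-0.008,0,0],[-0.012,0,0],[-0.012,0,0]], roll=[0.06,0.1,0.1])

```text
clock: 51.73
tool_pos: [0.4782, 0.3913, 0.0718]
eef_rot: [0.694, 0.719, -0.037, 0.003]
contact_force: [0.2, 0.7, 0.5]
opening: 0.266
```

```bash
python3 -c "
from arc import *
arc([-4])
"
```

```text
t 51.73 pos [0.4782 0.3913 0.0718] rot [ 0.694  0.719 -0.037  0.003] F [0.2 0.7 0.5] M [-0.01 -0.08  0.5 ] op 0.266
phi by pos -6.0 by yaw -4.0 r 0.1156
[[0.0041, -0.0024, -0.0028]]
[-0.0]
```

carry_out(linear=[[0.002,-0.002,0],[0.002,-0.002,0.006],[0.002,-0.002,0.012],[0.002,-0.002,0.012]], roll=[0,0,0,0])

```text
clock: 52.07
tool_pos: [0.4798, 0.3897, 0.0843]
eef_rot: [0.694, 0.719, -0.037, 0.002]
contact_force: [-2.5, 2.1, -3.8]
opening: 0.267
```

```bash
python3 -c "
from arc import *
arc([-4])
p=snapshot('scene');save(p,'c39')
im=cv2.imread('pics/c39.png')[190:270,260:360]; cv2.imwrite('pics/c39z.png',cv2.resize(im,None,fx=7,fy=7,interpolation=cv2.INTER_CUBIC))
"
```

```text
t 52.07 pos [0.4798 0.3897 0.0843] rot [ 0.694  0.719 -0.037  0.002] F [-2.5  2.1 -3.8] M [1.   0.43 0.29] op 0.267
phi by pos -5.3 by yaw -4.0 r 0.1139
[[0.0026, -0.0008, -0.0153]]
[0.0]
```

View pics/c39z.png

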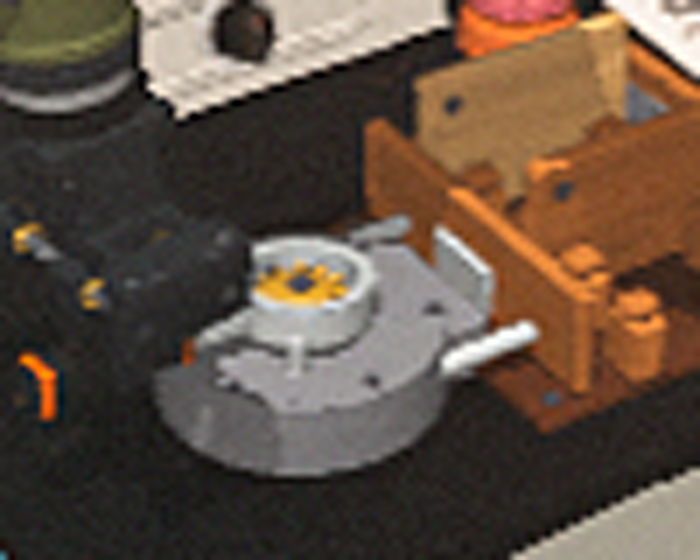

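carry_out(linear=[[0,0,0.006],[0,0,0.012],[0,0,0.018],[0,0,0.018]], roll=[0,0,0,0], grip_force=60)

```text
clock: 52.45
tool_pos: [0.4814, 0.3897, 0.1039]
eef_rot: [0.695, 0.718, -0.036, 0.002]
contact_force: [0.3, 0.5, -2.1]
opening: 0.267
```

```bash
python3 -c "
from arc import *
arc([-4])
p=snapshot('scene');save(p,'c40')
im=cv2.imread('pics/c40.png')[190:270,260:360]; cv2.imwrite('pics/c40z.png',cv2.resize(im,None,fx=7,fy=7,interpolation=cv2.INTER_CUBIC))
"
```

```text
t 52.45 pos [0.4814 0.3897 0.1039] rot [ 0.695  0.718 -0.036  0.002] F [ 0.3  0.5 -2.1] M [ 0.26 -0.19  0.06] op 0.267
phi by pos -4.5 by yaw -3.8 r 0.1138
[[0.001, -0.0008, -0.0349]]
[0.003]
```

View pics/c40z.png

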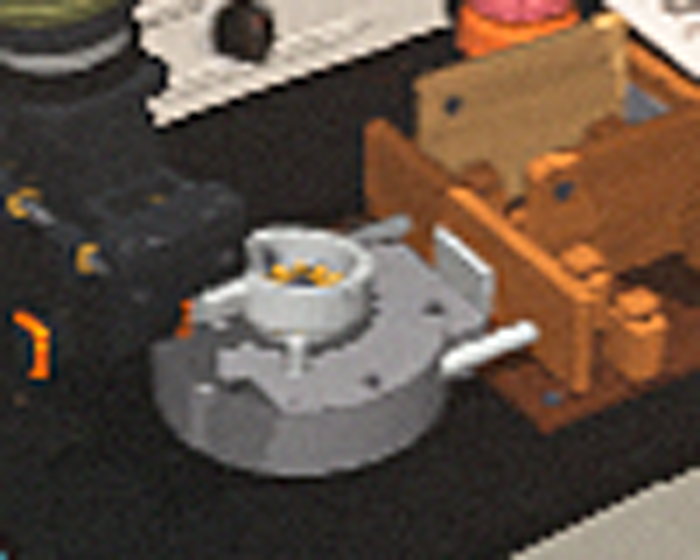

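carry_out(linear=[[0,0,0.015],[0,0,0.03],[0,0,0.06],[0,0,0.1],[0,0,0.14],[0,0,0.15]], roll=[0,0,0,0,0,0])

```text
clock: 53.0
tool_pos: [0.4832, 0.3919, 0.2601]
eef_rot: [0.695, 0.718, -0.031, 0.002]
contact_force: [1.5, 1.7, -1.4]
opening: 0.268
```

```bash
python3 -c "
from arc import *
s=st()
p=snapshot('scene');save(p,'c41')
im=cv2.imread('pics/c41.png')[150:270,230:390]; cv2.imwrite('pics/c41z.png',cv2.resize(im,None,fx=5,fy=5,interpolation=cv2.INTER_CUBIC))
c=cloud(p); w=c.reshape(-1,3); tp=np.array(s['tool_pos'])
w=w[(np.hypot(w[:,0]-.4864,w[:,1]-.276)<.06)&(w[:,2]>.15)]; print(len(w),w.min(0)-tp,w.max(0)-tp)
A=np.c_[w[:,0]-.486,w[:,1]-.276,np.ones(len(w))]; print(np.linalg.lstsq(A,w[:,2]-tp[2],rcond=None)[0])
"
```

```text
t 53.0 pos [0.4832 0.3919 0.2601] rot [ 0.695  0.718 -0.031  0.002] F [ 1.5  1.7 -1.4] M [ 0.29 -0.31  0.06] op 0.268
295 [-0.05372903 -0.15157317 -0.05168382] [ 0.03896125 -0.05705649  0.44664818]
[-1.07830407 -0.20082208 -0.02267709]
```

View pics/c41z.png

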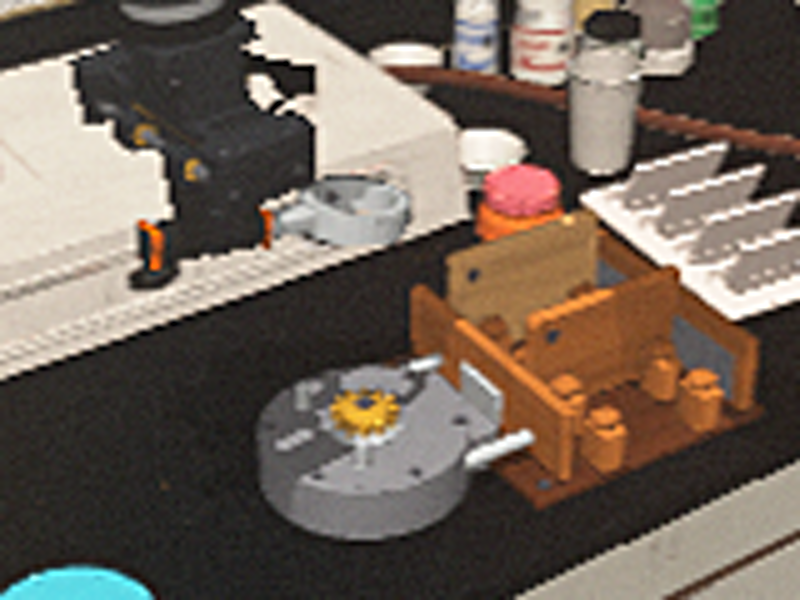

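carry_out(linear=[[-0.004,-0.035,0],[-0.008,-0.075,0],[-0.012,-0.115,0],[-0.016,-0.155,0],[-0.02,-0.195,0],[-0.024,-0.235,0],[-0.028,-0.275,0],[-0.032,-0.315,0]], roll=[0.08,0.17,0.27,0.37,0.47,0.57,0.67,0.77])

```text
clock: 53.72
tool_pos: [0.4496, 0.0742, 0.2582]
eef_rot: [0.373, 0.927, -0.029, 0.013]
contact_force: [0.8, -0.6, -2.4]
opening: 0.265
```

carry_out(linear=[[-0.006,-0.035,0],[-0.012,-0.075,0],[-0.018,-0.115,0],[-0.024,-0.155,0],[-0.03,-0.195,0],[-0.036,-0.235,0],[-0.042,-0.275,0],[-0.048,-0.315,0]], roll=[0.08,0.18,0.28,0.38,0.48,0.58,0.68,0.78])

```text
clock: 54.38
tool_pos: [0.3993, -0.2428, 0.2569]
eef_rot: [-0.01, 1.0, -0.021, 0.021]
contact_force: [1.4, 0.7, -2.2]
opening: 0.266
```

```bash
python3 -c "
from arc import *
s=st(); print(2*np.arctan2(s['eef_rot'][1],s['eef_rot'][0]),np.round(s['q'],2))
"
```

```text
t 54.38 pos [ 0.3993 -0.2428  0.2569] rot [-0.01   1.    -0.021  0.021] F [ 1.4  0.7 -2.2] M [ 0.11 -0.01  0.01] op 0.266
3.161353458985191 [ 1.01  0.59 -0.9   2.05  0.73  0.78  1.25]
```

carry_out(linear=[[-0.003,-0.035,0],[-0.006,-0.075,0],[-0.009,-0.11,-0.02],[-0.009,-0.11,-0.06],[-0.009,-0.11,-0.1],[-0.009,-0.11,-0.14],[-0.009,-0.11,-0.155],[-0.009,-0.11,-0.155]], roll=[0.056,0.056,0.056,0.056,0.056,0.056,0.056,0.056])

```text
clock: 55.05
tool_pos: [0.3862, -0.3512, 0.097]
eef_rot: [-0.038, 0.999, -0.018, 0.017]
contact_force: [0.2, 0.5, -2.0]
opening: 0.264
```

```bash
python3 -c "
from arc import *
s=st(); print(2*np.arctan2(s['eef_rot'][1],s['eef_rot'][0]))
p=snapshot('side');save(p,'s42'); c=cloud(p)
im=cv2.imread('pics/s42.png')[70:170,270:400]; cv2.imwrite('pics/s42z.png',cv2.resize(im,None,fx=5.5,fy=5.5,interpolation=cv2.INTER_CUBIC))
p=snapshot('wrist'); save(p,'w42')
"
```

```text
t 55.05 pos [ 0.3862 -0.3512  0.097 ] rot [-0.038  0.999 -0.018  0.017] F [ 0.2  0.5 -2. ] M [0.06 0.22 0.02] op 0.264
3.2172636939341936
```

View pics/s42z.png

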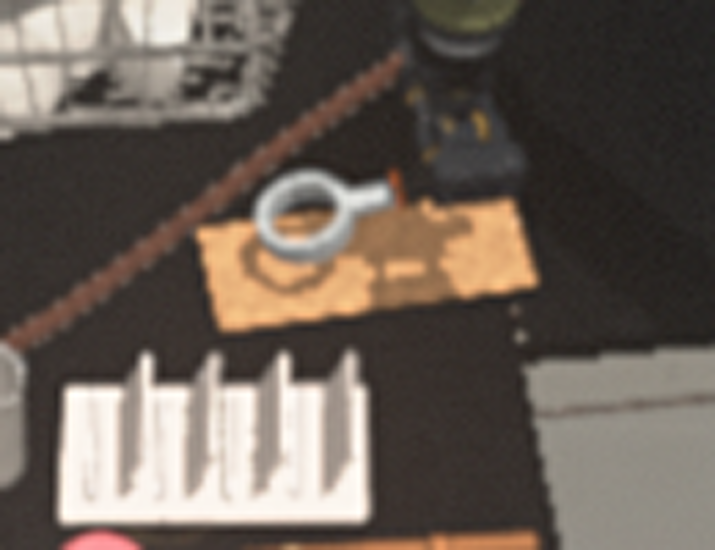

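View pics/w42.png

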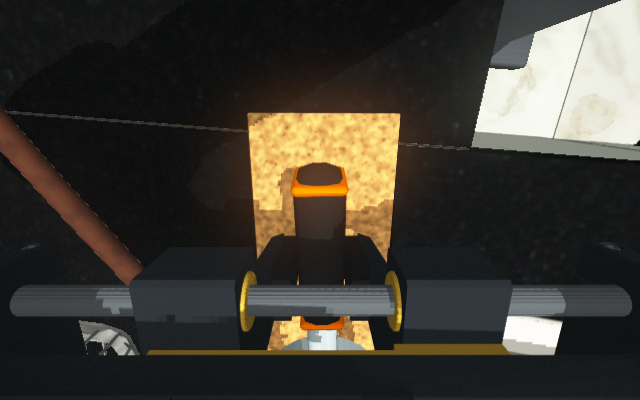

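carry_out(linear=[[0.004,-0.001,-0.015],[0.004,-0.001,-0.03],[0.004,-0.001,-0.04],[0.004,-0.001,-0.04]], roll=[0,0,0,0])

```text
clock: 55.48
tool_pos: [0.3934, -0.3535, 0.0612]
eef_rot: [-0.038, 0.999, -0.02, 0.02]
contact_force: [-0.0, 0.9, -1.7]
opening: 0.266
```

carry_out(linear=[[0,0,-0.005],[0,0,-0.01],[0,0,-0.015],[0,0,-0.02],[0,0,-0.023],[0,0,-0.023]], roll=[0,0,0,0,0,0], grip_force=12)

```text
clock: 55.98
tool_pos: [0.3934, -0.3536, 0.0378]
eef_rot: [-0.038, 0.999, -0.02, 0.02]
contact_force: [-0.1, -1.0, -1.1]
opening: 0.272
```

```bash
python3 -c "
from arc import *
s=st()
p=snapshot('side');save(p,'s43')
im=cv2.imread('pics/s43.png')[70:170,270:400]; cv2.imwrite('pics/s43z.png',cv2.resize(im,None,fx=5.5,fy=5.5,interpolation=cv2.INTER_CUBIC))
"
```

```text
t 55.98 pos [ 0.3934 -0.3536  0.0378] rot [-0.038  0.999 -0.02   0.02 ] F [-0.1 -1.  -1.1] M [-0.05 -0.07 -0.17] op 0.272
```

View pics/s43z.png

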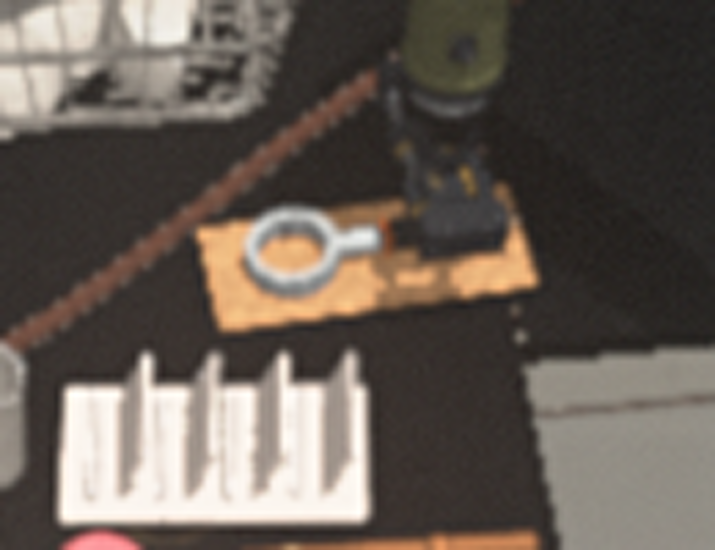

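carry_out(linear=[[0,0,-0.004],[0,0,-0.008],[0,0,-0.008]], roll=[0,0,0])

```text
clock: 56.28
tool_pos: [0.3939, -0.3542, 0.03]
eef_rot: [-0.038, 0.999, -0.02, 0.021]
contact_force: [1.2, -1.0, -0.0]
opening: 0.275
```

carry_out(linear=[[0,0,0],[0,0,0],[0,0,0],[0,0,0]], roll=[0,0,0,0], gripper=0.5)

```text
clock: 56.62
tool_pos: [0.3941, -0.3539, 0.0299]
eef_rot: [-0.038, 0.999, -0.02, 0.021]
contact_force: [0.2, -0.5, 0.2]
opening: 0.496
```

carry_out(linear=[[0,0,0.02],[0,0,0.05],[0,0,0.09],[0,0,0.13],[0,0,0.17],[0,0,0.2],[0,0,0.2]], roll=[0,0,0,0,0,0,0])

```text
clock: 57.2
tool_pos: [0.3973, -0.3546, 0.2356]
eef_rot: [-0.038, 0.999, -0.023, 0.025]
contact_force: [0.6, 0.1, -0.1]
opening: 0.497
```

```bash
python3 - <<'E'
from h import *
s=st()
p=snapshot('wrist'); save(p,'w44'); c=cloud(p)
m=(c[...,2]>.018)&(c[...,2]<.04)&(c[...,1]>-.45)&(c[...,1]<-.27)&(c[...,0]<.56)&(c[...,0]>.3)
n,l,S,_=cv2.connectedComponentsWithStats(m.astype(np.uint8)); w=c[l==1+np.argmax(S[1:,4])]
print(w.min(0),w.max(0),cv2.minAreaRect((w[:,:2]*1000).astype(np.float32)))
r=w[w[:,0]>.464]; print('ring',cv2.minEnclosingCircle((r[:,:2]*1000).astype(np.float32)),np.median(r[:,2])); g=w[w[:,0]<.43]; print('grip z',np.median(g[:,2]))
d=cut_out(p,'tool_mat')[0]; w=c[d['region']]; w=w[abs(w[:,2]-.004)<.006]; print('mat',cv2.minAreaRect((w[:,:2]*1000).astype(np.float32)))
p=snapshot('side'); save(p,'s44'); boards(cloud(p))
E
```

```text
t 57.2 pos [ 0.3973 -0.3546  0.2356] rot [-0.038  0.999 -0.023  0.025] F [ 0.6  0.1 -0.1] M [ 0.07 -0.13  0.01] op 0.497
[ 0.34470157 -0.38176177  0.01800679] [ 0.54735442 -0.30608691  0.03288034] ((445.8323974609375, -348.0084533691406), (202.48263549804688, 75.37691497802734), 3.6247446537017822)
ring ((505.1475830078125, -343.3972473144531), 42.90468978881836) 0.02617186734611021
grip z 0.029536005136645782
mat ((440.9373474121094, -348.21612548828125), (247.15237426757812, 110.47743225097656), 4.029146671295166)
slot x 0.4556 top x@.086 0.44741954540006407 slope 0.03232020464929149 zmed 0.11384895750892032 y 0.023408563267839577 0.15629169051556846
slot x 0.5516 top x@.086 0.5506448495090357 slope 0.029895379217987777 zmed 0.11424340267154554 y 0.02073470470161287 0.15117144204844568
```

View pics/w44.png

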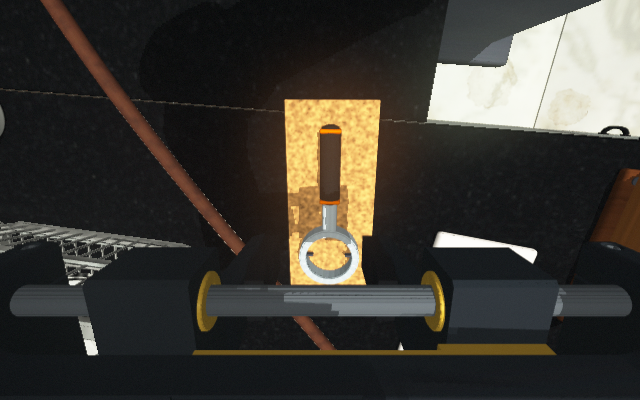

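View pics/s44.png

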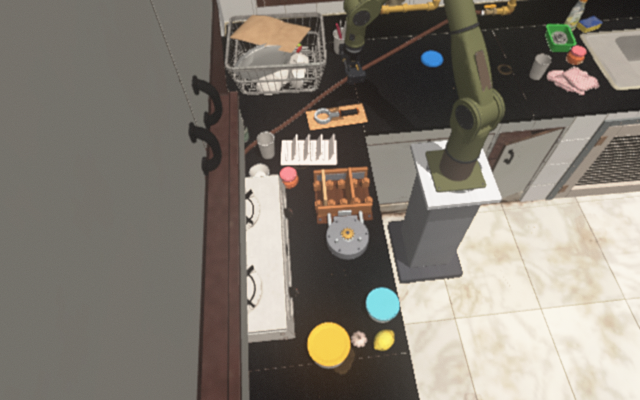

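```bash
python3 -c "
from h import *
st(); print(finish_job())"
```

```text
t 57.35 pos [ 0.3934 -0.3539  0.2294] rot [-0.038  0.999 -0.02   0.02 ] F [ 0.3  0.3 -1.2] M [ 0.12 -0.12  0.03] op 0.501
the job is handed in; nothing more can be done
None
```

I handed the job in at 57 s: both boards are in the press, the nut is turned until it stopped hard, and the wrench is back on the cork mat. The one thing I could not measure directly is the nut's angle.

- **Boards:** Only two boards were present; they are in slots 1 and 3.
  - The first caught on the shoulder of slot 1, slid up in the grip and fell flat on the blocks. I tipped it into the slot with a fingertip.
  - In the last picture both tops are about 112–114 mm up, so both are bottomed, and they sit within a few millimetres of mid-length.
  - The slot 1 board leans about 0.08 rad, inside the 0.15 limit. The other is nearly upright.
- **Nut:** I worked the wrench through about seven strokes.
  - The last drives stopped hard at 10–13 N at the grip, against about 5 N normally. Two of the three stops came with the handle near straight along +y. On another the wrench gave way a little with the ring shifted, then blocked again at about 11 degrees.
  - The jaw moved about 13.5 mm, roughly 4.65 rad. That fits fully home only if the nut started near 0.6 rad, which the task allows but I did not confirm.
- **Wrench:** It lies flat on the mat. The top of the ring is at 26 mm, the top of the grip at 30 mm, and both ends are over the cork. It came off the nut tilted and settled level when set down.
- **Other items:** I did not touch the jar, the tumbler or the tub. The gripper was open and well clear of everything at the end.

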